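Fetch the gilt disc from between the polishing bars and case it

ROBOT

A 7-joint arm with a two-finger parallel gripper is mounted at the origin on a cart in front of the work surface, level with it; the furniture and walls round the work are solid. World frame = base frame: x ahead of the robot, y to its left, z up, the work surface at z = 0. Lengths are in mm, angles in rad, forces in N, time in s.
With the tool pointing down it reaches from about 425 to 950 mm from the base axis. Payload 4.7 kg.
Tool frame: the origin (TCP) lies at the very end of the fingers, on their centre line; the grasp point (between the pads) lies 19 mm behind it; z points along the fingers, y is the direction in which the jaws open and shut (so a half turn about z gives the same grasp; the last joint's range is limited). The gripper opens to 87 mm and grips with 3 to 60 N. Pads are 19 mm wide; open, the fingers measure 117 mm over their backs; the gripper's body (75 mm by 190 mm) begins 51 mm behind the grasp point.
Start: joints at [-1.213, 0.469, -0.049, 1.532, 0.024, 1.141, -0.082], TCP at [254.59, 625.167, 222.573] pointing down, gripper open.
Joint ranges: [-2.59, 2.59], [-0.33, 1.99], [-1.39, 1.29], [0.1, 2.45], [-1.04, 4.18], [0.21, 1.99], [-2.66, 2.66]. Speed limits (rad/s): [2.57, 2.57, 3.14, 3.14, 3.14, 3.14, 3.14].

INTERFACE

Orientations are given as a unit quaternion [w, x, y, z].
In Python, from workcell import observe, cams, ticket, models gives the robot as it stands.
- The arm moves only by the shell command python3 -m inch 'ROWS'. ROWS is JSON, a list of rows, each an object of numbers: "x", "y", "z": the shift along the world's x, y, z in m; "ax", "ay", "az": the turn, a rotation vector about the world's x, y, z in rad; "hand": the opening, from -1 (shut) to 1 (fully open). In form: [{"x": .., "y": .., "z": .., "ax": .., "ay": .., "az": .., "hand": ..}, ...]. A call has 1 to 5 rows; each row shifts and turns the pose as measured when the row begins; what a row does not reach is not made up. A row lasts 1/12 s, in which the tool goes at most 41.7 mm and 7.16 degrees, less where a joint would pass 70% of its speed; a pose out of reach is approached as far as the arm can. A call with a gripper value outside its range is refused whole. The fingers move at their own pace and stop on an object; the grip force is fixed at half the most. Time passes only in rows, so rows that do not move let the fingers close. It gives the time, the measured TCP pose, the force and the opening at its end, in the units of the state.
- observe(): the state, without advancing time (a new reading comes with each control period).
- cams.grab_frame(name): name is "scene" or "top" or "wrist"; returns the picture (480x640x3 uint8, red, green, blue); there is no depth.
- cams.camera_params(name): a dict with "K" (3x3 intrinsics, pixels), "rvec" (rotation vector, rad) and "tvec" (3), from world to camera coordinates, as OpenCV has them. Camera axes: x right, y down, z forward; pixel columns grow to the right and rows downward; lengths in mm; the calibration is good to about 2 mm. A picture is of the moment at which its call begins: read the wrist's pose just before it. camera_params takes no time and is no camera call; for the wrist camera it gives the pose at the moment of the call.
- ticket.finish_job(): hands the job in, once; it reports no verdict.
Trained networks look in the newest picture that a camera, given by its name, has taken for a name from the list of things; names that differ only in an ending like _2 or _b are one class to them, and where a whole thing is asked for, a point or a joint stands for the part that bears it (a point fixed in the world has none). Each returns a list of dicts, best first, with "confidence" (0 to 1); they miss things now and then, are a little off and sometimes report something else, mostly with a low value. They report only what shows in the picture. A call takes as long as a camera call.
- models.find_in(label, camera): "centre" ([x, y, z] in mm, in world coordinates, good to about 4 mm: the middle of the surface that is visible of it).
- models.masks_of(label, camera): "pixels" (480x640 bool, what is visible of it).
The state is a dict: "clock": time; "joint_pos": joint angles; "joint_vel": joint speeds; "effort": joint torques, N m; "eef_pos": TCP position; "ee_rot": TCP orientation; "force": force on the tool from outside, world axes, zero at the start; "torque": the same for the moment, N m; "gripper_width": finger opening in mm.
Only numpy, scipy, OpenCV 4.12 (cv2) and the standard library are available. Lean on these libraries where they do the work, as an engineer would, in place of code of your own. Each camera call takes 0.05 s, during which the arm holds its last target.

TASK

The gilt disc lies on the wooden rack, hemmed in between the red and the green bar of polishing compound. First lay both bars clear on the cork mat, then put the disc in the small wooden case, flat and centred on the round pad under the sliding cover, and slide the cover fully shut. Only once the case is shut, so that no compound gets on the disc, put each bar back on the rack just where it lay, square across the rails.

Things in the scene. Friction and masses are not known exactly. Their poses are not given: they have to be found in the camera images.
- red_bar: red block of polishing compound, loose, 39 (x) by 86 (y) by 27 mm high, 0.16 kg; origin at the centre of its underside. It starts flat across the rack's rails on one side of the disc (which side changes), its y along the rack's x; pinch its 39 mm width. It must go back where it started (either end for end)
- green_bar: green block of polishing compound, loose, 36 (x) by 71 (y) by 23 mm high, 0.1 kg; origin at the centre of its underside. It starts flat across the rails on the other side of the disc, its y along the rack's x; pinch its 36 mm width. It must go back where it started (either end for end)
- disc: gilt (yellow) cast round disc, loose, 57 mm diameter, 5 mm thick, 45 g; origin at the centre of its underside. It starts flat on the rails at the rack's middle, between the bars, guards near it along the rack's x; once the bars are away, pinch its rim along the rack's y
- rack: fixed wooden rack, 84 (x) by 172 mm (y), yaw within 0.25 rad; origin under its centre, on the worktop. On a 4 mm base two rails 16 mm wide run along y, centred at x = -28 and 28 mm, tops 16 mm above the worktop. Disc at x = y = 0, bars' centres near x = 0, y = 54 and -54 mm. On each rail at y = 0 a dark guard 44 mm long, top 28 mm above the worktop, inner face at x = 32 mm either side
- case: fixed light wooden case, 130 (x) by 190 (y) by 38 mm high, yaw within 0.25 rad; origin under its centre, on the worktop. Its -y half is a well, 118 (x) by 86 mm (y) inside, floor 5 mm above the worktop; its +y half has a fixed deck onto which the cover slides. End walls and deck 29 mm high, side walls 38 mm and 6 mm thick with lips 4 mm inward over the cover's edges
- case_pad (a point): centre of the top of the round black rubber pad, 40 mm diameter, 11 mm high, on the well's floor (its top 16 mm above the worktop), at x = 0, y = -46 mm in the case's frame; seen through the clear cover while that is shut. The disc goes flat on it
- cover (a joint): slide of the case's cover (clear plate in a dark wooden frame), m: 0 = fully shut over the well; grows as the cover slides along the case's +y; 0.090 = fully open, over the deck. It starts shut or up to 15 mm ajar, stays where it is left, takes about 1.5 N. The cover is 116 (x) by 92 mm (y), its top 35 mm above the worktop
- cover_grip (a point): point on the upright brass grip bar in the middle of the cover, 46 mm above the worktop; it moves with the cover; at joint value 0 it is at x = 0, y = -47 mm in the case's frame. The bar is 50 mm long along the case's x, 12 mm thick along the case's y (pinch it so), and rises from the cover's top (35 mm) to 53 mm above the worktop
- mat: fixed flat cork mat, the place for the bars meanwhile, 140 mm (x) by 170 mm (y), 4 mm thick; origin at the centre of its underside, on the worktop. Turned up to 0.25 rad about z

How it is judged:
By the outcome, as a careful person would: the job done as asked, in the order asked, and still so for the second after the job is handed in, with the robot touching nothing.
It also fails if it takes over 136 s, if anything falls off the work surface, if the arm or the gripper's body presses on something with over 40 N, if the wrist force passes 120 N, or if a joint passes its speed limit or range.

## Working session

There is one attempt and no reset: what is moved stays moved. The work goes in short steps, Python scripts to look and compute and a shell command to move; the robot and the scene stay as the last step left them, time stands still between calls to the robot, and variables do not carry over. Pictures are saved under pics/ and viewed, and the job is handed in when it is done.

```bash
ls; mkdir -p pics; python3 - <<'E'
from workcell import observe,cams,ticket,models
import cv2,numpy as np
s=observe();print(s)
for n in ["scene","top"]:
    im=cams.grab_frame(n);cv2.imwrite(f"pics/{n}0.png",im[:,:,::-1])
    for l in ["red_bar","green_bar","disc","rack","case","case_pad","cover","cover_grip","mat"]:
        r=models.find_in(l,n);print(n,l,[(np.round(d["centre"],1).tolist(),round(d["confidence"],2)) for d in r[:2]])
    p=cams.camera_params(n);print(p)
print(observe()["clock"])
E
```

```text
pics
{'clock': 0.0, 'joint_pos': array([-1.21289725,  0.46942965, -0.04858466,  1.53365834,  0.02412177,
        1.14102364, -0.0822955 ]), 'joint_vel': array([ 0.00164686,  0.00070096, -0.00062051, -0.00093481,  0.00092331,
        0.00018096, -0.00042689]), 'effort': array([ 3.66540107e-04, -5.07958531e+01, -8.04792834e-02, -2.36161047e+01,
       -6.12999033e-02,  3.78782849e-02,  1.74000902e-04]), 'eef_pos': array([254.40652549, 624.58364712, 221.52243844]), 'ee_rot': array([-1.38580718e-04,  1.92178769e-01,  9.81359459e-01, -9.56315914e-04]), 'force': array([ 0.53998258, -0.16184492, -0.81136968]), 'torque': array([-0.00332879,  0.01091528, -0.05249241]), 'gripper_width': 86.72961740494307}
scene red_bar [([522.3, 53.7, 46.7], 0.97)]
scene green_bar [([516.1, -46.7, 34.9], 0.65)]
scene disc [([522.0, 55.4, 43.0], 0.66), ([525.3, 9.5, 18.2], 0.55)]
scene rack [([500.8, -14.9, 8.7], 0.66)]
scene case [([532.7, -260.3, 31.9], 0.74)]
scene case_pad [([532.0, -259.4, 37.3], 0.92)]
scene cover [([534.9, -288.5, 34.9], 0.91)]
scene cover_grip [([531.6, -288.0, 33.0], 0.9)]
scene mat [(
[... 295 characters left out ...]
10601395])}
top red_bar []
top green_bar [([519.4, -44.8, 35.6], 0.6)]
top disc [([528.3, 7.6, 17.6], 0.85)]
top rack [([522.8, -5.4, 6.4], 0.63)]
top case [([537.7, -249.7, 31.7], 0.67), ([518.3, -43.6, 37.3], 0.25)]
top case_pad [([537.5, -247.3, 35.9], 0.61), ([523.6, 58.9, 39.9], 0.17)]
top cover [([536.9, -280.4, 33.6], 0.65)]
top cover_grip [([533.4, -280.0, 37.3], 0.97)]
top mat [([553.6, 337.3, 2.7], 0.8)]
{'K': array([[617.63015812,   0.        , 315.67371994],
       [  0.        , 617.63015812, 243.35492491],
       [  0.        ,   0.        ,   1.        ]]), 'rvec': array([ 2.11861199, -2.1564562 ,  0.17725471]), 'tvec': array([  17.81066267,  541.81435393, 1306.25463226])}
1.0
```

View pics/top0.png

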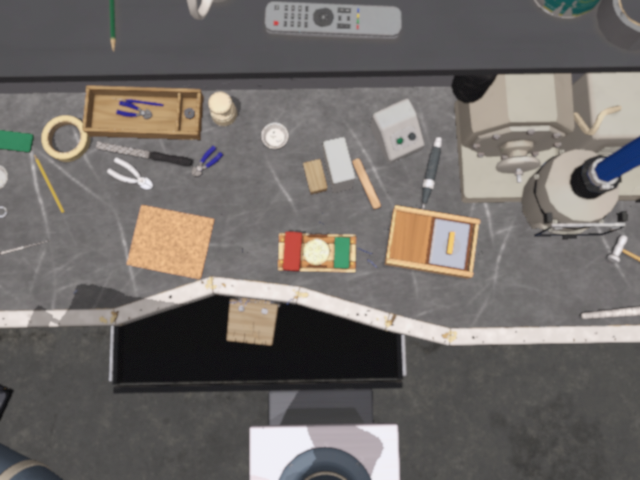

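View pics/scene0.png

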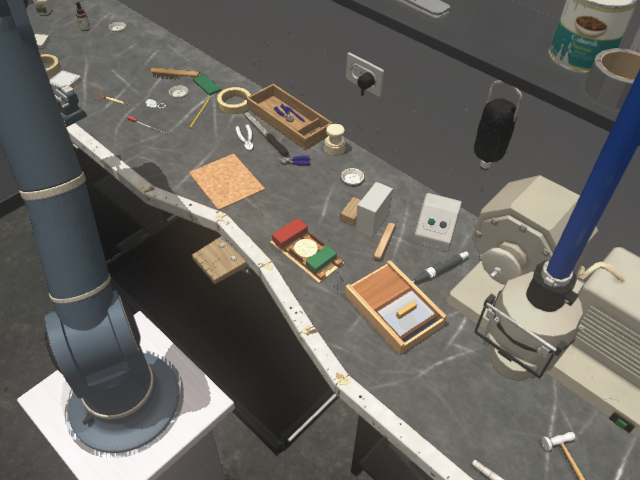

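The rack has red on its +y side (313,252 in the top view) and green on its -y side. The mat is at (170,242) and the case at (433,242), with its well on the right and the cover nearly shut. Next I'll move over the rack for a wrist view.

```bash

python3 -m inch '[{"x":0.017,"y":-0.036,"z":0.012,"az":0.03},{"x":0.017,"y":-0.036,"z":0.012,"az":0.03},{"x":0.017,"y":-0.036,"z":0.012,"az":0.03},{"x":0.017,"y":-0.036,"z":0.012,"az":0.03},{"x":0.017,"y":-0.036,"z":0.012,"az":0.03}]'
python3 -m inch '[{"x":0.017,"y":-0.036,"z":0.012,"az":0.03},{"x":0.017,"y":-0.036,"z":0.012,"az":0.03},{"x":0.017,"y":-0.036,"z":0.00,"az":0.03},{"x":0.017,"y":-0.036,"z":0.0,"az":0.03},{"x":0.017,"y":-0.036,"z":0.00,"az":0.03}]'
python3 -m inch '[{"x":0.017,"y":-0.036,"az":0.03},{"x":0.017,"y":-0.036,"az":0.03},{"x":0.017,"y":-0.036,"az":0.03},{"x":0.017,"y":-0.036,"az":0.0},{"x":0.017,"y":-0.036,"az":0.0}]'
cat > h.py <<'E'
from workcell import observe,cams,ticket,models
import cv2,numpy as np,json
from scipy.spatial.transform import Rotation as R
from scipy.optimize import minimize,least_squares
def st():
    s=observe();q=s["ee_rot"];m=R.from_quat(np.r_[q[1:],q[0]]).as_matrix()
    yj=m[:,1];a=np.arctan2(yj[1],yj[0]);
    tilt=m[:2,2]
    return dict(t=round(s["clock"],2),p=np.round(s["eef_pos"],1),jaw=round(a,4),tilt=np.round(tilt,4),f=np.round(s["force"],1),w=round(s["gripper_width"],1),j=np.round(s["joint_pos"],2))
def grab(n,name):
    P=cams.camera_params(n);im=cams.grab_frame(n);cv2.imwrite(f"pics/{name}.png",im[:,:,::-1]);return P,im
def proj(P,X):
    return cv2.projectPoints(np.asarray(X,float).reshape(-1,3),P["rvec"],P["tvec"],P["K"],None)[0].reshape(-1,2)
def ray(P,uv,z):
    M=cv2.Rodrigues(P["rvec"])[0];uv=np.atleast_2d(uv).astype(float)
    d=(M.T@np.linalg.inv(P["K"])@np.c_[uv,np.ones(len(uv))].T).T;c=-M.T@P["tvec"]
    return c+d*((z-c[2])/d[:,2])[:,None]
E
python3 -c "
from h import *
print(st());P,im=grab('wrist','w1');print(P);print(ray(P,[[0,0],[639,0],[639,479],[0,479],[320,240]],16))"
```

```text
{'t': 1.0, 'p': array([254.6, 625.2, 222.6]), 'jaw': np.float64(1.184), 'tilt': array([-0.    ,  0.0001]), 'f': array([ 0.2, -0.4, -0.6]), 'w': 86.6, 'j': array([-1.21,  0.47, -0.05,  1.53,  0.02,  1.14, -0.08])}
{'K': array([[338.84128707,   0.        , 317.53635963],
       [  0.        , 338.84128707, 239.79780442],
       [  0.        ,   0.        ,   1.        ]]), 'rvec': array([-2.40161893, -1.61459354, -0.23537765]), 'tvec': array([-674.91332527,  -34.35469055,  389.6458224 ])}
[[-45.31319032 426.36061285  16.        ]
 [180.28741336 980.68271358  16.        ]
 [789.08143841 905.14981834  16.        ]
 [442.61575004  57.92741965  16.        ]
 [284.89376286 615.70449636  16.        ]]invalid input at $[0]: expected keys x, y, z, ax, ay, az, hand
invalid input at $[0]: expected keys x, y, z, ax, ay, az, hand
invalid input at $[0]: expected keys x, y, z, ax, ay, az, hand
```

View pics/w1.png

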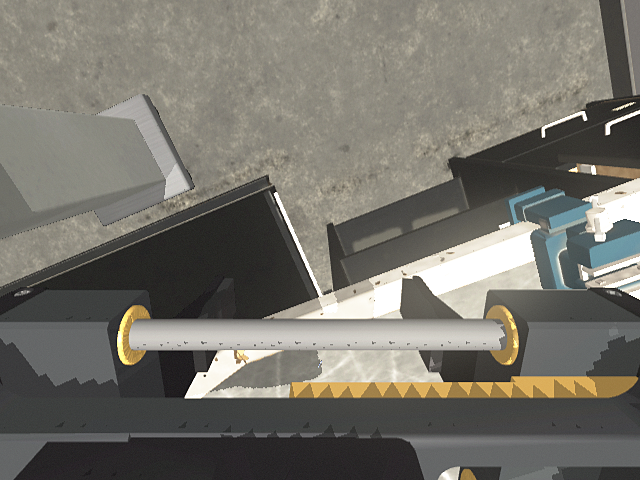

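The wrist camera sees the area on the robot's side of the jaws; the gripper hides its lower half. I'll therefore stand beyond the rack to look at it.

```bash

python3 -m inch '[{"x":0.019,"y":-0.031,"z":0.015,"ax":0,"ay":0,"az":0.03,"hand":1},{"x":0.019,"y":-0.031,"z":0.015,"ax":0,"ay":0,"az":0.03,"hand":1},{"x":0.019,"y":-0.031,"z":0.015,"ax":0,"ay":0,"az":0.03,"hand":1},{"x":0.019,"y":-0.031,"z":0.015,"ax":0,"ay":0,"az":0.03,"hand":1},{"x":0.019,"y":-0.031,"z":0.015,"ax":0,"ay":0,"az":0.03,"hand":1}]'
python3 -m inch '[{"x":0.019,"y":-0.031,"z":0.015,"ax":0,"ay":0,"az":0.03,"hand":1},{"x":0.019,"y":-0.031,"z":0.015,"ax":0,"ay":0,"az":0.03,"hand":1},{"x":0.019,"y":-0.031,"z":0.0,"ax":0,"ay":0,"az":0.03,"hand":1},{"x":0.019,"y":-0.031,"z":0.0,"ax":0,"ay":0,"az":0.03,"hand":1},{"x":0.019,"y":-0.031,"z":0.0,"ax":0,"ay":0,"az":0.03,"hand":1}]'
python3 -c "
from h import *
print(st())"
```

```text
clock: 1.47
eef_pos: [341.3, 470.6, 293.9]
ee_rot: [-0.004, 0.105, 0.994, -0.003]
force: [0.1, 0.2, 0.5]
gripper_width: 87.2
clock: 1.88
eef_pos: [440.9, 308.6, 331.3]
ee_rot: [-0.0, 0.026, 1.0, 0.001]
force: [0.3, 0.5, 0.0]
gripper_width: 87.1
{'t': 1.88, 'p': array([440.9, 308.6, 331.3]), 'jaw': np.float64(1.5189), 'tilt': array([-0.0004,  0.0018]), 'f': array([0.3, 0.5, 0. ]), 'w': 87.1, 'j': array([-0.73,  0.16,  0.05,  1.71, -0.01,  1.27,  0.84])}
```

```bash

python3 -m inch '[{"x":0.023,"y":-0.033,"z":-0.003,"ax":0,"ay":0,"az":0.01,"hand":1},{"x":0.023,"y":-0.033,"z":-0.003,"ax":0,"ay":0,"az":0.01,"hand":1},{"x":0.023,"y":-0.033,"z":-0.003,"ax":0,"ay":0,"az":0.01,"hand":1},{"x":0.023,"y":-0.033,"z":-0.003,"ax":0,"ay":0,"az":0.01,"hand":1},{"x":0.023,"y":-0.033,"z":-0.003,"ax":0,"ay":0,"az":0.01,"hand":1}]'
python3 -m inch '[{"x":0.023,"y":-0.033,"z":-0.003,"ax":0,"ay":0,"az":0,"hand":1},{"x":0.023,"y":-0.033,"z":-0.003,"ax":0,"ay":0,"az":0,"hand":1},{"x":0.023,"y":-0.033,"z":-0.003,"ax":0,"ay":0,"az":0,"hand":1},{"x":0.023,"y":-0.033,"z":-0.003,"ax":0,"ay":0,"az":0,"hand":1},{"x":0,"y":0,"z":0,"ax":0,"ay":0,"az":0,"hand":1}]'
python3 -c "
from h import *
print(st());P,im=grab('wrist','w2');print(ray(P,[[0,0],[639,0],[320,240]],16))
for l in ['red_bar','green_bar','disc','rack']:
    r=models.find_in(l,'wrist');print(l,[(np.round(d['centre'],1).tolist(),round(d['confidence'],2)) for d in r[:2]])
"
```

```text
clock: 2.3
eef_pos: [558.4, 137.1, 319.6]
ee_rot: [0.003, -0.002, 1.0, 0.003]
force: [0.2, 0.6, 0.4]
gripper_width: 86.7
clock: 2.72
eef_pos: [654.7, -10.3, 307.5]
ee_rot: [0.005, 0.003, 1.0, 0.001]
force: [-0.4, -1.0, -0.3]
gripper_width: 87.4
{'t': 2.72, 'p': array([654.7, -10.3, 307.5]), 'jaw': np.float64(1.5645), 'tilt': array([0.009 , 0.0012]), 'f': array([-0.4, -1. , -0.3]), 'w': 87.4, 'j': array([-0.24,  0.38,  0.27,  1.49, -0.1 ,  1.27,  1.6 ])}
[[ 424.23343128 -372.29133875   16.        ]
 [ 428.37466256  360.71798144   16.        ]
 [ 714.30016227   -7.08667895   16.        ]]
red_bar [([524.8, 57.4, 46.0], 0.55)]
green_bar [([524.2, -40.4, 36.6], 0.77), ([534.0, -275.5, 36.6], 0.2)]
disc [([526.7, 5.5, 19.1], 0.96)]
rack [([530.2, -10.1, 18.3], 0.86)]
```

View pics/w2.png

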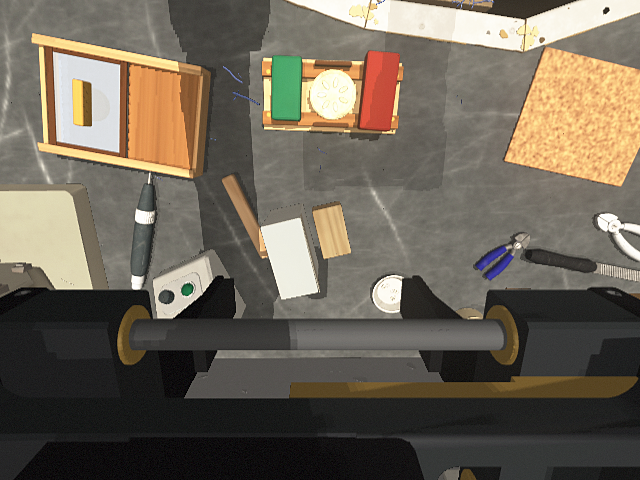

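```bash

python3 -m inch '[{"x":-0.01,"y":0.003,"z":-0.025,"ax":0,"ay":0.0,"az":0,"hand":1},{"x":-0.01,"y":0.003,"z":-0.025,"ax":0,"ay":0.0,"az":0,"hand":1},{"x":-0.01,"y":0.003,"z":-0.025,"ax":0,"ay":-0.009,"az":0.006,"hand":1},{"x":-0.01,"y":0.003,"z":-0.025,"ax":0,"ay":0,"az":0,"hand":1},{"x":0,"y":0,"z":0,"ax":0,"ay":0,"az":0,"hand":1}]'
cat >> h.py <<'E'
def box(l,w,z0,z1): return np.array([[sx*l/2,sy*w/2,z] for sx in(-1,1) for sy in(-1,1) for z in(z0,z1)])
def cyl(d,z0,z1):
    a=np.linspace(0,2*np.pi,60,endpoint=False);return np.array([[d/2*np.cos(t),d/2*np.sin(t),z] for t in a for z in (z0,z1)])
def place(M,p):
    c,s=np.cos(p[2]),np.sin(p[2]);X=M.copy();X[:,0]=p[0]+c*M[:,0]-s*M[:,1];X[:,1]=p[1]+s*M[:,0]+c*M[:,1];return X
def fit(P,mask,M,p0,yaw=True,S=4):
    # silhouette IoU fit, soft via blur
    mk=cv2.GaussianBlur(mask.astype(np.float32),(0,0),1.0)
    def sil(p):
        uv=proj(P,place(M,p)).astype(np.float32);h=cv2.convexHull(uv)
        im=np.zeros(mask.shape,np.uint8);cv2.fillPoly(im,[np.round(h*256).astype(np.int32)],255,cv2.LINE_AA,8)
        return cv2.GaussianBlur(im.astype(np.float32)/255,(0,0),1.0)
    def cost(v):
        p=[v[0],v[1],v[2]/50 if yaw else 0]
        return np.abs(sil(p)-mk).sum()/mk.sum()
    best=None
    for k in range(2):
        x0=[p0[0],p0[1],p0[2]*50] if best is None else best.x
        sx=np.array(x0)+np.array([[0,0,0],[6,0,0],[0,6,0],[0,0,5]])
        best=minimize(cost,x0,method="Nelder-Mead",options=dict(initial_simplex=sx,xatol=.05,fatol=1e-5))
    return np.r_[best.x[:2],best.x[2]/50],best.fun
def colmask(im,n):
    h=cv2.cvtColor(im,cv2.COLOR_RGB2HSV);H,S,V=[h[:,:,i].astype(int) for i in range(3)]
    if n=="red": m=((H<6)|(H>172))&(S>150)&(V>60)
    if n=="green": m=(H>55)&(H<90)&(S>110)
    m[285:]=0   # gripper region
    k,l,s,c=cv2.connectedComponentsWithStats(m.astype(np.uint8))
    i=1+np.argmax(s[1:,4]);return l==i
E
cat > look.py <<'E'
from h import *
import sys
print(st());P,im=grab('wrist',sys.argv[1])
r=models.masks_of('disc','wrist');dm=r[0]['pixels'];print(r[0]['confidence'],dm.sum())
mr=colmask(im,'red');mg=colmask(im,'green');print(mr.sum(),mg.sum())
print('red',fit(P,mr,box(86,39,16,43),[522,56,0]))
print('green',fit(P,mg,box(71,36,16,39),[522,-44,0]))
print('disc',fit(P,dm,cyl(57,16,21),[526,6,0],yaw=False))
E
python3 look.py w3
```

```text
clock: 3.38
eef_pos: [609.2, 25.1, 210.0]
ee_rot: [0.013, -0.015, 1.0, 0.007]
force: [-1.6, 0.4, -0.8]
gripper_width: 87.1
{'t': 3.38, 'p': array([609.2,  25.1, 210. ]), 'jaw': np.float64(1.6013), 'tilt': array([0.026 , 0.0147]), 'f': array([-1.6,  0.4, -0.8]), 'w': 87.1, 'j': array([-0.28,  0.36,  0.23,  1.74, -0.11,  1.02,  1.59])}
0.73 2793
3768 2988
red (array([ 5.27988885e+02,  6.24242476e+01, -5.64832566e-02]), np.float64(0.20048677921295166))
green (array([ 5.23337644e+02, -4.53463368e+01, -5.67411204e-02]), np.float64(0.21586564183235168))
disc (array([ 5.26463406e+02,  9.00998255e+00, -2.28947763e-02]), np.float64(0.050328921526670456))
```

View pics/w3.png

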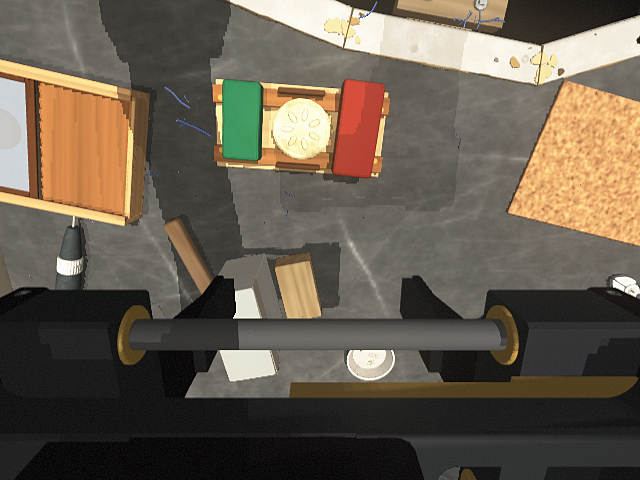

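```bash
python3 - <<'E'
import cv2,numpy as np
im=cv2.imread('pics/w3.png');h=cv2.cvtColor(im,cv2.COLOR_BGR2HSV)
for y,x in [(90,240),(120,240),(155,240),(120,227),(120,219),(157,230)]:print('g',h[y,x])
for y,x in [(85,360),(130,360),(172,350),(130,380),(130,337)]:print('r',h[y,x])
c=im[60:200,190:410];c=cv2.resize(c,None,fx=3.5,fy=3.5,interpolation=cv2.INTER_NEAREST);cv2.imwrite('pics/c3.png',c)
E
```

```text
g [ 71 144 156]
g [ 71 148 153]
g [ 71 148 155]
g [ 71 153 152]
g [ 25  83 253]
g [ 72 154 142]
r [  4 186 211]
r [  5 185 183]
r [  4 182 185]
r [ 20 109 246]
r [ 10 157  78]
```

View pics/c3.png

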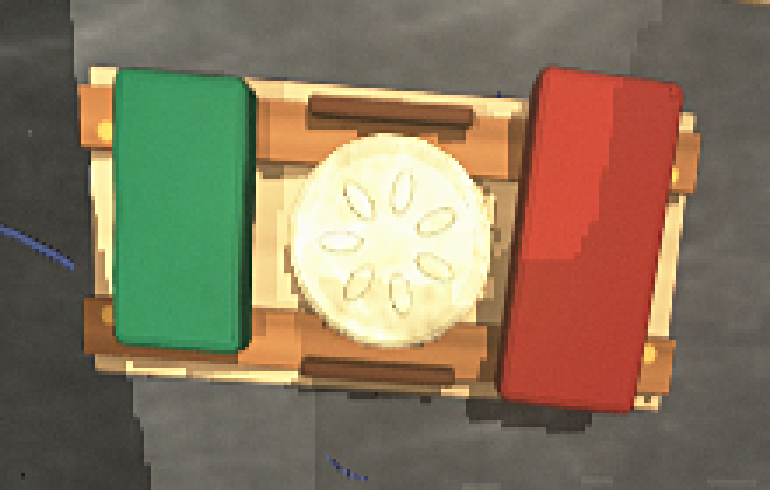

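```bash
sed -i 's/m=((H<6)|(H>172))&(S>150)&(V>60)/m=((H<8)|(H>172))\&(S>120)\&(V>35)/; s/m=(H>55)&(H<90)&(S>110)/m=(H>55)\&(H<95)\&(S>80)\&(V>30)/' h.py
cat >> h.py <<'E'
def overlay(im,P,items,name,roi,f=3.5):
    o=im[:,:,::-1].copy();x0,y0,x1,y1=roi;o=cv2.resize(o[y0:y1,x0:x1],None,fx=f,fy=f,interpolation=cv2.INTER_NEAREST)
    for M,p in items:
        h=cv2.convexHull(proj(P,place(M,p)).astype(np.float32))
        h=((h-[x0,y0]+.5)*f).astype(np.int32);cv2.polylines(o,[h],True,(255,0,255),1)
    cv2.imwrite(f"pics/{name}.png",o)
E
cat > look.py <<'E'
from h import *
import sys
print(st());P,im=grab('wrist',sys.argv[1])
r=models.masks_of('disc','wrist');dm=r[0]['pixels'];print(r[0]['confidence'],dm.sum())
mr=colmask(im,'red');mg=colmask(im,'green');print(mr.sum(),mg.sum())
R_=box(86,39,16,43);G=box(71,36,16,39);D=cyl(57,16,21)
a=fit(P,mr,R_,[522,56,0]);b=fit(P,mg,G,[522,-44,0]);c=fit(P,dm,D,[526,6,0],yaw=False)
print('red',a,'\ngreen',b,'\ndisc',c)
for m in (mr,mg):
    o=im[:,:,::-1].copy()
cv2.imwrite('pics/mask.png',((mr|mg)*255).astype(np.uint8)[60:200,190:410])
overlay(im,P,[(R_,a[0]),(G,b[0]),(D,c[0])],sys.argv[1]+'o',(190,60,410,200))
E
python3 look.py w4
```

```text
{'t': 3.48, 'p': array([614.2,  24.2, 214.9]), 'jaw': np.float64(1.6002), 'tilt': array([0.036 , 0.0148]), 'f': array([ 0.4, -1. ,  1.8]), 'w': 87.0, 'j': array([-0.28,  0.36,  0.23,  1.73, -0.11,  1.02,  1.59])}
0.56 2728
3829 3083
red (array([ 5.28408284e+02,  6.00713453e+01, -7.53370970e-02]), np.float64(0.17402128875255585)) 
green (array([ 5.22645839e+02, -4.68022675e+01,  3.46374795e-03]), np.float64(0.17538684606552124)) 
disc (array([ 5.26883037e+02,  8.92412503e+00, -3.79673087e-02]), np.float64(0.0686015710234642))
```

View pics/w4o.png

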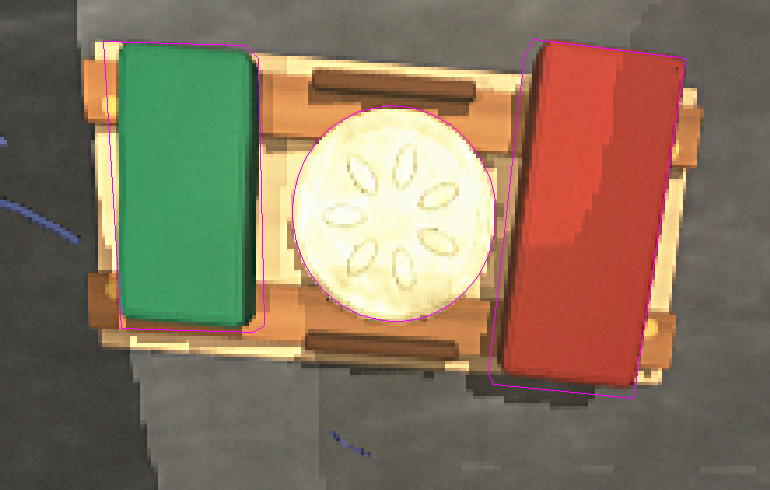

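View pics/mask.png

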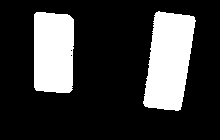

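```bash

python3 -m inch '[{"x":0,"y":0,"z":0,"ax":-0.015,"ay":0.036,"az":-0.03,"hand":1},{"x":0,"y":0,"z":0,"ax":0,"ay":0,"az":0,"hand":1},{"x":0,"y":0,"z":0,"ax":0,"ay":0,"az":0,"hand":1}]'
cat > look.py <<'E'
from h import *
import sys
print(st());P,im=grab('wrist',sys.argv[1]);print(st()['p'])
r=models.masks_of('disc','wrist');dm=r[0]['pixels'];print(r[0]['confidence'],dm.sum())
V=im.max(2)
mr=colmask(im,'red')&(V>120);mg=colmask(im,'green')&(V>100);print(mr.sum(),mg.sum())
R_=box(85,38,43,43);G=box(70,35,39,39);D=cyl(57,16,21)
a=fit(P,mr,R_,[522,56,0]);b=fit(P,mg,G,[522,-44,0]);c=fit(P,dm,D,[526,6,0],yaw=False)
print('red',a,'\ngreen',b,'\ndisc',c)
overlay(im,P,[(R_,a[0]),(G,b[0]),(D,c[0])],sys.argv[1]+'o',(190,60,410,200))
E
python3 look.py w5
```

```text
clock: 3.83
eef_pos: [620.8, 22.0, 222.6]
ee_rot: [0.007, 0.002, 1.0, -0.001]
force: [0.6, -0.7, -0.9]
gripper_width: 87.3
{'t': 3.83, 'p': array([620.8,  22. , 222.6]), 'jaw': np.float64(1.5666), 'tilt': array([ 0.0145, -0.0015]), 'f': array([ 0.6, -0.7, -0.9]), 'w': 87.3, 'j': array([-0.29,  0.38,  0.24,  1.69, -0.1 ,  1.07,  1.55])}
[621.1  22.2 222.7]
0.71 2596
3607 2680
red (array([ 5.27380994e+02,  6.23338040e+01, -9.34158797e-02]), np.float64(0.10965943336486816)) 
green (array([ 5.22558372e+02, -4.66827587e+01, -5.13388792e-02]), np.float64(0.1285526305437088)) 
disc (array([ 5.27425899e+02,  8.75503865e+00, -9.38967895e-02]), np.float64(0.06844960153102875))
```

View pics/w5o.png

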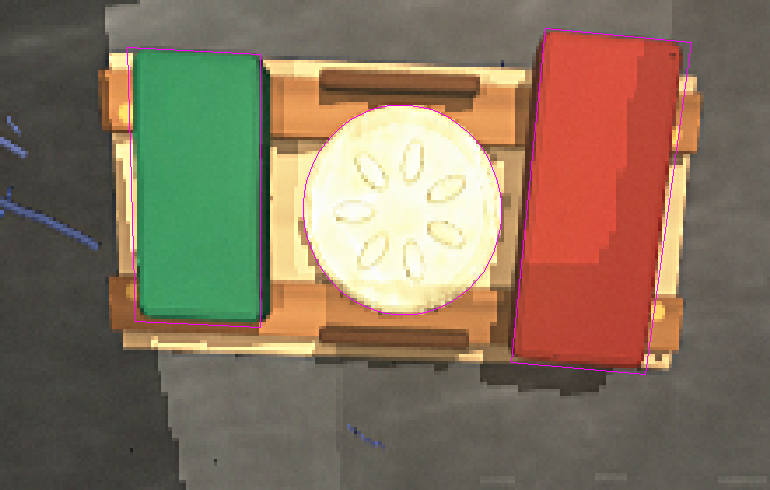

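The overlays agree with the picture: red at about (527,62), green at (522.5,-46.5) and the disc at (527,9). The rack yaw is about -0.07. I'll go for the red bar first.

```bash

python3 -m inch '[{"x":-0.019,"y":0.008,"z":-0.028,"ax":0,"ay":0.0145,"az":-0.03,"hand":0.4},{"x":-0.019,"y":0.008,"z":-0.028,"ax":0,"ay":0,"az":-0.03,"hand":0.4},{"x":-0.019,"y":0.008,"z":-0.028,"ax":0,"ay":0,"az":0,"hand":0.4},{"x":-0.018,"y":0.008,"z":-0.028,"ax":0,"ay":0,"az":0,"hand":0.4},{"x":-0.01,"y":0.004,"z":-0.014,"ax":0,"ay":0,"az":0,"hand":0.4}]'
python3 -m inch '[{"x":0,"y":0,"z":0,"ax":0,"ay":0,"az":0,"hand":0.4},{"x":0,"y":0,"z":0,"ax":0,"ay":0,"az":0,"hand":0.4}]'
cat >> h.py <<'E'
def go(x,y,z,yaw):
    s=st();print(s);a=(np.pi/2+yaw-s['jaw']+np.pi/2)%np.pi-np.pi/2
    print('d mm',np.round(np.array([x,y,z])-s['p'],1),'az',round(a,4),'ax',-s['tilt'][1],'ay',s['tilt'][0])
E
python3 -c "
from h import *
go(527.4,62.3,26,-.075)"
```

```text
clock: 4.35
eef_pos: [539.6, 56.0, 100.0]
ee_rot: [0.011, 0.036, 0.999, 0.0]
force: [-1.0, 0.3, -0.7]
gripper_width: 64.1
clock: 4.52
eef_pos: [535.3, 56.4, 97.5]
ee_rot: [0.007, 0.035, 0.999, -0.0]
force: [0.2, -0.2, 0.5]
gripper_width: 62.0
{'t': 4.52, 'p': array([535.3,  56.4,  97.5]), 'jaw': np.float64(1.5016), 'tilt': array([ 0.014 , -0.0005]), 'f': array([ 0.2, -0.2,  0.5]), 'w': 62.0, 'j': array([-0.36,  0.39,  0.22,  2.  , -0.12,  0.75,  1.43])}
d mm [ -7.9   5.9 -71.5] az -0.0058 ax 0.0005 ay 0.014
```

```bash

python3 -m inch '[{"x":-0.008,"y":0.006,"z":-0.015,"ax":0,"ay":0.02,"az":0,"hand":0.4},{"x":0,"y":0,"z":-0.02,"ax":0,"ay":0,"az":0,"hand":0.4},{"x":0,"y":0,"z":0,"ax":0,"ay":0,"az":0,"hand":0.4},{"x":0,"y":0,"z":0,"ax":0,"ay":0,"az":0,"hand":0.4}]'
python3 -c "
from h import *
go(527.4,62.3,26,-.075);grab('wrist','w6');grab('scene','s6')"
```

```text
clock: 4.85
eef_pos: [532.8, 62.7, 64.7]
ee_rot: [0.001, 0.036, 0.999, 0.001]
force: [1.0, -0.1, 1.0]
gripper_width: 61.2
{'t': 4.85, 'p': array([532.8,  62.7,  64.7]), 'jaw': np.float64(1.4995), 'tilt': array([0.0024, 0.0016]), 'f': array([ 1. , -0.1,  1. ]), 'w': 61.2, 'j': array([-0.35,  0.44,  0.2 ,  2.02, -0.14,  0.69,  1.43])}
d mm [ -5.4  -0.4 -38.7] az -0.0037 ax -0.0016 ay 0.0024
```

View pics/w6.png

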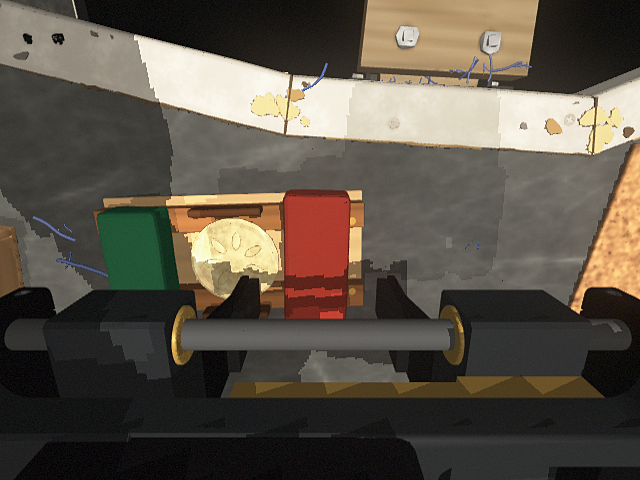

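View pics/s6.png

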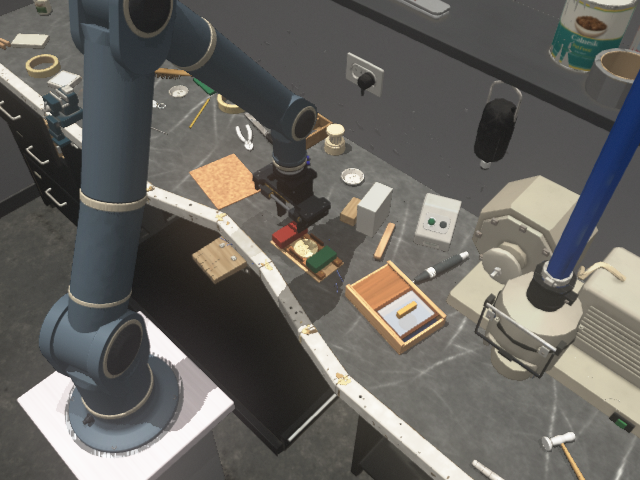

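The red bar (285–350 px) sits centred and parallel between the fingers (258–378). I'll go down and close.

```bash

python3 -m inch '[{"x":-0.006,"y":0,"z":-0.014,"ax":0,"ay":0.003,"az":0,"hand":0.4},{"x":0,"y":0,"z":-0.016,"ax":0,"ay":0,"az":0,"hand":0.4},{"x":0,"y":0,"z":-0.003,"ax":0,"ay":0,"az":0,"hand":0.4},{"x":0,"y":0,"z":0,"ax":0,"ay":0,"az":0,"hand":0.4}]'
python3 -c "
from h import *
go(527.4,62.3,26,-.075)"
```

```text
clock: 5.28
eef_pos: [531.4, 62.7, 35.6]
ee_rot: [0.004, 0.036, 0.999, 0.002]
force: [-0.1, 0.4, 0.6]
gripper_width: 60.8
{'t': 5.28, 'p': array([531.4,  62.7,  35.6]), 'jaw': np.float64(1.4982), 'tilt': array([0.009 , 0.0034]), 'f': array([-0.1,  0.4,  0.6]), 'w': 60.8, 'j': array([-0.34,  0.49,  0.19,  2.04, -0.16,  0.62,  1.45])}
d mm [-4.  -0.4 -9.6] az -0.0024 ax -0.0034 ay 0.009
```

```bash

python3 -m inch '[{"x":-0.006,"y":0,"z":-0.009,"ax":-0.003,"ay":0.01,"az":0,"hand":0.4},{"x":0,"y":0,"z":0,"ax":0,"ay":0,"az":0,"hand":0.4},{"x":0,"y":0,"z":0,"ax":0,"ay":0,"az":0,"hand":0.4}]'
python3 -c "
from h import *
go(527.4,62.3,26,-.075)"
```

```text
clock: 5.53
eef_pos: [526.8, 62.7, 28.1]
ee_rot: [0.001, 0.037, 0.999, 0.0]
force: [0.0, -0.0, -1.0]
gripper_width: 60.8
{'t': 5.53, 'p': array([526.8,  62.7,  28.1]), 'jaw': np.float64(1.4976), 'tilt': array([0.0019, 0.0009]), 'f': array([ 0., -0., -1.]), 'w': 60.8, 'j': array([-0.34,  0.5 ,  0.19,  2.05, -0.16,  0.6 ,  1.45])}
d mm [ 0.6 -0.4 -2.1] az -0.0018 ax -0.0009 ay 0.0019
```

```bash

python3 -m inch '[{"x":0,"y":0,"z":-0.003,"ax":0,"ay":0.002,"az":0,"hand":0.4},{"x":0,"y":0,"z":0,"ax":0,"ay":0,"az":0,"hand":0.1}]'
for i in 1 2 3 ; do python3 -m inch '[{"x":0,"y":0,"z":0,"ax":0,"ay":0,"az":0,"hand":-0.3},{"x":0,"y":0,"z":0,"ax":0,"ay":0,"az":0,"hand":-0.3}]'; done
python3 -c "
from h import *
go(527.4,62.3,26,-.075)"
```

```text
clock: 5.7
eef_pos: [527.3, 62.9, 25.7]
ee_rot: [0.0, 0.037, 0.999, 0.001]
force: [0.3, 0.4, -0.5]
gripper_width: 58.6
clock: 5.87
eef_pos: [527.7, 62.9, 26.0]
ee_rot: [0.001, 0.037, 0.999, 0.001]
force: [0.5, 0.6, 0.2]
gripper_width: 48.2
clock: 6.03
eef_pos: [527.8, 62.8, 26.2]
ee_rot: [0.001, 0.037, 0.999, 0.001]
force: [0.9, 0.3, -0.8]
gripper_width: 38.2
clock: 6.2
eef_pos: [527.8, 62.9, 26.2]
ee_rot: [0.001, 0.037, 0.999, 0.001]
force: [-0.4, 0.8, -0.8]
gripper_width: 38.3
{'t': 6.2, 'p': array([527.8,  62.9,  26.2]), 'jaw': np.float64(1.4977), 'tilt': array([0.0022, 0.0014]), 'f': array([-0.4,  0.8, -0.8]), 'w': 38.3, 'j': array([-0.34,  0.5 ,  0.19,  2.05, -0.16,  0.6 ,  1.45])}
d mm [-0.4 -0.6 -0.2] az -0.0019 ax -0.0014 ay 0.0022
```

```bash

python3 -m inch '[{"x":0,"y":0,"z":0.03,"ax":0,"ay":0,"az":0,"hand":-0.3},{"x":0,"y":0,"z":0.03,"ax":0,"ay":0,"az":0,"hand":-0.3},{"x":0,"y":0,"z":0.03,"ax":0,"ay":0,"az":0,"hand":-0.3}]'
python3 - <<'E'
from h import *
P=cams.camera_params('top');im=cv2.imread('pics/top0.png')
h=cv2.cvtColor(im,cv2.COLOR_BGR2HSV)
m=((h[...,1]>60)&(h[...,2]>120)).astype(np.uint8);m[:195]=0;m[285:]=0;m[:,:110]=0;m[:,225:]=0
m=cv2.morphologyEx(m,cv2.MORPH_CLOSE,np.ones((5,5)));k,l,s,c=cv2.connectedComponentsWithStats(m);i=1+np.argmax(s[1:,4]);print(s[i])
M=box(140,170,0,4)
print('mat',fit(P,l==i,M,[554,336,-.1]))
print(ray(P,[[140,207],[213,216],[202,277],[128,266]],4))
# red bar etc from top for check of bias
rgb=im[:,:,::-1]
print('red top',fit(P,colmask(rgb,'red'),box(86,39,16,43),[527,62,-.07]))
E
```

```text
clock: 6.45
eef_pos: [521.0, 61.8, 111.6]
ee_rot: [-0.008, 0.037, 0.999, -0.002]
force: [1.5, 0.0, -1.1]
gripper_width: 38.2
[ 126  205   89   75 4805]
mat (array([ 5.59414642e+02,  3.36167748e+02, -2.16747948e-01]), np.float64(0.012780400924384594))
[[639.45610681 405.96098032   4.        ]
 [615.64308856 239.83333181   4.        ]
 [477.03015651 263.10417706   4.        ]
 [504.69678889 428.97976877   4.        ]]
red top (array([ 5.30459490e+02,  6.02351182e+01, -7.79466148e-03]), np.float64(0.25333330035209656))
```

Red is gripped at TCP (527.8, 62.9, 26.2), yaw -0.073. The mat is at (559,336), yaw about -0.18. I'll carry red to (566,373).

```bash

python3 -m inch '[{"x":0.006,"y":0.039,"z":0,"ax":0,"ay":0,"az":-0.02,"hand":-0.3},{"x":0.006,"y":0.039,"z":0,"ax":0,"ay":0,"az":-0.02,"hand":-0.3},{"x":0.006,"y":0.039,"z":0,"ax":0,"ay":0,"az":-0.02,"hand":-0.3},{"x":0.006,"y":0.039,"z":0,"ax":0,"ay":0,"az":-0.02,"hand":-0.3},{"x":0.006,"y":0.039,"z":0,"ax":0,"ay":0,"az":-0.02,"hand":-0.3}]'
python3 -m inch '[{"x":0.006,"y":0.039,"z":0,"ax":0,"ay":0,"az":-0.01,"hand":-0.3},{"x":0.006,"y":0.039,"z":0,"ax":0,"ay":0,"az":-0.01,"hand":-0.3},{"x":0.002,"y":0.015,"z":0,"ax":0,"ay":0,"az":0,"hand":-0.3},{"x":0.0,"y":0.0,"z":0,"ax":0,"ay":0,"az":0,"hand":-0.3},{"x":0.0,"y":0.0,"z":0,"ax":0,"ay":0,"az":0,"hand":-0.3}]'
python3 -c "
from h import *
go(566,373,15,-.18);P,im=grab('wrist','w7')"
```

```text
clock: 6.87
eef_pos: [555.2, 250.3, 119.9]
ee_rot: [-0.002, 0.1, 0.995, -0.002]
force: [0.6, 0.3, -0.5]
gripper_width: 38.1
clock: 7.28
eef_pos: [565.0, 361.0, 117.3]
ee_rot: [-0.004, 0.104, 0.995, -0.0]
force: [-0.2, -1.5, -1.8]
gripper_width: 38.7
{'t': 7.28, 'p': array([565. , 361. , 117.3]), 'jaw': np.float64(1.3632), 'tilt': array([-0.0073,  0.0007]), 'f': array([-0.2, -1.5, -1.8]), 'w': 38.7, 'j': array([-0.77,  0.56,  0.2 ,  1.65, -0.14,  0.95,  0.85])}
d mm [   1.    12.  -102.3] az 0.0276 ax -0.0007 ay -0.0073
```

View pics/w7.png

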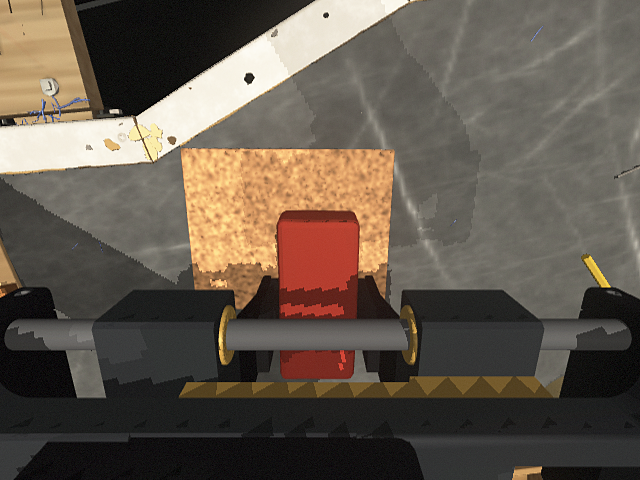

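```bash

python3 -m inch '[{"x":0.001,"y":0.012,"z":-0.03,"ax":0,"ay":-0.007,"az":0,"hand":-0.3},{"x":0,"y":0,"z":-0.03,"ax":0,"ay":0,"az":0,"hand":-0.3},{"x":0,"y":0,"z":-0.02,"ax":0,"ay":0,"az":0,"hand":-0.3},{"x":0,"y":0,"z":0,"ax":0,"ay":0,"az":0,"hand":-0.3},{"x":0,"y":0,"z":0,"ax":0,"ay":0,"az":0,"hand":-0.3}]'
python3 -c "
from h import *
go(566,373,14.5,-.2)"
```

```text
clock: 7.75
eef_pos: [568.6, 361.5, 37.1]
ee_rot: [0.001, 0.11, 0.994, -0.002]
force: [0.7, -0.7, -0.7]
gripper_width: 38.5
{'t': 7.75, 'p': array([568.6, 361.5,  37.1]), 'jaw': np.float64(1.3506), 'tilt': array([ 0.0023, -0.0033]), 'f': array([ 0.7, -0.7, -0.7]), 'w': 38.5, 'j': array([-0.76,  0.66,  0.19,  1.7 , -0.16,  0.8 ,  0.85])}
d mm [ -2.6  11.5 -22.6] az 0.0202 ax 0.0033 ay 0.0023
```

```bash

python3 -m inch '[{"x":-0.003,"y":0.012,"z":-0.01,"ax":0.003,"ay":0.002,"az":0.02,"hand":-0.3},{"x":0,"y":0.003,"z":-0.008,"ax":0,"ay":0,"az":0,"hand":-0.3},{"x":0,"y":0,"z":0,"ax":0,"ay":0,"az":0,"hand":-0.3},{"x":0,"y":0,"z":0,"ax":0,"ay":0,"az":0,"hand":-0.3}]'
python3 -c "
from h import *
go(566,373,14.5,-.2)"
```

```text
clock: 8.08
eef_pos: [568.3, 375.3, 21.7]
ee_rot: [0.002, 0.101, 0.995, 0.001]
force: [1.0, -0.3, -1.4]
gripper_width: 38.2
{'t': 8.08, 'p': array([568.3, 375.3,  21.7]), 'jaw': np.float64(1.3676), 'tilt': array([0.0045, 0.0018]), 'f': array([ 1. , -0.3, -1.4]), 'w': 38.2, 'j': array([-0.77,  0.69,  0.18,  1.69, -0.16,  0.78,  0.85])}
d mm [-2.3 -2.3 -7.2] az 0.0032 ax -0.0018 ay 0.0045
```

```bash

python3 -m inch '[{"x":0,"y":0,"z":-0.006,"ax":-0.002,"ay":0.004,"az":0,"hand":-0.3},{"x":0,"y":0,"z":0,"ax":0,"ay":0,"az":0,"hand":-0.3},{"x":0,"y":0,"z":0,"ax":0,"ay":0,"az":0,"hand":-0.3}]'
python3 -c "
from h import *
go(566,373,14.5,-.2)"
```

```text
clock: 8.33
eef_pos: [569.3, 376.2, 16.9]
ee_rot: [0.001, 0.101, 0.995, 0.001]
force: [0.3, 0.1, -1.7]
gripper_width: 38.3
{'t': 8.33, 'p': array([569.3, 376.2,  16.9]), 'jaw': np.float64(1.3681), 'tilt': array([0.0027, 0.0014]), 'f': array([ 0.3,  0.1, -1.7]), 'w': 38.3, 'j': array([-0.77,  0.7 ,  0.18,  1.68, -0.16,  0.77,  0.85])}
d mm [-3.3 -3.2 -2.4] az 0.0027 ax -0.0014 ay 0.0027
```

```bash

python3 -m inch '[{"x":0,"y":0,"z":-0.003,"ax":0,"ay":0.003,"az":0,"hand":-0.3},{"x":0,"y":0,"z":0,"ax":0,"ay":0,"az":0,"hand":-0.3},{"x":0,"y":0,"z":0,"ax":0,"ay":0,"az":0,"hand":-0.3}]'
python3 -c "
from h import *
go(566,373,14.5,-.2)"
```

```text
clock: 8.58
eef_pos: [570.1, 376.6, 14.8]
ee_rot: [0.0, 0.101, 0.995, 0.001]
force: [0.0, -0.1, -1.1]
gripper_width: 38.5
{'t': 8.58, 'p': array([570.1, 376.6,  14.8]), 'jaw': np.float64(1.368), 'tilt': array([0.0012, 0.0026]), 'f': array([ 0. , -0.1, -1.1]), 'w': 38.5, 'j': array([-0.76,  0.7 ,  0.17,  1.68, -0.16,  0.77,  0.86])}
d mm [-4.1 -3.6 -0.3] az 0.0028 ax -0.0026 ay 0.0012
```

```bash

python3 -m inch '[{"x":0,"y":0,"z":-0.001,"ax":0,"ay":0,"az":0,"hand":-0.1},{"x":0,"y":0,"z":0,"ax":0,"ay":0,"az":0,"hand":0.3},{"x":0,"y":0,"z":0,"ax":0,"ay":0,"az":0,"hand":0.3},{"x":0,"y":0,"z":0,"ax":0,"ay":0,"az":0,"hand":0.3}]'
python3 -c "
from h import *
go(566,373,14.5,-.2)"
python3 -m inch '[{"x":0,"y":0,"z":0.03,"ax":0,"ay":0,"az":0,"hand":0.4},{"x":0,"y":0,"z":0.04,"ax":0,"ay":0,"az":0,"hand":0.4},{"x":0,"y":-0.02,"z":0.03,"ax":0,"ay":0,"az":0.02,"hand":0.4},{"x":-0.004,"y":-0.039,"z":0,"ax":0,"ay":0,"az":0.02,"hand":0.4},{"x":-0.004,"y":-0.039,"z":0,"ax":0,"ay":0,"az":0.02,"hand":0.4}]'
```

```text
clock: 8.92
eef_pos: [570.7, 376.7, 14.4]
ee_rot: [0.001, 0.101, 0.995, 0.002]
force: [-0.6, 0.5, 0.1]
gripper_width: 51.2
{'t': 8.92, 'p': array([570.7, 376.7,  14.4]), 'jaw': np.float64(1.3678), 'tilt': array([0.0024, 0.0033]), 'f': array([-0.6,  0.5,  0.1]), 'w': 51.2, 'j': array([-0.76,  0.7 ,  0.17,  1.68, -0.16,  0.77,  0.86])}
d mm [-4.7 -3.7  0.1] az 0.003 ax -0.0033 ay 0.0024
clock: 9.33
eef_pos: [559.4, 287.4, 116.3]
ee_rot: [0.001, 0.062, 0.998, 0.004]
force: [0.4, -1.0, -0.4]
gripper_width: 60.7
```

```bash

python3 -m inch '[{"x":-0.004,"y":-0.039,"z":0,"ax":0,"ay":0,"az":0.01,"hand":0.4},{"x":-0.004,"y":-0.039,"z":0,"ax":0,"ay":0,"az":0.01,"hand":0.4},{"x":-0.004,"y":-0.039,"z":0,"ax":0,"ay":0,"az":0.01,"hand":0.4},{"x":-0.004,"y":-0.039,"z":0,"ax":0,"ay":0,"az":0.01,"hand":0.4},{"x":-0.004,"y":-0.039,"z":0,"ax":0,"ay":0,"az":0,"hand":0.4}]'
python3 -m inch '[{"x":-0.002,"y":-0.039,"z":0,"ax":0,"ay":0,"az":0,"hand":0.4},{"x":-0.002,"y":-0.039,"z":0,"ax":0,"ay":0,"az":0,"hand":0.4},{"x":0,"y":-0.015,"z":-0.02,"ax":0,"ay":0,"az":0,"hand":0.4},{"x":0,"y":0,"z":-0.02,"ax":0,"ay":0,"az":0,"hand":0.4},{"x":0,"y":0,"z":0,"ax":0,"ay":0,"az":0,"hand":0.4}]'
python3 -c "
from h import *
go(522.6,-46.6,26,-.073);grab('wrist','w8')"
```

```text
clock: 9.75
eef_pos: [539.1, 86.8, 120.5]
ee_rot: [0.005, 0.038, 0.999, 0.006]
force: [0.3, -1.2, 0.7]
gripper_width: 60.7
clock: 10.17
eef_pos: [534.2, -24.0, 83.5]
ee_rot: [0.009, 0.047, 0.999, 0.004]
force: [-1.2, 0.7, -1.3]
gripper_width: 60.9
{'t': 10.17, 'p': array([534.2, -24. ,  83.5]), 'jaw': np.float64(1.4766), 'tilt': array([0.018 , 0.0075]), 'f': array([-1.2,  0.7, -1.3]), 'w': 60.9, 'j': array([-0.21,  0.41,  0.23,  2.02, -0.15,  0.71,  1.59])}
d mm [-11.6 -22.6 -57.5] az 0.0212 ax -0.0075 ay 0.018
```

View pics/w8.png

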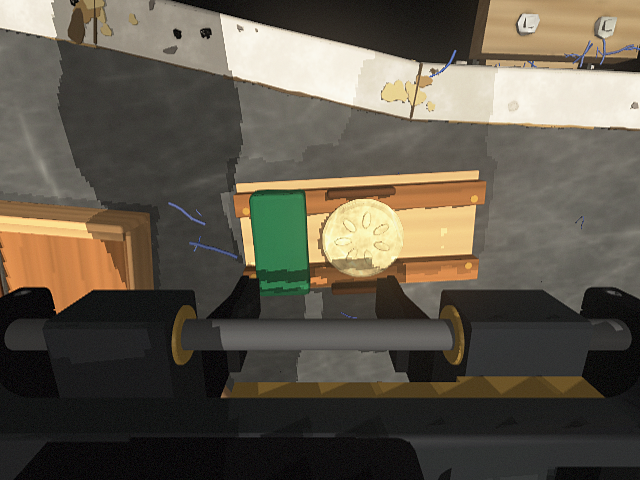

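```bash
python3 - <<'E'
from h import *
P=cams.camera_params('wrist')
q=ray(P,[[246,212],[474,199],[474,265]],16);print(q, np.arctan2(-(q[1]-q[0])[0],(q[1]-q[0])[1]))
q=ray(P,[[233,192],[484,181]],4);print(q)
im=cv2.imread('pics/w8.png')[:,:,::-1]
G=box(70,35,39,39);mg=colmask(im,'green')&(im.max(2)>70);print(fit(P,mg,G,[522,-46,-.05]))
cv2.imwrite('pics/c8.png',cv2.resize(im[150:310,210:510,::-1],None,fx=2.6,fy=2.6,interpolation=cv2.INTER_CUBIC))
E
```

```text
[[502.29243741 -70.20428442  16.        ]
 [508.2706123   86.56161492  16.        ]
 [557.37176284  88.79914164  16.        ]] -0.03811593944066653
[[489.49900357 -79.82059848   4.        ]
 [498.73274201  98.58048541   4.        ]]
(array([ 5.22398069e+02, -4.65050354e+01, -4.87437669e-02]), np.float64(0.3547593653202057))
```

View pics/c8.png

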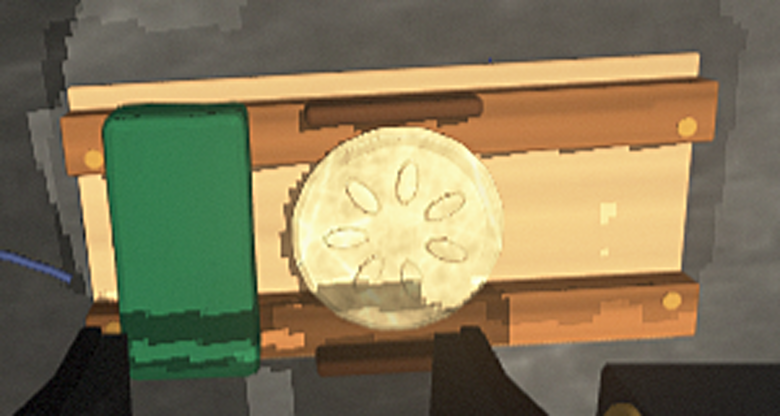

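```bash

python3 -m inch '[{"x":-0.014,"y":-0.023,"z":-0.01,"ax":-0.007,"ay":0.02,"az":0.045,"hand":0.4},{"x":0,"y":-0.004,"z":-0.02,"ax":0,"ay":0,"az":0,"hand":0.4},{"x":0,"y":0,"z":0,"ax":0,"ay":0,"az":0,"hand":0.4},{"x":0,"y":0,"z":0,"ax":0,"ay":0,"az":0,"hand":0.4}]'
python3 -c "
from h import *
go(522.5,-46.6,26,-.048);grab('wrist','w9')"
```

```text
clock: 10.55
eef_pos: [524.9, -48.1, 58.6]
ee_rot: [0.003, 0.02, 1.0, 0.001]
force: [0.5, 0.1, 0.3]
gripper_width: 61.0
{'t': 10.55, 'p': array([524.9, -48.1,  58.6]), 'jaw': np.float64(1.5301), 'tilt': array([0.0064, 0.0023]), 'f': array([0.5, 0.1, 0.3]), 'w': 61.0, 'j': array([-0.16,  0.44,  0.21,  2.05, -0.15,  0.66,  1.69])}
d mm [ -2.4   1.5 -32.6] az -0.0073 ax -0.0023 ay 0.0064
```

View pics/w9.png

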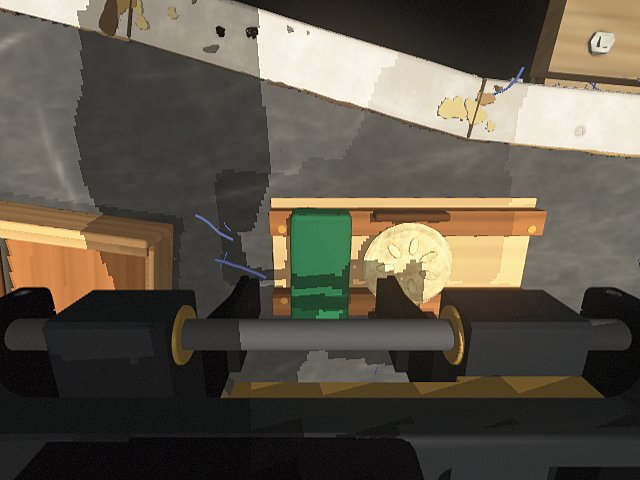

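With the jaw at yaw -0.041 the rails look level, and green (290–350 px) is centred.

```bash

python3 -m inch '[{"x":-0.005,"y":0.001,"z":-0.014,"ax":-0.002,"ay":0.008,"az":-0.003,"hand":0.4},{"x":0,"y":0,"z":-0.012,"ax":0,"ay":0,"az":0,"hand":0.4},{"x":0,"y":0,"z":0,"ax":0,"ay":0,"az":0,"hand":0.4},{"x":0,"y":0,"z":0,"ax":0,"ay":0,"az":0,"hand":0.4}]'
python3 -c "
from h import *
go(522.5,-46.6,26,-.045)"
```

```text
clock: 10.93
eef_pos: [522.6, -42.1, 34.3]
ee_rot: [0.002, 0.019, 1.0, 0.001]
force: [-0.8, -0.3, -0.4]
gripper_width: 60.7
{'t': 10.93, 'p': array([522.6, -42.1,  34.3]), 'jaw': np.float64(1.5334), 'tilt': array([0.0043, 0.0023]), 'f': array([-0.8, -0.3, -0.4]), 'w': 60.7, 'j': array([-0.16,  0.48,  0.2 ,  2.06, -0.16,  0.61,  1.69])}
d mm [-0.1 -4.5 -8.3] az -0.0076 ax -0.0023 ay 0.0043
```

```bash

python3 -m inch '[{"x":-0.001,"y":-0.005,"z":-0.008,"ax":-0.002,"ay":0.005,"az":-0.006,"hand":0.4},{"x":0,"y":0,"z":0,"ax":0,"ay":0,"az":0,"hand":0.4},{"x":0,"y":0,"z":0,"ax":0,"ay":0,"az":0,"hand":0.4},{"x":0,"y":0,"z":0,"ax":0,"ay":0,"az":0,"hand":0.4}]'
python3 -c "
from h import *
go(522.5,-46.6,26,-.045)"
```

```text
clock: 11.27
eef_pos: [522.4, -46.3, 26.6]
ee_rot: [0.0, 0.021, 1.0, 0.0]
force: [-0.2, 0.1, 0.2]
gripper_width: 60.5
{'t': 11.27, 'p': array([522.4, -46.3,  26.6]), 'jaw': np.float64(1.5287), 'tilt': array([0.0002, 0.0004]), 'f': array([-0.2,  0.1,  0.2]), 'w': 60.5, 'j': array([-0.15,  0.49,  0.2 ,  2.06, -0.17,  0.6 ,  1.69])}
d mm [ 0.1 -0.3 -0.6] az -0.0029 ax -0.0004 ay 0.0002
```

```bash

python3 -m inch '[{"x":0,"y":0,"z":-0.0015,"ax":0,"ay":0,"az":0,"hand":0.1},{"x":0,"y":0,"z":0,"ax":0,"ay":0,"az":0,"hand":-0.3},{"x":0,"y":0,"z":0,"ax":0,"ay":0,"az":0,"hand":-0.35},{"x":0,"y":0,"z":0,"ax":0,"ay":0,"az":0,"hand":-0.35},{"x":0,"y":0,"z":0,"ax":0,"ay":0,"az":0,"hand":-0.35}]'
python3 -m inch '[{"x":0,"y":0,"z":0,"ax":0,"ay":0,"az":0,"hand":-0.35},{"x":0,"y":0,"z":0,"ax":0,"ay":0,"az":0,"hand":-0.35}]'
python3 -c "
from h import *
go(522.5,-46.6,26,-.045)"
python3 -m inch '[{"x":0,"y":0,"z":0.03,"ax":0,"ay":0,"az":0,"hand":-0.35},{"x":0,"y":0,"z":0.03,"ax":0,"ay":0,"az":0,"hand":-0.35},{"x":0,"y":0,"z":0.03,"ax":0,"ay":0,"az":0,"hand":-0.35},{"x":0,"y":0.03,"z":0.0,"ax":0,"ay":0,"az":0,"hand":-0.35},{"x":0.003,"y":0.039,"z":0,"ax":0,"ay":0,"az":-0.02,"hand":-0.35}]'
```

```text
clock: 11.68
eef_pos: [522.9, -46.6, 25.7]
ee_rot: [0.001, 0.021, 1.0, 0.0]
force: [0.1, -2.1, -0.5]
gripper_width: 35.7
clock: 11.85
eef_pos: [522.9, -46.6, 25.7]
ee_rot: [0.001, 0.021, 1.0, 0.0]
force: [0.7, -0.1, -0.9]
gripper_width: 35.1
{'t': 11.85, 'p': array([522.9, -46.6,  25.7]), 'jaw': np.float64(1.528), 'tilt': array([0.0018, 0.0004]), 'f': array([ 0.7, -0.1, -0.9]), 'w': 35.1, 'j': array([-0.15,  0.5 ,  0.2 ,  2.06, -0.17,  0.59,  1.7 ])}
d mm [-0.4  0.   0.3] az -0.0022 ax -0.0004 ay 0.0018
clock: 12.27
eef_pos: [522.7, 14.3, 117.8]
ee_rot: [-0.002, 0.04, 0.999, -0.002]
force: [-0.4, 0.8, -1.6]
gripper_width: 35.4
```

```bash

python3 -m inch '[{"x":0.004,"y":0.039,"z":0,"ax":0,"ay":0,"az":-0.02,"hand":-0.35},{"x":0.004,"y":0.039,"z":0,"ax":0,"ay":0,"az":-0.02,"hand":-0.35},{"x":0.004,"y":0.039,"z":0,"ax":0,"ay":0,"az":-0.02,"hand":-0.35},{"x":0.004,"y":0.039,"z":0,"ax":0,"ay":0,"az":-0.02,"hand":-0.35},{"x":0.004,"y":0.039,"z":0,"ax":0,"ay":0,"az":-0.02,"hand":-0.35}]'
python3 -m inch '[{"x":0.004,"y":0.039,"z":0,"ax":0,"ay":0,"az":-0.01,"hand":-0.35},{"x":0.002,"y":0.03,"z":0,"ax":0,"ay":0,"az":0,"hand":-0.35},{"x":0.0,"y":0.0,"z":0,"ax":0,"ay":0,"az":0,"hand":-0.35},{"x":0.0,"y":0.0,"z":0,"ax":0,"ay":0,"az":0,"hand":-0.35}]'
python3 -c "
from h import *
go(551,297,14,-.2);P,im=grab('wrist','w10')"
```

```text
clock: 12.68
eef_pos: [542.5, 214.1, 120.0]
ee_rot: [-0.0, 0.096, 0.995, -0.002]
force: [1.0, -0.4, -2.2]
gripper_width: 35.0
clock: 13.02
eef_pos: [545.2, 299.9, 118.7]
ee_rot: [-0.001, 0.094, 0.996, 0.001]
force: [0.5, -0.2, -1.3]
gripper_width: 35.2
{'t': 13.02, 'p': array([545.2, 299.9, 118.7]), 'jaw': np.float64(1.3825), 'tilt': array([-0.0026,  0.0014]), 'f': array([ 0.5, -0.2, -1.3]), 'w': 35.2, 'j': array([-0.71,  0.49,  0.19,  1.78, -0.12,  0.89,  0.92])}
d mm [   5.8   -2.9 -104.7] az -0.0117 ax -0.0014 ay -0.0026
```

View pics/w10.png

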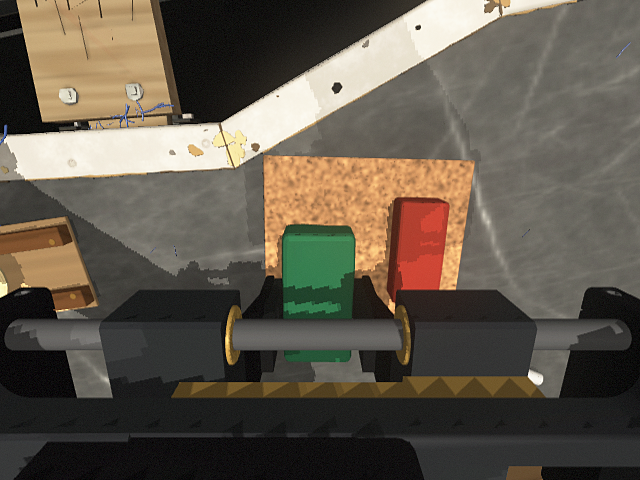

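```bash

python3 -m inch '[{"x":0.004,"y":0.002,"z":-0.03,"ax":-0.001,"ay":0,"az":-0.01,"hand":-0.35},{"x":0,"y":0,"z":-0.03,"ax":0,"ay":0,"az":0,"hand":-0.35},{"x":0,"y":0,"z":-0.025,"ax":0,"ay":0,"az":0,"hand":-0.35},{"x":0,"y":0,"z":0,"ax":0,"ay":0,"az":0,"hand":-0.35},{"x":0,"y":0,"z":0,"ax":0,"ay":0,"az":0,"hand":-0.35}]'
python3 -c "
from h import *
go(551,297,14,-.2)"
```

```text
clock: 13.48
eef_pos: [550.9, 296.2, 33.2]
ee_rot: [0.0, 0.103, 0.995, 0.001]
force: [-0.0, 0.1, -1.2]
gripper_width: 35.2
{'t': 13.48, 'p': array([550.9, 296.2,  33.2]), 'jaw': np.float64(1.3648), 'tilt': array([0.0006, 0.001 ]), 'f': array([-0. ,  0.1, -1.2]), 'w': 35.2, 'j': array([-0.69,  0.6 ,  0.17,  1.82, -0.15,  0.73,  0.93])}
d mm [  0.1   0.8 -19.2] az 0.006 ax -0.001 ay 0.0006
```

```bash

python3 -m inch '[{"x":0,"y":0,"z":-0.014,"ax":0,"ay":0,"az":0,"hand":-0.35},{"x":0,"y":0,"z":0,"ax":0,"ay":0,"az":0,"hand":-0.35},{"x":0,"y":0,"z":-0.003,"ax":0,"ay":0,"az":0,"hand":-0.35},{"x":0,"y":0,"z":0,"ax":0,"ay":0,"az":0,"hand":-0.35}]'
python3 -c "
from h import *
go(551,297,14,-.2)"
```

```text
clock: 13.82
eef_pos: [553.5, 293.7, 18.7]
ee_rot: [0.002, 0.105, 0.994, 0.001]
force: [-0.1, -0.6, -0.9]
gripper_width: 35.2
{'t': 13.82, 'p': array([553.5, 293.7,  18.7]), 'jaw': np.float64(1.3603), 'tilt': array([0.005 , 0.0024]), 'f': array([-0.1, -0.6, -0.9]), 'w': 35.2, 'j': array([-0.68,  0.62,  0.17,  1.83, -0.15,  0.7 ,  0.94])}
d mm [-2.5  3.3 -4.7] az 0.0105 ax -0.0024 ay 0.005
```

```bash

python3 -m inch '[{"x":0,"y":0,"z":-0.005,"ax":-0.002,"ay":0.005,"az":0,"hand":-0.35},{"x":0,"y":0,"z":0,"ax":0,"ay":0,"az":0,"hand":-0.35},{"x":0,"y":0,"z":0,"ax":0,"ay":0,"az":0,"hand":-0.35}]'
python3 -c "
from h import *
go(551,297,14,-.2)"
```

```text
clock: 14.07
eef_pos: [555.0, 294.5, 15.5]
ee_rot: [0.001, 0.105, 0.994, 0.001]
force: [-0.1, 0.6, -1.2]
gripper_width: 35.1
{'t': 14.07, 'p': array([555. , 294.5,  15.5]), 'jaw': np.float64(1.3602), 'tilt': array([0.003 , 0.0024]), 'f': array([-0.1,  0.6, -1.2]), 'w': 35.1, 'j': array([-0.68,  0.63,  0.17,  1.82, -0.16,  0.7 ,  0.94])}
d mm [-4.   2.5 -1.5] az 0.0106 ax -0.0024 ay 0.003
```

```bash

python3 -m inch '[{"x":0,"y":0,"z":-0.002,"ax":-0.002,"ay":0.003,"az":0,"hand":-0.35},{"x":0,"y":0,"z":0,"ax":0,"ay":0,"az":0,"hand":-0.35},{"x":0,"y":0,"z":0,"ax":0,"ay":0,"az":0,"hand":-0.35}]'
python3 -c "
from h import *
go(551,297,14,-.2)"
python3 -m inch '[{"x":0,"y":0,"z":0,"ax":0,"ay":0,"az":0,"hand":-0.1},{"x":0,"y":0,"z":0,"ax":0,"ay":0,"az":0,"hand":0.3},{"x":0,"y":0,"z":0,"ax":0,"ay":0,"az":0,"hand":0.3},{"x":0,"y":0,"z":0,"ax":0,"ay":0,"az":0,"hand":0.3}]'
python3 -c "
from h import *
go(551,297,14,-.2)"
python3 -m inch '[{"x":0,"y":0,"z":0.03,"ax":0,"ay":0,"az":0,"hand":0.3},{"x":0,"y":0,"z":0.04,"ax":0,"ay":0,"az":0,"hand":0.3},{"x":0,"y":-0.02,"z":0.03,"ax":0,"ay":0,"az":0.02,"hand":0.3},{"x":0.004,"y":-0.039,"z":0.01,"ax":0,"ay":0,"az":0.02,"hand":0.3},{"x":0.004,"y":-0.039,"z":0.01,"ax":0,"ay":0,"az":0.02,"hand":0.3}]'
```

```text
clock: 14.32
eef_pos: [555.6, 295.2, 14.1]
ee_rot: [0.0, 0.105, 0.994, 0.001]
force: [-0.3, -0.3, -0.6]
gripper_width: 34.9
{'t': 14.32, 'p': array([555.6, 295.2,  14.1]), 'jaw': np.float64(1.3607), 'tilt': array([0.0011, 0.0013]), 'f': array([-0.3, -0.3, -0.6]), 'w': 34.9, 'j': array([-0.68,  0.63,  0.17,  1.82, -0.16,  0.7 ,  0.94])}
d mm [-4.6  1.8 -0.1] az 0.0101 ax -0.0013 ay 0.0011
clock: 14.65
eef_pos: [556.0, 295.7, 14.7]
ee_rot: [0.001, 0.105, 0.995, 0.001]
force: [0.5, 0.2, 0.2]
gripper_width: 51.4
{'t': 14.65, 'p': array([556. , 295.7,  14.7]), 'jaw': np.float64(1.361), 'tilt': array([0.0021, 0.002 ]), 'f': array([0.5, 0.2, 0.2]), 'w': 51.4, 'j': array([-0.68,  0.63,  0.17,  1.82, -0.16,  0.7 ,  0.94])}
d mm [-5.   1.3 -0.7] az 0.0098 ax -0.002 ay 0.0021
clock: 15.07
eef_pos: [558.6, 206.0, 135.4]
ee_rot: [-0.002, 0.064, 0.998, 0.001]
force: [0.7, -1.2, -0.6]
gripper_width: 56.5
```

```bash

python3 -m inch '[{"x":0.004,"y":-0.037,"z":0.015,"ax":0,"ay":0,"az":0.01,"hand":0.3},{"x":0.004,"y":-0.037,"z":0.015,"ax":0,"ay":0,"az":0.01,"hand":0.3},{"x":0.004,"y":-0.037,"z":0.015,"ax":0,"ay":0,"az":0.01,"hand":0.3},{"x":0.004,"y":-0.037,"z":0.015,"ax":0,"ay":0,"az":0.01,"hand":0.3},{"x":0.004,"y":-0.037,"z":0.015,"ax":0,"ay":0,"az":0.01,"hand":0.3}]'
python3 -m inch '[{"x":0.004,"y":-0.037,"z":0.015,"ax":0,"ay":0,"az":0.01,"hand":0.3},{"x":0.004,"y":-0.037,"z":0.015,"ax":0,"ay":0,"az":0.01,"hand":0.3},{"x":0.004,"y":-0.037,"z":0.015,"ax":0,"ay":0,"az":0.01,"hand":0.3},{"x":0.004,"y":-0.037,"z":0.015,"ax":0,"ay":0,"az":0,"hand":0.3},{"x":0.004,"y":-0.037,"z":0,"ax":0,"ay":0,"az":0,"hand":0.3}]'
python3 -m inch '[{"x":0,"y":0,"z":0,"ax":0,"ay":0,"az":0,"hand":0.3},{"x":0,"y":0,"z":0,"ax":0,"ay":0,"az":0,"hand":0.3}]'
python3 - <<'E'
from h import *
s=st();print(s);P,im=grab('wrist','w11')
for l in ['case','cover','cover_grip','case_pad']:
    r=models.masks_of(l,'wrist')
    for d in r[:1]:
        m=d['pixels'];ys,xs=np.nonzero(m);print(l,d['confidence'],m.sum(),xs.min(),xs.max(),ys.min(),ys.max())
        np.save(f'm_{l}.npy',m)
    r=models.find_in(l,'wrist');print([(np.round(d['centre'],1).tolist(),round(d['confidence'],2)) for d in r[:1]])
E
```

```text
clock: 15.48
eef_pos: [577.3, 14.5, 215.1]
ee_rot: [-0.001, 0.036, 0.999, 0.002]
force: [0.7, 0.5, -1.1]
gripper_width: 56.5
clock: 15.9
eef_pos: [597.2, -178.2, 282.5]
ee_rot: [0.003, 0.02, 1.0, 0.002]
force: [1.5, -0.8, -0.2]
gripper_width: 56.9
clock: 16.07
eef_pos: [595.8, -190.7, 284.2]
ee_rot: [0.005, 0.028, 1.0, -0.001]
force: [0.3, 0.8, -1.0]
gripper_width: 56.2
{'t': 16.07, 'p': array([ 595.8, -190.7,  284.2]), 'jaw': np.float64(1.5151), 'tilt': array([ 0.0091, -0.0025]), 'f': array([ 0.3,  0.8, -1. ]), 'w': 56.2, 'j': array([-0.01,  0.34,  0.34,  1.6 , -0.12,  1.21,  1.87])}
case 0.78 17928 184 353 93 225
[([539.2, -248.4, 37.2], 0.64)]
cover 0.71 7485 197 279 105 208
[([534.9, -277.6, 39.3], 0.84)]
cover_grip 0.69 7405 197 278 105 207
[([535.1, -283.4, 36.8], 0.56)]
case_pad 0.79 17748 185 354 93 225
[([546.0, -251.2, 33.5], 0.9)]
```

View pics/w11.png

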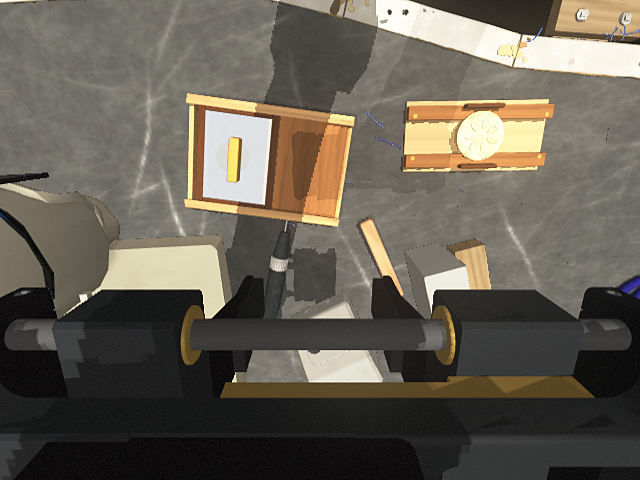

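```bash
cat > lookcase.py <<'E'
from h import *
import sys
def casefit(name,z_grip=(35,53)):
    s=st();print(s);P,im=grab('wrist',name)
    m=models.masks_of('case','wrist')[0];print('conf',m['confidence'])
    C=box(130,190,0,38);c=fit(P,m['pixels'],C,[537,-250,-.15])
    h=cv2.cvtColor(im,cv2.COLOR_RGB2HSV);H,S,V=[h[:,:,i].astype(int) for i in range(3)]
    g=(H>18)&(H<30)&(S>130)&(V>120)&m['pixels']
    k,l,ss,cc=cv2.connectedComponentsWithStats(g.astype(np.uint8));i=1+np.argmax(ss[1:,4]);print(ss[i])
    G=box(50,12,*z_grip);gg=fit(P,l==i,G,[533,-282,-.15])
    print('case',c,'\ngrip',gg)
    p=c[0];R2=np.array([[np.cos(p[2]),np.sin(p[2])],[-np.sin(p[2]),np.cos(p[2])]])
    print('grip in case',R2@(gg[0][:2]-p[:2]))
    overlay(im,P,[(C,c[0]),(G,gg[0])],name+'o',(150,60,380,240),3.3)
if __name__=='__main__': casefit(sys.argv[1])
E
python3 lookcase.py w12
```

```text
{'t': 16.52, 'p': array([ 596. , -187.5,  283.5]), 'jaw': np.float64(1.5207), 'tilt': array([ 0.0076, -0.0018]), 'f': array([-0.2,  0.5, -0.8]), 'w': 56.3, 'j': array([-0.02,  0.34,  0.34,  1.6 , -0.12,  1.21,  1.87])}
conf 0.96
[224 137  12  45 403]
case (array([ 5.44136543e+02, -2.48353073e+02, -1.89669412e-01]), np.float64(0.04075989872217178)) 
grip (array([ 5.37750658e+02, -2.84215597e+02, -2.30411850e-01]), np.float64(0.7686011791229248))
grip in case [  0.48994968 -36.42334514]
```

View pics/w12o.png

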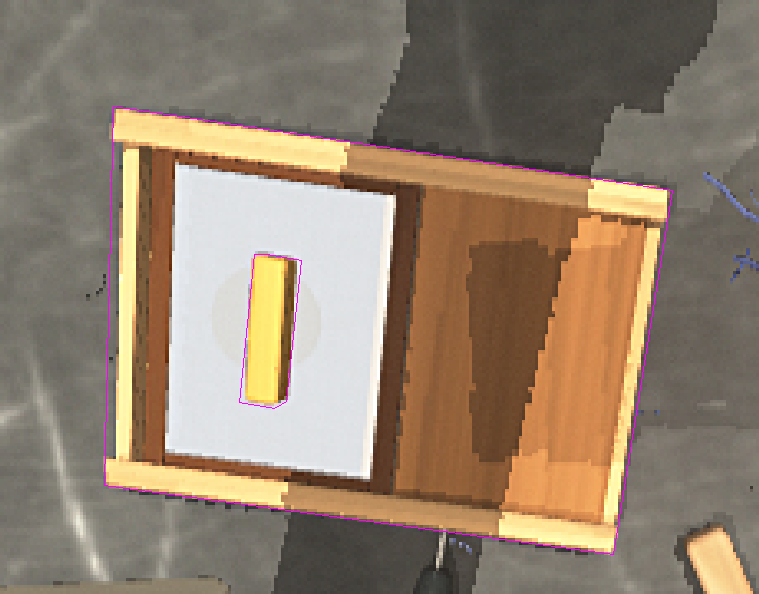

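The overlay is tight. The case is at (544.1,-248.4), yaw -0.19, and the grip at (537.8,-284.2), so the cover is about 10.6 mm ajar. I'll descend to the grip.

```bash

python3 -m inch '[{"x":-0.010,"y":-0.017,"z":-0.032,"ax":0.002,"ay":0.008,"az":-0.03,"hand":0.0},{"x":-0.010,"y":-0.017,"z":-0.032,"ax":0,"ay":0,"az":-0.03,"hand":0.0},{"x":-0.010,"y":-0.017,"z":-0.032,"ax":0,"ay":0,"az":-0.03,"hand":0.0},{"x":-0.010,"y":-0.017,"z":-0.032,"ax":0,"ay":0,"az":-0.03,"hand":0.0},{"x":-0.010,"y":-0.017,"z":-0.032,"ax":0,"ay":0,"az":-0.02,"hand":0.0}]'
python3 -m inch '[{"x":0,"y":0,"z":0,"ax":0,"ay":0,"az":0,"hand":0.0},{"x":0,"y":0,"z":0,"ax":0,"ay":0,"az":0,"hand":0.0},{"x":0,"y":0,"z":0,"ax":0,"ay":0,"az":0,"hand":0.0}]'
python3 -c "
from h import *
go(537.7,-284.2,39,-.19)"
```

```text
clock: 17.03
eef_pos: [554.2, -269.8, 128.0]
ee_rot: [0.012, 0.091, 0.996, -0.001]
force: [0.7, 1.0, -0.7]
gripper_width: 43.9
clock: 17.28
eef_pos: [547.0, -272.1, 121.1]
ee_rot: [0.004, 0.095, 0.996, -0.001]
force: [-0.5, -0.7, 0.0]
gripper_width: 43.7
{'t': 17.28, 'p': array([ 547. , -272.1,  121.1]), 'jaw': np.float64(1.3812), 'tilt': array([ 0.0088, -0.0021]), 'f': array([-0.5, -0.7,  0. ]), 'w': 43.7, 'j': array([ 0.13,  0.48,  0.35,  1.82, -0.21,  0.87,  1.97])}
d mm [ -9.3 -12.1 -82.1] az -0.0004 ax 0.0021 ay 0.0088
```

```bash

python3 -m inch '[{"x":-0.010,"y":-0.012,"z":-0.02,"ax":0.002,"ay":0.009,"az":0,"hand":0.0},{"x":0,"y":0,"z":-0.03,"ax":0,"ay":0,"az":0,"hand":0.0},{"x":0,"y":0,"z":0,"ax":0,"ay":0,"az":0,"hand":0.0},{"x":0,"y":0,"z":0,"ax":0,"ay":0,"az":0,"hand":0.0}]'
python3 -c "
from h import *
go(537.7,-284.2,39,-.19);grab('wrist','w13')"
```

```text
clock: 17.62
eef_pos: [545.9, -282.4, 77.8]
ee_rot: [0.008, 0.09, 0.996, -0.001]
force: [0.7, -0.0, -0.0]
gripper_width: 43.5
{'t': 17.62, 'p': array([ 545.9, -282.4,   77.8]), 'jaw': np.float64(1.3899), 'tilt': array([ 0.0153, -0.0034]), 'f': array([ 0.7, -0. , -0. ]), 'w': 43.5, 'j': array([ 0.17,  0.54,  0.33,  1.84, -0.24,  0.79,  2.01])}
d mm [ -8.2  -1.8 -38.8] az -0.0091 ax 0.0034 ay 0.0153
```

View pics/w13.png

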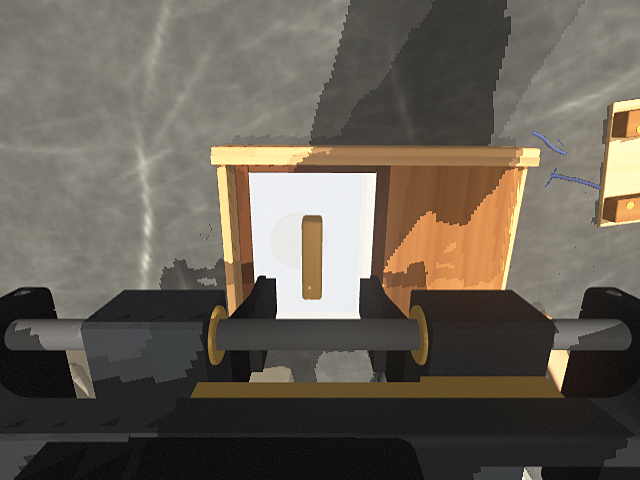

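```bash

python3 -m inch '[{"x":-0.010,"y":-0.002,"z":-0.015,"ax":0.003,"ay":0.016,"az":-0.009,"hand":0.0},{"x":-0.002,"y":0,"z":-0.015,"ax":0,"ay":0,"az":0,"hand":0.0},{"x":0,"y":0,"z":0,"ax":0,"ay":0,"az":0,"hand":0.0},{"x":0,"y":0,"z":0,"ax":0,"ay":0,"az":0,"hand":0.0}]'
python3 -c "
from h import *
go(537.7,-284.2,39,-.19)"
```

```text
clock: 18.0
eef_pos: [537.8, -283.1, 52.1]
ee_rot: [0.004, 0.093, 0.996, -0.001]
force: [0.2, -0.4, 1.1]
gripper_width: 43.4
{'t': 18.0, 'p': array([ 537.8, -283.1,   52.1]), 'jaw': np.float64(1.385), 'tilt': array([ 0.0072, -0.0021]), 'f': array([ 0.2, -0.4,  1.1]), 'w': 43.4, 'j': array([ 0.18,  0.56,  0.32,  1.87, -0.26,  0.74,  2.03])}
d mm [ -0.1  -1.1 -13.1] az -0.0042 ax 0.0021 ay 0.0072
```

```bash

python3 -m inch '[{"x":-0.002,"y":-0.001,"z":-0.010,"ax":0.002,"ay":0.007,"az":-0.004,"hand":0.0},{"x":0,"y":0,"z":0,"ax":0,"ay":0,"az":0,"hand":0.0},{"x":0,"y":0,"z":0,"ax":0,"ay":0,"az":0,"hand":0.0}]'
python3 -c "
from h import *
go(537.7,-284.2,39,-.19)"
```

```text
clock: 18.25
eef_pos: [536.9, -284.5, 43.3]
ee_rot: [0.001, 0.095, 0.995, -0.0]
force: [0.7, 0.1, 0.9]
gripper_width: 43.5
{'t': 18.25, 'p': array([ 536.9, -284.5,   43.3]), 'jaw': np.float64(1.381), 'tilt': array([ 0.0023, -0.0009]), 'f': array([0.7, 0.1, 0.9]), 'w': 43.5, 'j': array([ 0.18,  0.58,  0.32,  1.87, -0.26,  0.73,  2.03])}
d mm [ 0.8  0.3 -4.3] az -0.0002 ax 0.0009 ay 0.0023
```

```bash

python3 -m inch '[{"x":0,"y":0,"z":-0.004,"ax":0,"ay":0.002,"az":0,"hand":0.0},{"x":0,"y":0,"z":0,"ax":0,"ay":0,"az":0,"hand":-0.5},{"x":0,"y":0,"z":0,"ax":0,"ay":0,"az":0,"hand":-0.9},{"x":0,"y":0,"z":0,"ax":0,"ay":0,"az":0,"hand":-0.9},{"x":0,"y":0,"z":0,"ax":0,"ay":0,"az":0,"hand":-0.9}]'
python3 -m inch '[{"x":0,"y":0,"z":0,"ax":0,"ay":0,"az":0,"hand":-0.9},{"x":0,"y":0,"z":0,"ax":0,"ay":0,"az":0,"hand":-0.9},{"x":0,"y":0,"z":0,"ax":0,"ay":0,"az":0,"hand":-0.9}]'
python3 -c "
from h import *
go(537.7,-284.2,39,-.19)"
```

```text
clock: 18.67
eef_pos: [537.5, -284.9, 39.7]
ee_rot: [0.001, 0.095, 0.995, -0.001]
force: [-0.0, 0.3, 0.4]
gripper_width: 24.2
clock: 18.92
eef_pos: [537.7, -284.9, 39.9]
ee_rot: [0.001, 0.095, 0.996, -0.001]
force: [-0.4, -0.9, -0.6]
gripper_width: 11.9
{'t': 18.92, 'p': array([ 537.7, -284.9,   39.9]), 'jaw': np.float64(1.3811), 'tilt': array([ 0.0015, -0.0016]), 'f': array([-0.4, -0.9, -0.6]), 'w': 11.9, 'j': array([ 0.18,  0.59,  0.32,  1.87, -0.26,  0.73,  2.03])}
d mm [ 0.   0.7 -0.9] az -0.0003 ax 0.0016 ay 0.0015
```

```bash

python3 -m inch '[{"x":0.0023,"y":0.0118,"z":0,"ax":0,"ay":0,"az":0,"hand":-0.9},{"x":0.0023,"y":0.0118,"z":0,"ax":0,"ay":0,"az":0,"hand":-0.9},{"x":0.0023,"y":0.0118,"z":0,"ax":0,"ay":0,"az":0,"hand":-0.9},{"x":0.0023,"y":0.0118,"z":0,"ax":0,"ay":0,"az":0,"hand":-0.9},{"x":0,"y":0,"z":0,"ax":0,"ay":0,"az":0,"hand":-0.9}]'
python3 -c "
from h import *
go(552.9,-206.3,39.7,-.19)"
```

```text
clock: 19.33
eef_pos: [547.3, -233.7, 39.8]
ee_rot: [0.001, 0.094, 0.996, -0.001]
force: [-0.6, 1.1, -0.4]
gripper_width: 11.6
{'t': 19.33, 'p': array([ 547.3, -233.7,   39.8]), 'jaw': np.float64(1.3816), 'tilt': array([ 0.0014, -0.0029]), 'f': array([-0.6,  1.1, -0.4]), 'w': 11.6, 'j': array([ 0.09,  0.57,  0.32,  1.9 , -0.26,  0.71,  1.95])}
d mm [ 5.6 27.4 -0.1] az -0.0008 ax 0.0029 ay 0.0014
```

```bash

python3 -m inch '[{"x":0.002,"y":0.010,"z":0,"ax":0,"ay":0,"az":0,"hand":-0.9},{"x":0.002,"y":0.010,"z":0,"ax":0,"ay":0,"az":0,"hand":-0.9},{"x":0.001,"y":0.005,"z":0,"ax":0,"ay":0,"az":0,"hand":-0.9},{"x":0,"y":0,"z":0,"ax":0,"ay":0,"az":0,"hand":-0.9}]'
python3 -c "
from h import *
go(552.9,-206.3,39.7,-.19)"
python3 -m inch '[{"x":0.001,"y":0.005,"z":0,"ax":0,"ay":0,"az":0,"hand":-0.9},{"x":0,"y":0.0,"z":0,"ax":0,"ay":0,"az":0,"hand":-0.9}]'
python3 -c "
from h import *
go(552.9,-206.3,39.7,-.19)"
```

```text
clock: 19.67
eef_pos: [552.4, -206.5, 39.8]
ee_rot: [0.001, 0.094, 0.996, -0.003]
force: [-0.8, -5.5, -2.2]
gripper_width: 11.8
{'t': 19.67, 'p': array([ 552.4, -206.5,   39.8]), 'jaw': np.float64(1.3833), 'tilt': array([ 0.001 , -0.0062]), 'f': array([-0.8, -5.5, -2.2]), 'w': 11.8, 'j': array([ 0.04,  0.56,  0.32,  1.91, -0.26,  0.7 ,  1.9 ])}
d mm [ 0.5  0.2 -0.1] az -0.0025 ax 0.0062 ay 0.001
clock: 19.83
eef_pos: [552.4, -207.2, 39.8]
ee_rot: [0.001, 0.095, 0.995, -0.007]
force: [1.7, 1.6, -0.7]
gripper_width: 11.7
{'t': 19.83, 'p': array([ 552.4, -207.2,   39.8]), 'jaw': np.float64(1.3801), 'tilt': array([ 0.0014, -0.0152]), 'f': array([ 1.7,  1.6, -0.7]), 'w': 11.7, 'j': array([ 0.03,  0.56,  0.33,  1.92, -0.25,  0.7 ,  1.89])}
d mm [ 0.5  0.9 -0.1] az 0.0007 ax 0.0152 ay 0.0014
```

Cover open: it met its stop at TCP (552.4,-207), which gives a case centre matching the camera fit to within 1 mm. I'll release, then look at the disc.

```bash

python3 -m inch '[{"x":0,"y":0,"z":0,"ax":0.015,"ay":0,"az":0,"hand":-0.4},{"x":0,"y":0,"z":0,"ax":0,"ay":0,"az":0,"hand":0.0},{"x":0,"y":0,"z":0.0,"ax":0,"ay":0,"az":0,"hand":0.0},{"x":0,"y":0,"z":0.03,"ax":0,"ay":0,"az":0,"hand":0.3},{"x":0,"y":0,"z":0.04,"ax":0,"ay":0,"az":0,"hand":0.6}]'
python3 -m inch '[{"x":0.008,"y":0.035,"z":0.02,"ax":0,"ay":0,"az":0.04,"hand":0.8},{"x":0.008,"y":0.038,"z":0,"ax":0,"ay":0,"az":0.04,"hand":0.8},{"x":0.008,"y":0.038,"z":0,"ax":0,"ay":0,"az":0.04,"hand":0.8},{"x":0.004,"y":0.038,"z":0,"ax":0,"ay":0,"az":0.02,"hand":0.8},{"x":0.004,"y":0.038,"z":0,"ax":0,"ay":0,"az":0,"hand":0.8}]'
python3 -m inch '[{"x":0,"y":0.015,"z":0,"ax":0,"ay":0,"az":0,"hand":0.8},{"x":0,"y":0,"z":0,"ax":0,"ay":0,"az":0,"hand":0.8},{"x":0,"y":0,"z":0,"ax":0,"ay":0,"az":0,"hand":0.8}]'
cat > lookdisc.py <<'E'
from h import *
import sys
go(527.2,8.8,9,-.045);P,im=grab('wrist',sys.argv[1])
r=models.masks_of('disc','wrist')
for d in r[:2]:
    m=d['pixels'];ys,xs=np.nonzero(m);print(d['confidence'],m.sum(),xs.mean(),ys.mean())
D=cyl(57,16,21);c=fit(P,r[0]['pixels'],D,[527,9,0],yaw=False);print('disc',c)
overlay(im,P,[(D,c[0])],sys.argv[1]+'o',(180,120,480,330),2.6)
E
python3 lookdisc.py w14
```

```text
clock: 20.25
eef_pos: [547.1, -202.2, 103.9]
ee_rot: [-0.008, 0.095, 0.995, 0.004]
force: [1.2, -0.6, 0.7]
gripper_width: 37.2
clock: 20.67
eef_pos: [583.0, -20.7, 136.0]
ee_rot: [0.001, 0.033, 0.999, 0.001]
force: [-0.0, 1.2, 0.5]
gripper_width: 70.7
clock: 20.92
eef_pos: [583.5, 9.3, 136.5]
ee_rot: [0.001, 0.023, 1.0, 0.005]
force: [0.7, -0.8, -0.4]
gripper_width: 77.6
{'t': 20.92, 'p': array([583.5,   9.3, 136.5]), 'jaw': np.float64(1.5241), 'tilt': array([0.0028, 0.0104]), 'f': array([ 0.7, -0.8, -0.4]), 'w': 77.6, 'j': array([-0.31,  0.42,  0.29,  1.86, -0.16,  0.88,  1.59])}
d mm [ -56.3   -0.5 -127.5] az 0.0017 ax -0.0104 ay 0.0028
0.62 3993 312.7573253193088 165.36764337590785
disc (array([5.27103006e+02, 9.16342389e+00, 5.21813819e-02]), np.float64(0.04888549819588661))
```

View pics/w14o.png

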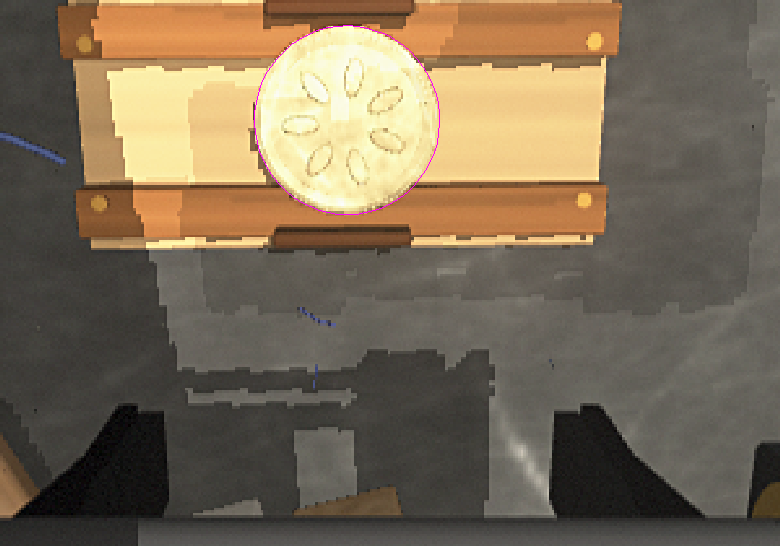

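```bash
python3 - <<'E'
from h import *
P=cams.camera_params('wrist');q=ray(P,np.array([[84,44],[595,41],[98,203],[584,200]])/2.6+[180,120],16);print(q,q.mean(0),np.arctan2(-(q[1]-q[0])[0],(q[1]-q[0])[1]),np.arctan2(-(q[3]-q[2])[0],(q[3]-q[2])[1]))
E
python3 -m inch '[{"x":-0.014,"y":0,"z":-0.02,"ax":-0.010,"ay":0.003,"az":0,"hand":0.8},{"x":-0.014,"y":0,"z":-0.02,"ax":0,"ay":0,"az":0,"hand":0.8},{"x":-0.014,"y":0,"z":-0.02,"ax":0,"ay":0,"az":0,"hand":0.8},{"x":-0.01,"y":0,"z":0,"ax":0,"ay":0,"az":0,"hand":0.8},{"x":0,"y":0,"z":0,"ax":0,"ay":0,"az":0,"hand":0.8}]'
python3 -c "
from h import *
go(527.1,9.1,10,-.047)"
```

```text
[[500.06470547 -71.29557121  16.        ]
 [506.99200959  84.77711232  16.        ]
 [548.82854584 -73.58860617  16.        ]
 [555.95853093  82.5627169   16.        ]] [527.96094796   5.61391296  16.        ] -0.044356003308710916 -0.04562904769580562
clock: 21.43
eef_pos: [530.8, -5.2, 76.5]
ee_rot: [0.002, 0.034, 0.999, -0.003]
force: [-0.2, -1.3, -0.5]
gripper_width: 78.5
{'t': 21.43, 'p': array([530.8,  -5.2,  76.5]), 'jaw': np.float64(1.5031), 'tilt': array([ 0.0041, -0.0056]), 'f': array([-0.2, -1.3, -0.5]), 'w': 78.5, 'j': array([-0.3 ,  0.42,  0.29,  2.03, -0.17,  0.71,  1.6 ])}
d mm [ -3.7  14.3 -66.5] az 0.0207 ax 0.0056 ay 0.0041
```

```bash

python3 -m inch '[{"x":-0.006,"y":0.015,"z":-0.012,"ax":0.005,"ay":0.004,"az":0.02,"hand":0.8},{"x":0,"y":0.003,"z":-0.015,"ax":0,"ay":0,"az":0,"hand":0.8},{"x":0,"y":0,"z":0,"ax":0,"ay":0,"az":0,"hand":0.8},{"x":0,"y":0,"z":0,"ax":0,"ay":0,"az":0,"hand":0.8}]'
python3 -c "
from h import *
go(527.1,9.1,10,-.045);grab('wrist','w15')"
```

```text
clock: 21.77
eef_pos: [529.0, 7.0, 53.4]
ee_rot: [0.004, 0.029, 1.0, -0.001]
force: [1.0, -0.2, 0.2]
gripper_width: 78.4
{'t': 21.77, 'p': array([529. ,   7. ,  53.4]), 'jaw': np.float64(1.5135), 'tilt': array([ 0.0086, -0.0018]), 'f': array([ 1. , -0.2,  0.2]), 'w': 78.4, 'j': array([-0.31,  0.46,  0.27,  2.05, -0.19,  0.65,  1.6 ])}
d mm [ -1.9   2.1 -43.4] az 0.0123 ax 0.0018 ay 0.0086
```

View pics/w15.png

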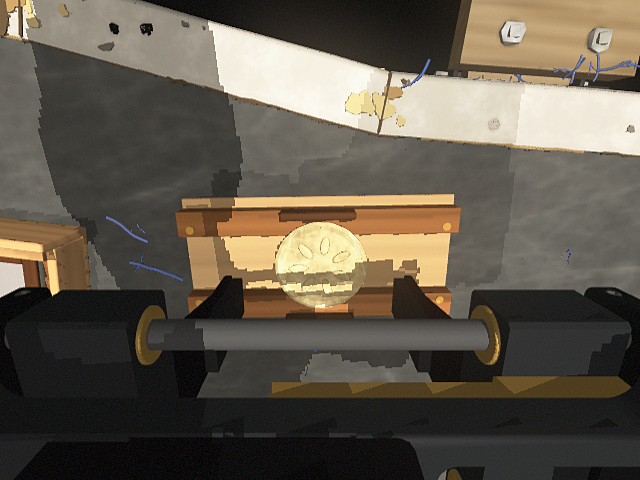

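```bash

python3 -m inch '[{"x":-0.004,"y":0.003,"z":-0.014,"ax":0.002,"ay":0.009,"az":0.012,"hand":0.8},{"x":0,"y":0,"z":-0.012,"ax":0,"ay":0,"az":0,"hand":0.8},{"x":0,"y":0,"z":0,"ax":0,"ay":0,"az":0,"hand":0.8},{"x":0,"y":0,"z":0,"ax":0,"ay":0,"az":0,"hand":0.8}]'
python3 -c "
from h import *
go(527.1,9.1,10,-.045)"
```

```text
clock: 22.15
eef_pos: [528.5, 8.4, 29.0]
ee_rot: [0.003, 0.023, 1.0, 0.0]
force: [-0.2, 0.3, 0.1]
gripper_width: 78.2
{'t': 22.15, 'p': array([528.5,   8.4,  29. ]), 'jaw': np.float64(1.5243), 'tilt': array([0.0064, 0.0005]), 'f': array([-0.2,  0.3,  0.1]), 'w': 78.2, 'j': array([-0.29,  0.5 ,  0.25,  2.06, -0.21,  0.6 ,  1.62])}
d mm [ -1.4   0.7 -19. ] az 0.0015 ax -0.0005 ay 0.0064
```

```bash

python3 -m inch '[{"x":-0.003,"y":0.001,"z":-0.012,"ax":0,"ay":0.007,"az":0.001,"hand":0.8},{"x":0,"y":0,"z":0,"ax":0,"ay":0,"az":0,"hand":0.8},{"x":-0.001,"y":0,"z":-0.003,"ax":0,"ay":0.003,"az":0,"hand":0.8},{"x":0,"y":0,"z":0,"ax":0,"ay":0,"az":0,"hand":0.8}]'
python3 -c "
from h import *
go(527.1,9.1,10,-.045)"
```

```text
clock: 22.48
eef_pos: [524.8, 9.3, 13.4]
ee_rot: [-0.002, 0.023, 1.0, 0.0]
force: [-0.2, 0.0, 0.1]
gripper_width: 78.7
{'t': 22.48, 'p': array([524.8,   9.3,  13.4]), 'jaw': np.float64(1.5254), 'tilt': array([-0.0036,  0.0007]), 'f': array([-0.2,  0. ,  0.1]), 'w': 78.7, 'j': array([-0.28,  0.52,  0.24,  2.07, -0.22,  0.58,  1.63])}
d mm [ 2.3 -0.2 -3.4] az 0.0004 ax -0.0007 ay -0.0036
```

```bash

python3 -m inch '[{"x":0.001,"y":0,"z":-0.003,"ax":0,"ay":-0.004,"az":0,"hand":0.8},{"x":0,"y":0,"z":0,"ax":0,"ay":0,"az":0,"hand":0.8},{"x":0,"y":0,"z":0,"ax":0,"ay":0,"az":0,"hand":0.6}]'
python3 -c "
from h import *
go(527.1,9.1,10,-.045)"
```

```text
clock: 22.73
eef_pos: [526.2, 9.4, 10.3]
ee_rot: [0.001, 0.023, 1.0, 0.0]
force: [-0.2, 0.1, 0.1]
gripper_width: 76.1
{'t': 22.73, 'p': array([526.2,   9.4,  10.3]), 'jaw': np.float64(1.5256), 'tilt': array([0.0014, 0.0007]), 'f': array([-0.2,  0.1,  0.1]), 'w': 76.1, 'j': array([-0.28,  0.53,  0.23,  2.07, -0.22,  0.57,  1.63])}
d mm [ 0.9 -0.3 -0.3] az 0.0002 ax -0.0007 ay 0.0014
```

```bash

python3 -m inch '[{"x":0.001,"y":0,"z":0,"ax":0,"ay":0.001,"az":0,"hand":0.3},{"x":0,"y":0,"z":0,"ax":0,"ay":0,"az":0,"hand":0.1},{"x":0,"y":0,"z":0,"ax":0,"ay":0,"az":0,"hand":0.1},{"x":0,"y":0,"z":0,"ax":0,"ay":0,"az":0,"hand":0.1},{"x":0,"y":0,"z":0,"ax":0,"ay":0,"az":0,"hand":0.1}]'
python3 -m inch '[{"x":0,"y":0,"z":0,"ax":0,"ay":0,"az":0,"hand":0.1},{"x":0,"y":0,"z":0,"ax":0,"ay":0,"az":0,"hand":0.1}]'
python3 -c "
from h import *
go(527.1,9.1,10,-.045)"
```

```text
clock: 23.15
eef_pos: [527.7, 9.4, 10.8]
ee_rot: [0.001, 0.023, 1.0, 0.0]
force: [-0.6, -0.1, -0.5]
gripper_width: 52.3
clock: 23.32
eef_pos: [527.7, 9.4, 10.8]
ee_rot: [0.001, 0.023, 1.0, 0.0]
force: [-0.2, 0.6, -0.3]
gripper_width: 53.1
{'t': 23.32, 'p': array([527.7,   9.4,  10.8]), 'jaw': np.float64(1.5257), 'tilt': array([0.0014, 0.0008]), 'f': array([-0.2,  0.6, -0.3]), 'w': 53.1, 'j': array([-0.28,  0.53,  0.23,  2.07, -0.22,  0.57,  1.63])}
d mm [-0.6 -0.3 -0.8] az 0.0001 ax -0.0008 ay 0.0014
```

The width reads 53.1 where I expected about 57, so I'll look before lifting.

```bash
python3 -c "
from h import *
P,im=grab('wrist','w16');grab('scene','s16')
cv2.imwrite('pics/c16.png',cv2.resize(im[180:400,150:480,::-1],None,fx=2.3,fy=2.3,interpolation=cv2.INTER_CUBIC))
s=cv2.imread('pics/s16.png');cv2.imwrite('pics/cs16.png',cv2.resize(s[150:310,220:440],None,fx=3.4,fy=3.4))
print(st())"
```

```text
{'t': 23.42, 'p': array([527.6,   9.4,  10.8]), 'jaw': np.float64(1.5257), 'tilt': array([0.0014, 0.0008]), 'f': array([-0.4, -0.3,  0. ]), 'w': 52.6, 'j': array([-0.28,  0.53,  0.23,  2.07, -0.22,  0.57,  1.63])}
```

View pics/c16.png

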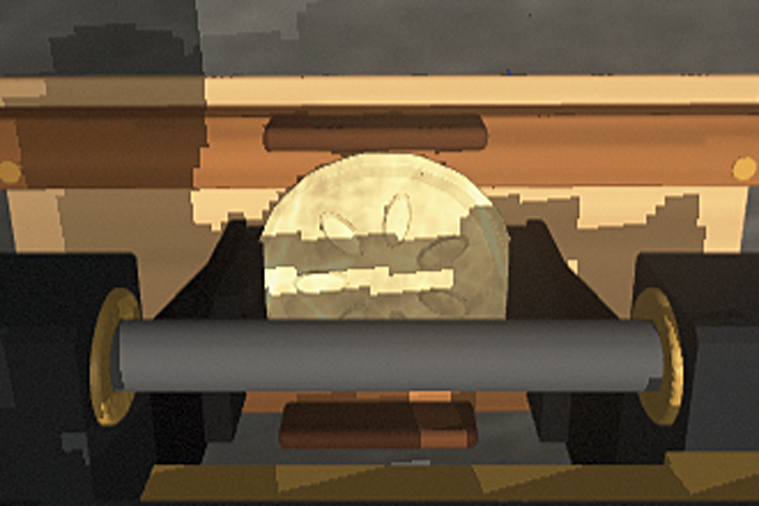

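View pics/cs16.png

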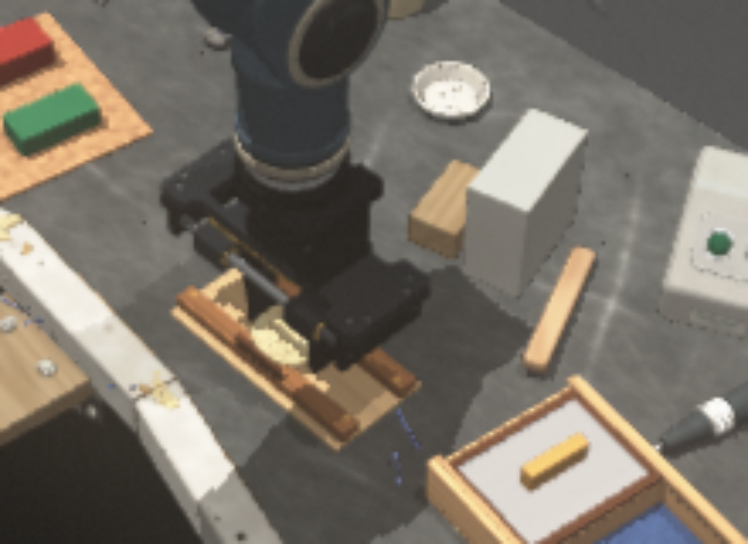

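The disc is flat and symmetric, just pressed into the pads, so the grip is fine. I'll lift.

```bash

python3 -m inch '[{"x":0,"y":0,"z":0.008,"ax":0,"ay":0,"az":0,"hand":0.1},{"x":0,"y":0,"z":0.015,"ax":0,"ay":0,"az":0,"hand":0.1},{"x":0,"y":0,"z":0.02,"ax":0,"ay":0,"az":0,"hand":0.1},{"x":0,"y":0,"z":0.025,"ax":0,"ay":0,"az":0,"hand":0.1},{"x":0,"y":0,"z":0.025,"ax":0,"ay":0,"az":0,"hand":0.1}]'
python3 -c "
from h import *
print(st());P,im=grab('wrist','w17')
cv2.imwrite('pics/c17.png',cv2.resize(im[180:400,150:480,::-1],None,fx=2.3,fy=2.3,interpolation=cv2.INTER_CUBIC))"
```

```text
clock: 23.83
eef_pos: [522.4, 8.9, 103.4]
ee_rot: [-0.006, 0.023, 1.0, -0.001]
force: [0.3, 0.9, 0.9]
gripper_width: 52.4
{'t': 23.83, 'p': array([522.4,   8.9, 103.4]), 'jaw': np.float64(1.5253), 'tilt': array([-0.0119, -0.0012]), 'f': array([0.3, 0.9, 0.9]), 'w': 52.4, 'j': array([-0.33,  0.38,  0.29,  2.02, -0.15,  0.78,  1.58])}
```

View pics/c17.png

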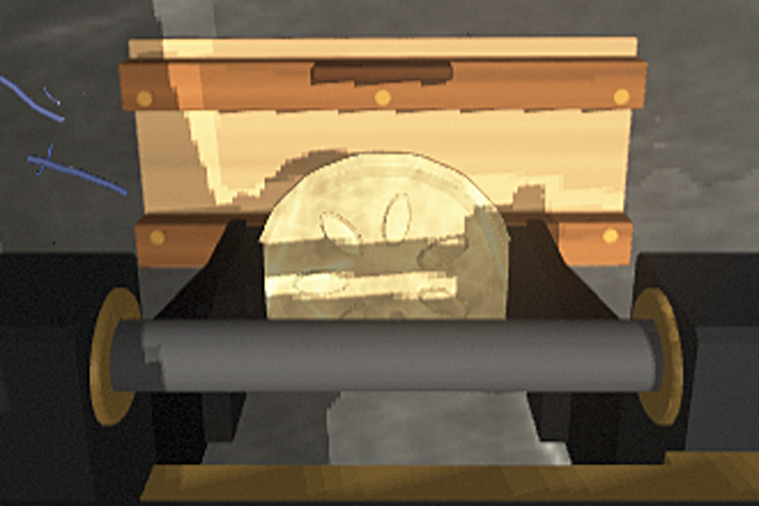

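```bash
python3 - <<'E'
from h import *
P=cams.camera_params('top')
for z in (30,100):print(z,np.round(ray(P,[[462,198],[460,120],[470,135],[520,175],[425,205],[388,110],[424,150]],z),0).tolist())
im=cv2.imread('pics/top0.png');cv2.imwrite('pics/ct.png',cv2.resize(im[60:290,360:620],None,fx=2.6,fy=2.6))
s=cv2.imread('pics/s16.png');cv2.imwrite('pics/cs.png',cv2.resize(s[150:420,330:640],None,fx=2.2,fy=2.2))
E
```

```text
30 [[641.0, -321.0, 30.0], [824.0, -327.0, 30.0], [788.0, -348.0, 30.0], [692.0, -455.0, 30.0], [627.0, -237.0, 30.0], [851.0, -163.0, 30.0], [754.0, -241.0, 30.0]]
100 [[625.0, -304.0, 100.0], [798.0, -309.0, 100.0], [764.0, -329.0, 100.0], [673.0, -430.0, 100.0], [611.0, -224.0, 100.0], [824.0, -154.0, 100.0], [732.0, -228.0, 100.0]]
```

View pics/ct.png

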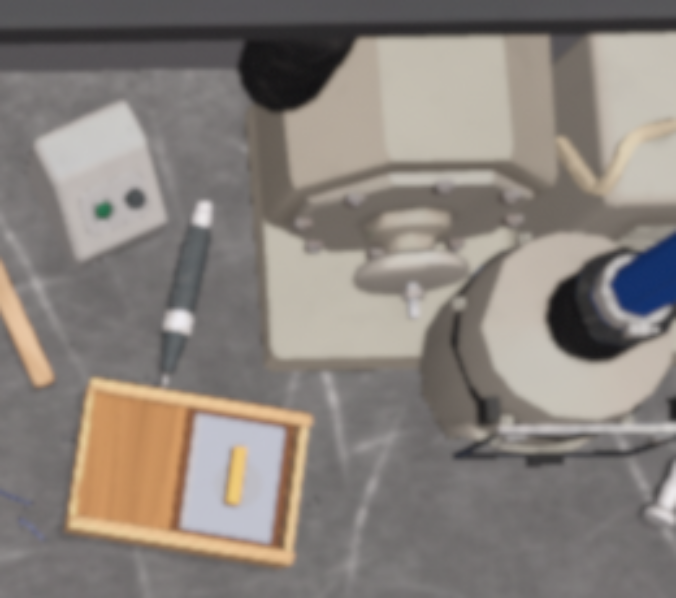

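View pics/cs.png

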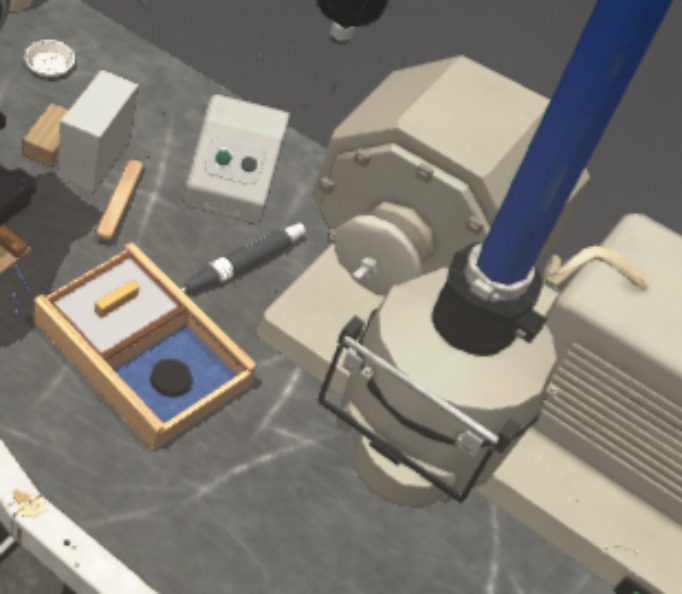

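The open case shows the black pad, and the surroundings are clear of the turned gripper. I'll carry the disc over, turning it 90° so the fingers span the well's wider x.

```bash

python3 -m inch '[{"x":0.001,"y":-0.025,"z":0.005,"ax":0,"ay":-0.01,"az":0.1,"hand":0.1},{"x":0.001,"y":-0.027,"z":0.005,"ax":0,"ay":0,"az":0.11,"hand":0.1},{"x":0.001,"y":-0.028,"z":0.003,"ax":0,"ay":0,"az":0.11,"hand":0.1},{"x":0.001,"y":-0.028,"z":0,"ax":0,"ay":0,"az":0.11,"hand":0.1},{"x":0.001,"y":-0.028,"z":0,"ax":0,"ay":0,"az":0.11,"hand":0.1}]'
python3 -m inch '[{"x":0.001,"y":-0.028,"z":0,"ax":0,"ay":0,"az":0.11,"hand":0.1},{"x":0.001,"y":-0.028,"z":0,"ax":0,"ay":0,"az":0.11,"hand":0.1},{"x":0.001,"y":-0.028,"z":0,"ax":0,"ay":0,"az":0.11,"hand":0.1},{"x":0.001,"y":-0.028,"z":0,"ax":0,"ay":0,"az":0.11,"hand":0.1},{"x":0.001,"y":-0.025,"z":0,"ax":0,"ay":0,"az":0.11,"hand":0.1}]'
python3 -c "
from h import *
go(535.6,-294.3,120,-.19+np.pi/2)"
```

```text
clock: 24.3
eef_pos: [533.6, -122.2, 128.2]
ee_rot: [0.008, -0.264, 0.964, 0.003]
force: [0.5, -0.3, -1.2]
gripper_width: 52.4
clock: 24.72
eef_pos: [533.8, -225.2, 123.5]
ee_rot: [-0.002, -0.452, 0.892, 0.007]
force: [-0.3, 0.7, -1.5]
gripper_width: 52.1
{'t': 24.72, 'p': array([ 533.8, -225.2,  123.5]), 'jaw': np.float64(2.5082), 'tilt': array([-0.0088,  0.0107]), 'f': array([-0.3,  0.7, -1.5]), 'w': 52.1, 'j': array([ 0.62,  0.45, -0.38,  1.84,  0.2 ,  0.9 ,  2.66])}
d mm [  1.8 -69.1  -3.5] az 0.4434 ax -0.0107 ay -0.0088
```

The turn that way runs joint 7 up to its limit, so I'll turn the other way (half-turn symmetric).

```bash

python3 -m inch '[{"x":0,"y":0,"z":0,"ax":-0.01,"ay":-0.008,"az":-0.12,"hand":0.1},{"x":0,"y":0.01,"z":0,"ax":0,"ay":0,"az":-0.12,"hand":0.1},{"x":0,"y":0.01,"z":0,"ax":0,"ay":0,"az":-0.12,"hand":0.1},{"x":0,"y":0.01,"z":0,"ax":0,"ay":0,"az":-0.12,"hand":0.1},{"x":0,"y":0.01,"z":0,"ax":0,"ay":0,"az":-0.12,"hand":0.1}]'
python3 -c "
from h import *
go(535.6,-294.3,120,-.19+np.pi/2);print(observe()['joint_pos'][6])"
```

```text
clock: 25.13
eef_pos: [527.9, -202.8, 124.4]
ee_rot: [0.003, -0.154, 0.988, 0.001]
force: [-0.4, 1.0, 0.5]
gripper_width: 52.6
{'t': 25.13, 'p': array([ 527.9, -202.8,  124.4]), 'jaw': np.float64(1.8796), 'tilt': array([0.0063, 0.0032]), 'f': array([-0.4,  1. ,  0.5]), 'w': 52.6, 'j': array([ 0.48,  0.41, -0.24,  1.89,  0.12,  0.85,  2.06])}
d mm [  7.7 -91.5  -4.4] az 1.072 ax -0.0032 ay 0.0063
2.064402299020628
```

```bash

python3 -m inch '[{"x":0,"y":0,"z":0,"ax":0,"ay":0,"az":-0.12,"hand":0.1},{"x":0,"y":0,"z":0,"ax":0,"ay":0,"az":-0.12,"hand":0.1},{"x":0,"y":-0.005,"z":0,"ax":0,"ay":0,"az":-0.12,"hand":0.1},{"x":0,"y":-0.005,"z":0,"ax":0,"ay":0,"az":-0.12,"hand":0.1},{"x":0,"y":-0.005,"z":0,"ax":0,"ay":0,"az":-0.12,"hand":0.1}]'
python3 -m inch '[{"x":0,"y":-0.005,"z":0,"ax":0,"ay":0,"az":-0.12,"hand":0.1},{"x":0,"y":-0.005,"z":0,"ax":0,"ay":0,"az":-0.12,"hand":0.1},{"x":0,"y":-0.005,"z":0,"ax":0,"ay":0,"az":-0.12,"hand":0.1},{"x":0,"y":-0.005,"z":0,"ax":0,"ay":0,"az":-0.12,"hand":0.1},{"x":0,"y":-0.005,"z":0,"ax":0,"ay":0,"az":-0.12,"hand":0.1}]'
python3 -c "
from h import *
go(535.6,-294.3,120,-.19+np.pi/2)"
```

```text
clock: 25.55
eef_pos: [527.0, -215.1, 126.4]
ee_rot: [0.004, 0.156, 0.988, 0.0]
force: [0.7, -0.8, -1.2]
gripper_width: 52.5
clock: 25.97
eef_pos: [526.1, -241.7, 128.5]
ee_rot: [0.004, 0.452, 0.892, -0.002]
force: [-0.5, 0.6, -0.4]
gripper_width: 52.5
{'t': 25.97, 'p': array([ 526.1, -241.7,  128.5]), 'jaw': np.float64(0.6326), 'tilt': array([ 0.006 , -0.0071]), 'f': array([-0.5,  0.6, -0.4]), 'w': 52.5, 'j': array([ 0.31,  0.41,  0.06,  1.87, -0.03,  0.85,  1.01])}
d mm [  9.5 -52.6  -8.5] az -0.8226 ax 0.0071 ay 0.006
```

```bash

python3 -m inch '[{"x":0.001,"y":-0.01,"z":0,"ax":0.007,"ay":0.006,"az":-0.12,"hand":0.1},{"x":0.001,"y":-0.01,"z":0,"ax":0,"ay":0,"az":-0.12,"hand":0.1},{"x":0.001,"y":-0.01,"z":0,"ax":0,"ay":0,"az":-0.12,"hand":0.1},{"x":0.001,"y":-0.01,"z":0,"ax":0,"ay":0,"az":-0.12,"hand":0.1},{"x":0.001,"y":-0.008,"z":0,"ax":0,"ay":0,"az":-0.12,"hand":0.1}]'
python3 -m inch '[{"x":0,"y":0,"z":0,"ax":0,"ay":0,"az":-0.1,"hand":0.1},{"x":0,"y":0,"z":0,"ax":0,"ay":0,"az":0,"hand":0.1},{"x":0,"y":0,"z":0,"ax":0,"ay":0,"az":0,"hand":0.1}]'
python3 -c "
from h import *
go(535.6,-294.3,120,-.19+np.pi/2);grab('wrist','w18')"
```

```text
clock: 26.38
eef_pos: [530.5, -290.7, 130.7]
ee_rot: [0.0, 0.704, 0.71, -0.0]
force: [-0.4, -0.2, -0.3]
gripper_width: 52.6
clock: 26.63
eef_pos: [529.9, -293.5, 131.8]
ee_rot: [0.001, 0.742, 0.671, -0.001]
force: [0.3, 0.6, -0.2]
gripper_width: 53.0
{'t': 26.63, 'p': array([ 529.9, -293.5,  131.8]), 'jaw': np.float64(-0.101), 'tilt': array([ 0.0006, -0.0031]), 'f': array([ 0.3,  0.6, -0.2]), 'w': 53.0, 'j': array([ 0.25,  0.45,  0.24,  1.81, -0.13,  0.89,  0.45])}
d mm [  5.7  -0.8 -11.8] az -0.089 ax 0.0031 ay 0.0006
```

View pics/w18.png

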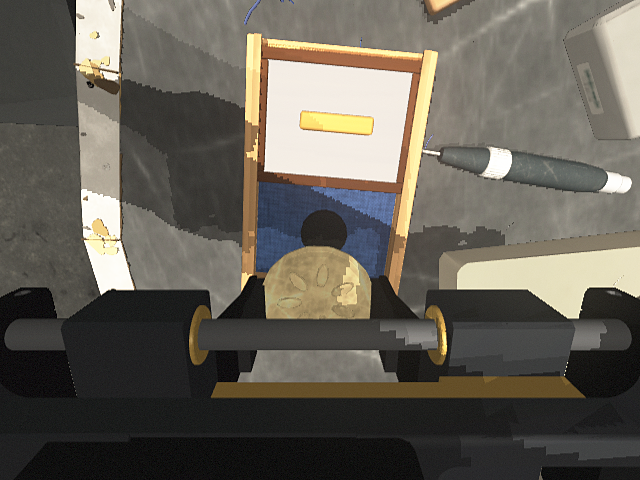

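```bash
cat > lookpad.py <<'E'
from h import *
import sys
s=st();print(s);P,im=grab('wrist',sys.argv[1])
def padfit(P,im,roi):
    x0,y0,x1,y1=roi
    g=im.max(2).astype(int);m=np.zeros(g.shape,np.uint8);m[y0:y1,x0:x1]=(g[y0:y1,x0:x1]<60)
    k,l,ss,cc=cv2.connectedComponentsWithStats(m);i=1+np.argmax(ss[1:,4]);print(ss[i],cc[i]);M=l==i
    return M
M=padfit(P,im,tuple(map(int,sys.argv[2:6])))
# edge points of upper part -> world at z=16 -> circle fit with r=20
cs,_=cv2.findContours(M.astype(np.uint8),cv2.RETR_EXTERNAL,cv2.CHAIN_APPROX_NONE)
c=max(cs,key=len)[:,0,:].astype(float);ylim=int(sys.argv[6]);c=c[c[:,1]<ylim]
q=ray(P,c,16)[:,:2]
f=least_squares(lambda v:np.hypot(*(q-v[:2]).T)-v[2],[535,-294,20],loss='soft_l1')
print('pad centre',f.x,np.abs(f.fun).mean())
f=least_squares(lambda v:np.hypot(*(q-v[:2]).T)-20,[535,-294],loss='soft_l1')
print('pad centre r20',f.x,np.abs(f.fun).mean())
E
python3 lookpad.py w19 280 195 370 262 245
```

```text
{'t': 26.68, 'p': array([ 530. , -293.3,  131.8]), 'jaw': np.float64(-0.1008), 'tilt': array([ 0.0007, -0.0028]), 'f': array([-1. , -0.5, -0.1]), 'w': 52.6, 'j': array([ 0.25,  0.45,  0.24,  1.81, -0.13,  0.89,  0.45])}
[ 300  210   47   40 1425] [323.68561404 229.65614035]
pad centre [ 535.57013047 -292.10395654   19.24032821] 0.4712241894283523
pad centre r20 [ 535.49951042 -292.88765715] 0.7337347564457672
```

```bash

python3 -m inch '[{"x":0.006,"y":0,"z":-0.015,"ax":0.003,"ay":0,"az":-0.089,"hand":0.1},{"x":0,"y":0,"z":-0.02,"ax":0,"ay":0,"az":0,"hand":0.1},{"x":0,"y":0,"z":-0.02,"ax":0,"ay":0,"az":0,"hand":0.1},{"x":0,"y":0,"z":0,"ax":0,"ay":0,"az":0,"hand":0.1},{"x":0,"y":0,"z":0,"ax":0,"ay":0,"az":0,"hand":0.1}]'
python3 -c "
from h import *
go(535.5,-293.5,11,-.19+np.pi/2);grab('wrist','w20')"
```

```text
clock: 27.15
eef_pos: [537.8, -291.6, 77.3]
ee_rot: [0.001, 0.769, 0.639, 0.002]
force: [0.2, -0.1, -0.1]
gripper_width: 52.6
{'t': 27.15, 'p': array([ 537.8, -291.6,   77.3]), 'jaw': np.float64(-0.1839), 'tilt': array([0.0053, 0.0012]), 'f': array([ 0.2, -0.1, -0.1]), 'w': 52.6, 'j': array([ 0.25,  0.53,  0.24,  1.84, -0.17,  0.79,  0.4 ])}
d mm [ -2.3  -1.9 -66.3] az -0.0061 ax -0.0012 ay 0.0053
```

View pics/w20.png

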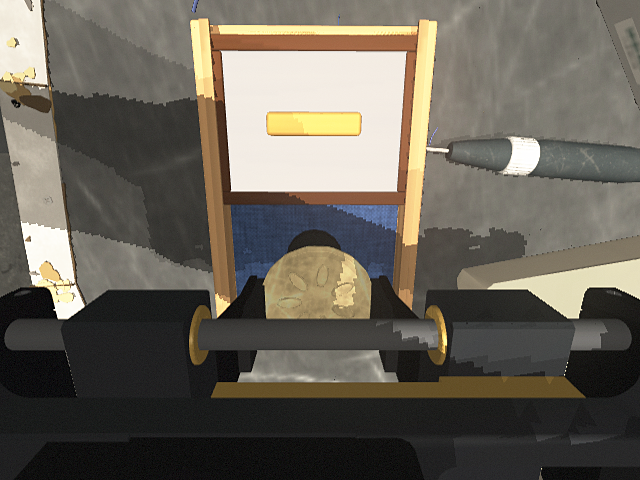

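Alignment with the case is good, so I'll go on down.

```bash

python3 -m inch '[{"x":-0.003,"y":-0.002,"z":-0.015,"ax":-0.001,"ay":0.005,"az":-0.006,"hand":0.1},{"x":0,"y":0,"z":-0.018,"ax":0,"ay":0,"az":0,"hand":0.1},{"x":0,"y":0,"z":0,"ax":0,"ay":0,"az":0,"hand":0.1},{"x":0,"y":0,"z":0,"ax":0,"ay":0,"az":0,"hand":0.1}]'
python3 -c "
from h import *
go(535.5,-293.5,11,-.19+np.pi/2)"
```

```text
clock: 27.53
eef_pos: [536.2, -294.8, 45.9]
ee_rot: [0.003, 0.771, 0.637, 0.001]
force: [0.1, 0.2, -0.2]
gripper_width: 52.4
{'t': 27.53, 'p': array([ 536.2, -294.8,   45.9]), 'jaw': np.float64(-0.189), 'tilt': array([ 0.0054, -0.002 ]), 'f': array([ 0.1,  0.2, -0.2]), 'w': 52.4, 'j': array([ 0.26,  0.57,  0.23,  1.85, -0.19,  0.73,  0.41])}
d mm [ -0.7   1.3 -34.9] az -0.001 ax 0.002 ay 0.0054
```

```bash

python3 -m inch '[{"x":-0.002,"y":0.001,"z":-0.014,"ax":0.002,"ay":0.006,"az":-0.001,"hand":0.1},{"x":0,"y":0,"z":-0.010,"ax":0,"ay":0,"az":0,"hand":0.1},{"x":0,"y":0,"z":0,"ax":0,"ay":0,"az":0,"hand":0.1},{"x":0,"y":0,"z":0,"ax":0,"ay":0,"az":0,"hand":0.1}]'
python3 -c "
from h import *
go(535.5,-293.5,11,-.19+np.pi/2)"
```

```text
clock: 27.87
eef_pos: [534.8, -294.4, 21.3]
ee_rot: [0.001, 0.771, 0.637, 0.0]
force: [-0.4, 0.6, -0.9]
gripper_width: 52.3
{'t': 27.87, 'p': array([ 534.8, -294.4,   21.3]), 'jaw': np.float64(-0.1901), 'tilt': array([ 0.0013, -0.0011]), 'f': array([-0.4,  0.6, -0.9]), 'w': 52.3, 'j': array([ 0.27,  0.61,  0.22,  1.87, -0.2 ,  0.69,  0.42])}
d mm [  0.7   0.9 -10.3] az 0.0001 ax 0.0011 ay 0.0013
```

```bash

python3 -m inch '[{"x":0,"y":0.001,"z":-0.007,"ax":0.001,"ay":0.001,"az":0,"hand":0.1},{"x":0,"y":0,"z":0,"ax":0,"ay":0,"az":0,"hand":0.1},{"x":0,"y":0,"z":0,"ax":0,"ay":0,"az":0,"hand":0.1}]'
python3 -c "
from h import *
go(535.5,-293.5,11,-.19+np.pi/2)"
```

```text
clock: 28.12
eef_pos: [535.1, -293.5, 13.9]
ee_rot: [0.0, 0.771, 0.637, 0.0]
force: [0.7, -0.2, -0.0]
gripper_width: 52.4
{'t': 28.12, 'p': array([ 535.1, -293.5,   13.9]), 'jaw': np.float64(-0.1901), 'tilt': array([ 0.0008, -0.0003]), 'f': array([ 0.7, -0.2, -0. ]), 'w': 52.4, 'j': array([ 0.27,  0.62,  0.22,  1.87, -0.2 ,  0.68,  0.42])}
d mm [ 0.4  0.  -2.9] az 0.0001 ax 0.0003 ay 0.0008
```

```bash

python3 -m inch '[{"x":0,"y":0,"z":-0.003,"ax":0,"ay":0.001,"az":0,"hand":0.1},{"x":0,"y":0,"z":0,"ax":0,"ay":0,"az":0,"hand":0.1},{"x":0,"y":0,"z":0,"ax":0,"ay":0,"az":0,"hand":0.1}]'
python3 -c "
from h import *
go(535.5,-293.5,11,-.19+np.pi/2)"
```

```text
clock: 28.37
eef_pos: [535.6, -293.6, 11.1]
ee_rot: [0.0, 0.771, 0.637, 0.0]
force: [0.0, -0.9, -0.9]
gripper_width: 52.2
{'t': 28.37, 'p': array([ 535.6, -293.6,   11.1]), 'jaw': np.float64(-0.1899), 'tilt': array([ 0.0007, -0.0007]), 'f': array([ 0. , -0.9, -0.9]), 'w': 52.2, 'j': array([ 0.27,  0.62,  0.22,  1.87, -0.2 ,  0.67,  0.42])}
d mm [-0.1  0.1 -0.1] az -0.0001 ax 0.0007 ay 0.0007
```

```bash

python3 -m inch '[{"x":0,"y":0,"z":-0.0005,"ax":0,"ay":0,"az":0,"hand":0.3},{"x":0,"y":0,"z":0,"ax":0,"ay":0,"az":0,"hand":0.4},{"x":0,"y":0,"z":0,"ax":0,"ay":0,"az":0,"hand":0.5},{"x":0,"y":0,"z":0,"ax":0,"ay":0,"az":0,"hand":0.5},{"x":0,"y":0,"z":0,"ax":0,"ay":0,"az":0,"hand":0.5}]'
python3 -c "
from h import *
go(535.5,-293.5,11,-.19+np.pi/2)"
python3 -m inch '[{"x":0,"y":0,"z":0.01,"ax":0,"ay":0,"az":0,"hand":0.5},{"x":0,"y":0,"z":0.02,"ax":0,"ay":0,"az":0,"hand":0.5},{"x":0,"y":0,"z":0.03,"ax":0,"ay":0,"az":0,"hand":0.5},{"x":0,"y":0,"z":0.03,"ax":0,"ay":0,"az":0,"hand":0.5},{"x":0,"y":-0.01,"z":0.03,"ax":0,"ay":0,"az":0,"hand":0.5}]'
```

```text
clock: 28.78
eef_pos: [536.2, -294.0, 11.4]
ee_rot: [0.001, 0.771, 0.637, 0.0]
force: [-0.1, 0.5, -0.6]
gripper_width: 64.3
{'t': 28.78, 'p': array([ 536.2, -294. ,   11.4]), 'jaw': np.float64(-0.19), 'tilt': array([ 0.0022, -0.0014]), 'f': array([-0.1,  0.5, -0.6]), 'w': 64.3, 'j': array([ 0.27,  0.62,  0.22,  1.87, -0.2 ,  0.67,  0.42])}
d mm [-0.7  0.5 -0.4] az 0.0 ax 0.0014 ay 0.0022
clock: 29.2
eef_pos: [531.0, -298.9, 130.5]
ee_rot: [-0.007, 0.77, 0.638, -0.003]
force: [-0.3, -0.1, -0.7]
gripper_width: 65.5
```

```bash

python3 -m inch '[{"x":0.006,"y":0.01,"z":0.015,"ax":0,"ay":0,"az":0.12,"hand":0.3},{"x":0.006,"y":0.01,"z":0.015,"ax":0,"ay":0,"az":0.12,"hand":0.3},{"x":0.006,"y":0.01,"z":0.015,"ax":0,"ay":0,"az":0.12,"hand":0.3},{"x":0.006,"y":0.005,"z":0.01,"ax":0,"ay":0,"az":0.12,"hand":0.3},{"x":0.006,"y":0.005,"z":0.01,"ax":0,"ay":0,"az":0.12,"hand":0.3}]'
python3 -m inch '[{"x":0.006,"y":0.006,"z":0,"ax":0,"ay":0,"az":0.12,"hand":0.3},{"x":0.006,"y":0.006,"z":0,"ax":0,"ay":0,"az":0.12,"hand":0.3},{"x":0.006,"y":0.006,"z":0,"ax":0,"ay":0,"az":0.12,"hand":0.3},{"x":0.006,"y":0.006,"z":0,"ax":0,"ay":0,"az":0.12,"hand":0.3},{"x":0,"y":0,"z":0,"ax":0,"ay":0,"az":0.12,"hand":0.3}]'
python3 -m inch '[{"x":0,"y":0,"z":0,"ax":0,"ay":0,"az":0.12,"hand":0.3},{"x":0,"y":0,"z":0,"ax":0,"ay":0,"az":0.1,"hand":0.3},{"x":0,"y":0,"z":0,"ax":0,"ay":0,"az":0,"hand":0.3},{"x":0,"y":0,"z":0,"ax":0,"ay":0,"az":0,"hand":0.3}]'
cat > lookcd.py <<'E'
from h import *
import sys
go(552.4,-206.9,40,-.19);P,im=grab('wrist',sys.argv[1])
r=models.masks_of('disc','wrist')
for d in r[:2]:
    m=d['pixels'];ys,xs=np.nonzero(m);print(d['confidence'],m.sum(),xs.mean(),ys.mean())
D=cyl(57,16,21);c=fit(P,r[0]['pixels'],D,[535.5,-293,0],yaw=False);print('disc',c)
m=models.masks_of('case','wrist')[0];C=box(130,190,0,38);k=fit(P,m['pixels'],C,[544,-248,-.19]);print('case',m['confidence'],k)
p=k[0];R2=np.array([[np.cos(p[2]),np.sin(p[2])],[-np.sin(p[2]),np.cos(p[2])]]);print('disc in case',R2@(c[0][:2]-p[:2]))
overlay(im,P,[(D,c[0]),(C,k[0])],sys.argv[1]+'o',(130,60,450,290),2.4)
E
python3 lookcd.py w21
```

```text
clock: 29.62
eef_pos: [561.8, -264.6, 210.4]
ee_rot: [0.003, 0.541, 0.841, -0.003]
force: [-0.3, -0.4, 0.4]
gripper_width: 57.1
clock: 30.03
eef_pos: [589.5, -238.8, 220.1]
ee_rot: [0.009, 0.255, 0.967, -0.001]
force: [-0.9, 0.4, -0.1]
gripper_width: 56.8
clock: 30.37
eef_pos: [589.3, -238.6, 223.6]
ee_rot: [0.011, 0.143, 0.99, -0.0]
force: [0.8, 0.0, -0.1]
gripper_width: 56.6
{'t': 30.37, 'p': array([ 589.3, -238.6,  223.6]), 'jaw': np.float64(1.2831), 'tilt': array([ 0.0214, -0.0034]), 'f': array([ 0.8,  0. , -0.1]), 'w': 56.6, 'j': array([ 0.36,  0.39, -0.05,  1.65,  0.02,  1.08,  1.58])}
d mm [ -36.9   31.7 -183.6] az 0.0977 ax 0.0034 ay 0.0214
0.73 2265 253.94966887417218 174.83973509933776
disc (array([ 5.35512210e+02, -2.92644017e+02,  4.30470191e-02]), np.float64(0.07103665918111801))
case 0.65 (array([ 5.43933186e+02, -2.48700002e+02, -1.89145152e-01]), np.float64(0.15488918125629425))
disc in case [-8.46458505e-03 -4.47435947e+01]
```

View pics/w21o.png

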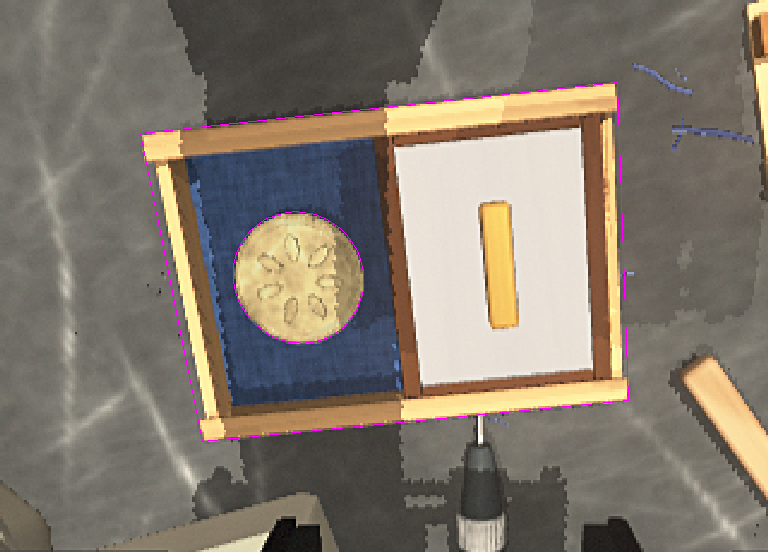

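The disc lies flat at (0.0,-44.7) in the case frame, against the pad's (0,-46). Next I'll close the cover.

```bash

python3 -m inch '[{"x":-0.008,"y":0.007,"z":-0.028,"ax":0.003,"ay":0.021,"az":0.05,"hand":0.0},{"x":-0.008,"y":0.007,"z":-0.028,"ax":0,"ay":0,"az":0.04,"hand":0.0},{"x":-0.008,"y":0.007,"z":-0.028,"ax":0,"ay":0,"az":0,"hand":0.0},{"x":-0.008,"y":0.007,"z":-0.028,"ax":0,"ay":0,"az":0,"hand":0.0},{"x":0,"y":0,"z":-0.01,"ax":0,"ay":0,"az":0,"hand":0.0}]'
python3 -m inch '[{"x":0,"y":0,"z":0,"ax":0,"ay":0,"az":0,"hand":0.0},{"x":0,"y":0,"z":0,"ax":0,"ay":0,"az":0,"hand":0.0}]'
python3 -c "
from h import *
go(552.4,-206.9,40,-.19)"
```

```text
clock: 30.93
eef_pos: [559.2, -211.5, 102.8]
ee_rot: [0.006, 0.1, 0.995, -0.002]
force: [0.2, 0.5, -1.9]
gripper_width: 43.8
clock: 31.1
eef_pos: [558.1, -211.3, 100.9]
ee_rot: [0.004, 0.101, 0.995, -0.002]
force: [0.3, 0.1, 0.7]
gripper_width: 43.6
{'t': 31.1, 'p': array([ 558.1, -211.3,  100.9]), 'jaw': np.float64(1.3691), 'tilt': array([ 0.0067, -0.0041]), 'f': array([0.3, 0.1, 0.7]), 'w': 43.6, 'j': array([ 0.35,  0.47, -0.07,  1.85,  0.05,  0.82,  1.62])}
d mm [ -5.7   4.4 -60.9] az 0.0117 ax 0.0041 ay 0.0067
```

```bash

python3 -m inch '[{"x":-0.007,"y":0.004,"z":-0.015,"ax":0.004,"ay":0.008,"az":0.011,"hand":0.0},{"x":0,"y":0,"z":-0.018,"ax":0,"ay":0,"az":0,"hand":0.0},{"x":0,"y":0,"z":0,"ax":0,"ay":0,"az":0,"hand":0.0},{"x":0,"y":0,"z":0,"ax":0,"ay":0,"az":0,"hand":0.0}]'
python3 -c "
from h import *
go(552.4,-206.9,40,-.19)"
```

```text
clock: 31.43
eef_pos: [555.5, -209.5, 70.9]
ee_rot: [0.004, 0.096, 0.995, -0.001]
force: [-0.3, -0.6, -0.1]
gripper_width: 43.9
{'t': 31.43, 'p': array([ 555.5, -209.5,   70.9]), 'jaw': np.float64(1.3794), 'tilt': array([ 0.008 , -0.0035]), 'f': array([-0.3, -0.6, -0.1]), 'w': 43.9, 'j': array([ 0.35,  0.5 , -0.08,  1.87,  0.06,  0.76,  1.62])}
d mm [ -3.1   2.6 -30.9] az 0.0014 ax 0.0035 ay 0.008
```

```bash

python3 -m inch '[{"x":-0.004,"y":0.003,"z":-0.014,"ax":0.004,"ay":0.008,"az":0.0,"hand":0.0},{"x":-0.001,"y":0,"z":-0.008,"ax":0,"ay":0.003,"az":0,"hand":0.0},{"x":0,"y":0,"z":0,"ax":0,"ay":0,"az":0,"hand":0.0},{"x":0,"y":0,"z":0,"ax":0,"ay":0,"az":0,"hand":0.0}]'
python3 -c "
from h import *
go(552.4,-206.9,40,-.19)"
```

```text
clock: 31.77
eef_pos: [551.9, -207.2, 49.4]
ee_rot: [0.0, 0.096, 0.995, -0.0]
force: [0.1, 0.4, -0.2]
gripper_width: 43.4
{'t': 31.77, 'p': array([ 551.9, -207.2,   49.4]), 'jaw': np.float64(1.3788), 'tilt': array([ 0.0002, -0.0006]), 'f': array([ 0.1,  0.4, -0.2]), 'w': 43.4, 'j': array([ 0.34,  0.53, -0.07,  1.89,  0.06,  0.72,  1.61])}
d mm [ 0.5  0.3 -9.4] az 0.002 ax 0.0006 ay 0.0002
```

```bash

python3 -m inch '[{"x":0,"y":0,"z":-0.009,"ax":0,"ay":0,"az":0.002,"hand":0.0},{"x":0,"y":0,"z":0,"ax":0,"ay":0,"az":0,"hand":0.0},{"x":0,"y":0,"z":0,"ax":0,"ay":0,"az":0,"hand":-0.5},{"x":0,"y":0,"z":0,"ax":0,"ay":0,"az":0,"hand":-0.9},{"x":0,"y":0,"z":0,"ax":0,"ay":0,"az":0,"hand":-0.9}]'
python3 -m inch '[{"x":0,"y":0,"z":0,"ax":0,"ay":0,"az":0,"hand":-0.9},{"x":0,"y":0,"z":0,"ax":0,"ay":0,"az":0,"hand":-0.9},{"x":0,"y":0,"z":0,"ax":0,"ay":0,"az":0,"hand":-0.9}]'
python3 -c "
from h import *
go(552.4,-206.9,40,-.19)"
```

```text
clock: 32.18
eef_pos: [552.5, -207.4, 40.0]
ee_rot: [0.001, 0.095, 0.995, -0.0]
force: [-0.5, -0.5, 0.6]
gripper_width: 30.7
clock: 32.43
eef_pos: [552.9, -207.5, 40.6]
ee_rot: [0.001, 0.095, 0.995, -0.0]
force: [-0.4, 0.5, -2.1]
gripper_width: 11.8
{'t': 32.43, 'p': array([ 552.9, -207.5,   40.6]), 'jaw': np.float64(1.381), 'tilt': array([ 0.0024, -0.0012]), 'f': array([-0.4,  0.5, -2.1]), 'w': 11.8, 'j': array([ 0.34,  0.55, -0.07,  1.89,  0.06,  0.7 ,  1.61])}
d mm [-0.5  0.6 -0.6] az -0.0002 ax 0.0012 ay 0.0024
```

```bash

python3 -m inch '[{"x":-0.0023,"y":-0.0118,"z":0,"ax":0,"ay":0,"az":0,"hand":-0.9},{"x":-0.0023,"y":-0.0118,"z":0,"ax":0,"ay":0,"az":0,"hand":-0.9},{"x":-0.0023,"y":-0.0118,"z":0,"ax":0,"ay":0,"az":0,"hand":-0.9},{"x":-0.0023,"y":-0.0118,"z":0,"ax":0,"ay":0,"az":0,"hand":-0.9},{"x":-0.0023,"y":-0.0118,"z":0,"ax":0,"ay":0,"az":0,"hand":-0.9}]'
python3 -m inch '[{"x":0,"y":0,"z":0,"ax":0,"ay":0,"az":0,"hand":-0.9}]'
python3 -c "
from h import *
go(535.4,-295.3,40,-.19)"
```

```text
clock: 32.85
eef_pos: [541.6, -267.3, 40.5]
ee_rot: [0.002, 0.092, 0.996, 0.001]
force: [0.5, 1.3, -0.3]
gripper_width: 11.6
clock: 32.93
eef_pos: [540.6, -272.3, 40.5]
ee_rot: [0.002, 0.095, 0.995, -0.0]
force: [0.6, -1.4, -1.1]
gripper_width: 11.9
{'t': 32.93, 'p': array([ 540.6, -272.3,   40.5]), 'jaw': np.float64(1.3808), 'tilt': array([ 0.0043, -0.0008]), 'f': array([ 0.6, -1.4, -1.1]), 'w': 11.9, 'j': array([ 0.45,  0.56, -0.07,  1.86,  0.06,  0.72,  1.73])}
d mm [ -5.2 -23.   -0.5] az -0.0 ax 0.0008 ay 0.0043
```

```bash

python3 -m inch '[{"x":-0.002,"y":-0.010,"z":0,"ax":0,"ay":0.004,"az":0,"hand":-0.9},{"x":-0.001,"y":-0.007,"z":0,"ax":0,"ay":0,"az":0,"hand":-0.9},{"x":-0.001,"y":-0.004,"z":0,"ax":0,"ay":0,"az":0,"hand":-0.9},{"x":0,"y":0,"z":0,"ax":0,"ay":0,"az":0,"hand":-0.9},{"x":0,"y":0,"z":0,"ax":0,"ay":0,"az":0,"hand":-0.9}]'
python3 -m inch '[{"x":-0.001,"y":-0.005,"z":0,"ax":0,"ay":0,"az":0,"hand":-0.9}]'
python3 -m inch '[{"x":-0.001,"y":-0.005,"z":0,"ax":0,"ay":0,"az":0,"hand":-0.9}]'
python3 -c "
from h import *
go(535.4,-295.3,40,-.19)"
```

```text
clock: 33.35
eef_pos: [536.4, -295.1, 40.6]
ee_rot: [0.0, 0.095, 0.995, 0.001]
force: [-0.2, -0.1, 0.6]
gripper_width: 11.5
clock: 33.43
eef_pos: [536.3, -295.3, 40.5]
ee_rot: [-0.0, 0.094, 0.996, 0.004]
force: [2.2, 16.5, 3.4]
gripper_width: 11.7
clock: 33.52
eef_pos: [536.3, -295.2, 40.5]
ee_rot: [-0.001, 0.093, 0.996, 0.007]
force: [1.6, 9.7, 2.6]
gripper_width: 11.8
{'t': 33.52, 'p': array([ 536.3, -295.2,   40.5]), 'jaw': np.float64(1.3854), 'tilt': array([-0.0004,  0.0145]), 'f': array([1.6, 9.7, 2.6]), 'w': 11.8, 'j': array([ 0.5 ,  0.58, -0.08,  1.83,  0.05,  0.74,  1.78])}
d mm [-0.9 -0.1 -0.5] az -0.0046 ax -0.0145 ay -0.0004
```

The cover is at its stop (16 N) with 90 mm of travel. I'll release and rise.

```bash

python3 -m inch '[{"x":0,"y":0,"z":0,"ax":-0.008,"ay":0,"az":0,"hand":-0.9},{"x":0,"y":0,"z":0,"ax":0,"ay":0,"az":0,"hand":-0.3},{"x":0,"y":0,"z":0.0,"ax":0,"ay":0,"az":0,"hand":0.0},{"x":0,"y":0,"z":0.0,"ax":0,"ay":0,"az":0,"hand":0.0},{"x":0,"y":0,"z":0.02,"ax":0,"ay":0,"az":0,"hand":0.0}]'
python3 -m inch '[{"x":0,"y":0,"z":0.03,"ax":0,"ay":0,"az":0,"hand":0.0},{"x":0.01,"y":0.02,"z":0.03,"ax":0,"ay":0,"az":0,"hand":0.2},{"x":0.015,"y":0.03,"z":0.03,"ax":0,"ay":0,"az":0.03,"hand":0.4},{"x":0.015,"y":0.03,"z":0.02,"ax":0,"ay":0,"az":0.03,"hand":0.4},{"x":0.01,"y":0.01,"z":0.01,"ax":0,"ay":0,"az":0.02,"hand":0.4}]'
python3 -m inch '[{"x":0,"y":0,"z":0,"ax":0,"ay":0,"az":0,"hand":0.4},{"x":0,"y":0,"z":0,"ax":0,"ay":0,"az":0,"hand":0.4}]'
python3 lookcase.py w22
```

```text
clock: 33.93
eef_pos: [532.9, -294.8, 57.6]
ee_rot: [-0.005, 0.092, 0.996, 0.003]
force: [-0.3, 0.3, -0.1]
gripper_width: 30.7
clock: 34.35
eef_pos: [577.5, -211.9, 182.7]
ee_rot: [-0.007, 0.059, 0.998, -0.0]
force: [0.7, 0.4, 0.1]
gripper_width: 58.5
clock: 34.52
eef_pos: [581.0, -209.9, 186.3]
ee_rot: [-0.004, 0.056, 0.998, -0.001]
force: [-0.7, -0.4, -0.3]
gripper_width: 60.4
{'t': 34.52, 'p': array([ 581. , -209.9,  186.3]), 'jaw': np.float64(1.4584), 'tilt': array([-0.0071, -0.0016]), 'f': array([-0.7, -0.4, -0.3]), 'w': 60.4, 'j': array([ 0.36,  0.41, -0.11,  1.71,  0.06,  1.03,  1.69])}
conf 0.8
[366 212   2   2   2]
case (array([ 5.43721166e+02, -2.47895251e+02, -1.98446888e-01]), np.float64(0.058952681720256805)) 
grip (array([ 547.81758227, -254.99824612,   -0.94064822]), np.float64(441.8921813964844))
grip in case [ 5.41635361 -6.15599536]
```

View pics/w22.png

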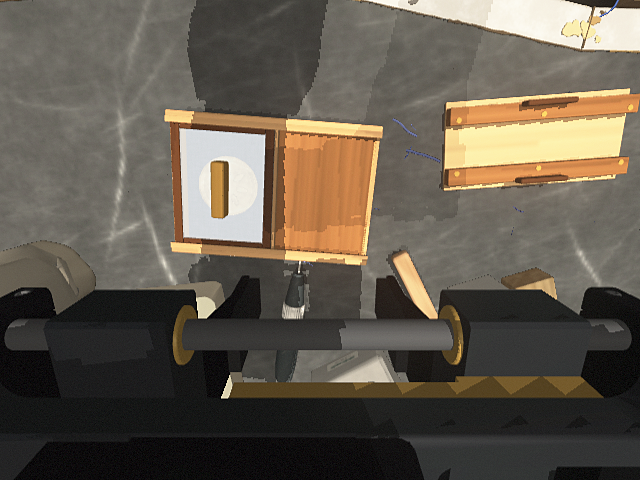

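```bash
python3 - <<'E'
from h import *
P=cams.camera_params('wrist');a=-.19
R2=np.array([[np.cos(a),np.sin(a)],[-np.sin(a),np.cos(a)]])
print(R2@(ray(P,[[217.5,189]],53)[0,:2]-[544,-248.6]))
im=cv2.imread('pics/w22.png');cv2.imwrite('pics/c22.png',cv2.resize(im[100:270,150:390],None,fx=3.2,fy=3.2,interpolation=cv2.INTER_CUBIC))
E
```

```text
[ -2.64829577 -46.09229973]
```

View pics/c22.png

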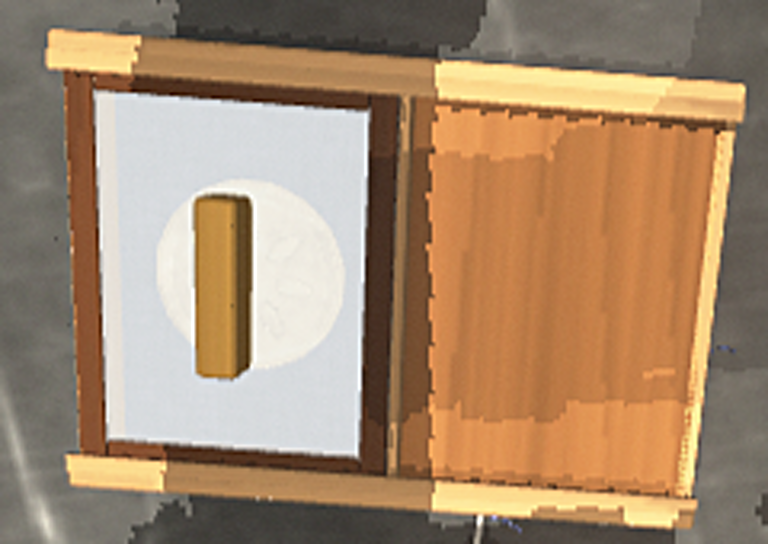

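The case is shut, with the frame over the end wall and the disc visible beneath. Next I'll fetch the red bar.

```bash

python3 -m inch '[{"x":-0.001,"y":0.039,"z":-0.004,"ax":0,"ay":-0.007,"az":0,"hand":0.4},{"x":-0.001,"y":0.039,"z":-0.004,"ax":0,"ay":0,"az":0,"hand":0.4},{"x":-0.001,"y":0.039,"z":-0.004,"ax":0,"ay":0,"az":0,"hand":0.4},{"x":-0.001,"y":0.039,"z":-0.004,"ax":0,"ay":0,"az":0,"hand":0.4},{"x":-0.001,"y":0.039,"z":-0.004,"ax":0,"ay":0,"az":0,"hand":0.4}]'
python3 -m inch '[{"x":-0.001,"y":0.039,"z":-0.004,"ax":0,"ay":0,"az":0,"hand":0.4},{"x":-0.001,"y":0.039,"z":-0.004,"ax":0,"ay":0,"az":-0.01,"hand":0.4},{"x":-0.001,"y":0.039,"z":-0.004,"ax":0,"ay":0,"az":-0.01,"hand":0.4},{"x":-0.001,"y":0.039,"z":-0.004,"ax":0,"ay":0,"az":-0.02,"hand":0.4},{"x":-0.001,"y":0.039,"z":-0.004,"ax":0,"ay":0,"az":-0.02,"hand":0.4}]'
python3 -m inch '[{"x":0,"y":0.039,"z":-0.004,"ax":0,"ay":0,"az":-0.02,"hand":0.4},{"x":0,"y":0.039,"z":-0.004,"ax":0,"ay":0,"az":-0.01,"hand":0.4},{"x":0,"y":0.039,"z":-0.004,"ax":0,"ay":0,"az":0,"hand":0.4},{"x":0,"y":0.02,"z":-0.004,"ax":0,"ay":0,"az":0,"hand":0.4},{"x":0,"y":0,"z":0,"ax":0,"ay":0,"az":0,"hand":0.4}]'
python3 -c "
from h import *
go(570.5,376.7,14.6,1.368-np.pi/2)"
```

```text
clock: 35.03
eef_pos: [566.4, -35.2, 157.8]
ee_rot: [-0.006, 0.077, 0.997, -0.007]
force: [0.1, -0.4, -0.1]
gripper_width: 60.7
clock: 35.45
eef_pos: [555.0, 154.2, 129.0]
ee_rot: [-0.013, 0.119, 0.993, -0.012]
force: [1.0, -0.8, 0.3]
gripper_width: 60.9
clock: 35.87
eef_pos: [550.1, 294.4, 102.9]
ee_rot: [-0.02, 0.137, 0.99, -0.016]
force: [-0.4, 0.2, 0.4]
gripper_width: 60.8
{'t': 35.87, 'p': array([550.1, 294.4, 102.9]), 'jaw': np.float64(1.2968), 'tilt': array([-0.0438, -0.026 ]), 'f': array([-0.4,  0.2,  0.4]), 'w': 60.8, 'j': array([-0.41,  0.54, -0.2 ,  1.73,  0.12,  0.94,  0.63])}
d mm [ 20.4  82.3 -88.3] az 0.0712 ax 0.026 ay -0.0438
```

```bash

python3 -m inch '[{"x":0.006,"y":0.025,"z":0,"ax":0.026,"ay":-0.044,"az":0.07,"hand":0.4},{"x":0.006,"y":0.025,"z":0,"ax":0,"ay":0,"az":0,"hand":0.4},{"x":0.006,"y":0.025,"z":-0.01,"ax":0,"ay":0,"az":0,"hand":0.4},{"x":0,"y":0,"z":0,"ax":0,"ay":0,"az":0,"hand":0.4},{"x":0,"y":0,"z":0,"ax":0,"ay":0,"az":0,"hand":0.4}]'
python3 -c "
from h import *
go(570.5,376.7,14.6,1.368-np.pi/2);grab('wrist','w23')"
```

```text
clock: 36.28
eef_pos: [570.2, 356.6, 83.9]
ee_rot: [-0.002, 0.107, 0.994, -0.009]
force: [-0.1, -1.2, -0.7]
gripper_width: 60.9
{'t': 36.28, 'p': array([570.2, 356.6,  83.9]), 'jaw': np.float64(1.3556), 'tilt': array([-0.0065, -0.0168]), 'f': array([-0.1, -1.2, -0.7]), 'w': 60.9, 'j': array([-0.49,  0.61, -0.2 ,  1.64,  0.16,  0.92,  0.6 ])}
d mm [  0.3  20.1 -69.3] az 0.0124 ax 0.0168 ay -0.0065
```

View pics/w23.png

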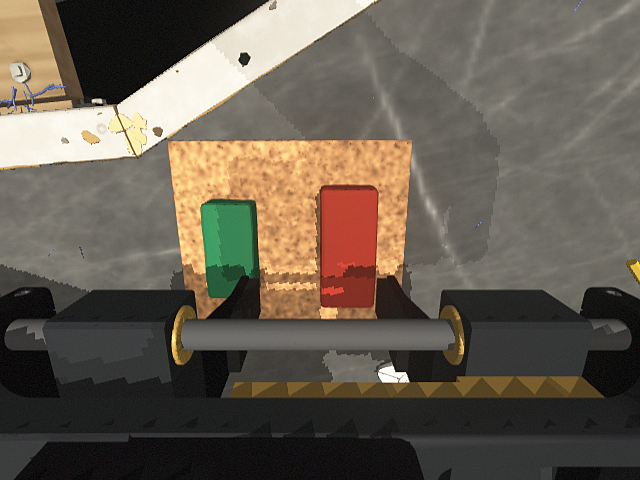

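```bash

python3 -m inch '[{"x":0,"y":0.018,"z":0,"ax":0.017,"ay":-0.006,"az":0.012,"hand":0.4},{"x":0,"y":0.004,"z":-0.012,"ax":0.004,"ay":0,"az":0,"hand":0.4},{"x":0,"y":0,"z":-0.012,"ax":0,"ay":0,"az":0,"hand":0.4},{"x":0,"y":0,"z":0,"ax":0,"ay":0,"az":0,"hand":0.4},{"x":0,"y":0,"z":0,"ax":0,"ay":0,"az":0,"hand":0.4}]'
python3 -c "
from h import *
go(570.5,376.7,14.6,1.368-np.pi/2)"
```

```text
clock: 36.75
eef_pos: [571.3, 372.4, 55.9]
ee_rot: [-0.001, 0.105, 0.994, 0.0]
force: [0.6, -0.4, 0.5]
gripper_width: 61.1
{'t': 36.75, 'p': array([571.3, 372.4,  55.9]), 'jaw': np.float64(1.3602), 'tilt': array([-0.002 ,  0.0011]), 'f': array([ 0.6, -0.4,  0.5]), 'w': 61.1, 'j': array([-0.5 ,  0.65, -0.21,  1.65,  0.16,  0.86,  0.59])}
d mm [ -0.8   4.3 -41.3] az 0.0078 ax -0.0011 ay -0.002
```

```bash

python3 -m inch '[{"x":-0.001,"y":0.005,"z":-0.013,"ax":-0.001,"ay":-0.002,"az":0.008,"hand":0.4},{"x":0,"y":0,"z":-0.013,"ax":0,"ay":0,"az":0,"hand":0.4},{"x":0,"y":0,"z":0,"ax":0,"ay":0,"az":0,"hand":0.4},{"x":0,"y":0,"z":0,"ax":0,"ay":0,"az":0,"hand":0.4}]'
python3 -c "
from h import *
go(570.5,376.7,14.6,1.368-np.pi/2)"
```

```text
clock: 37.08
eef_pos: [570.0, 376.6, 26.7]
ee_rot: [-0.0, 0.101, 0.995, -0.001]
force: [0.1, 0.1, -0.2]
gripper_width: 61.0
{'t': 37.08, 'p': array([570. , 376.6,  26.7]), 'jaw': np.float64(1.3682), 'tilt': array([-0.0004, -0.0012]), 'f': array([ 0.1,  0.1, -0.2]), 'w': 61.0, 'j': array([-0.51,  0.69, -0.2 ,  1.66,  0.18,  0.81,  0.58])}
d mm [  0.5   0.1 -12.1] az -0.0002 ax 0.0012 ay -0.0004
```

```bash

python3 -m inch '[{"x":0,"y":0,"z":-0.011,"ax":0.001,"ay":0,"az":0,"hand":0.4},{"x":0,"y":0,"z":0,"ax":0,"ay":0,"az":0,"hand":0.4},{"x":0,"y":0,"z":0,"ax":0,"ay":0,"az":0,"hand":0.4}]'
python3 -c "
from h import *
go(570.5,376.7,14.6,1.368-np.pi/2)"
```

```text
clock: 37.33
eef_pos: [569.9, 376.6, 14.3]
ee_rot: [-0.0, 0.101, 0.995, -0.0]
force: [0.1, -1.0, 0.2]
gripper_width: 61.0
{'t': 37.33, 'p': array([569.9, 376.6,  14.3]), 'jaw': np.float64(1.3683), 'tilt': array([-0.0005, -0.0003]), 'f': array([ 0.1, -1. ,  0.2]), 'w': 61.0, 'j': array([-0.51,  0.71, -0.2 ,  1.66,  0.18,  0.79,  0.58])}
d mm [0.6 0.1 0.3] az -0.0003 ax 0.0003 ay -0.0005
```

```bash

python3 -m inch '[{"x":0,"y":0,"z":0,"ax":0,"ay":0,"az":0,"hand":0.0},{"x":0,"y":0,"z":0,"ax":0,"ay":0,"az":0,"hand":-0.3},{"x":0,"y":0,"z":0,"ax":0,"ay":0,"az":0,"hand":-0.3},{"x":0,"y":0,"z":0,"ax":0,"ay":0,"az":0,"hand":-0.3},{"x":0,"y":0,"z":0,"ax":0,"ay":0,"az":0,"hand":-0.3}]'
python3 -m inch '[{"x":0,"y":0,"z":0,"ax":0,"ay":0,"az":0,"hand":-0.3},{"x":0,"y":0,"z":0,"ax":0,"ay":0,"az":0,"hand":-0.3}]'
python3 -c "
from h import *
go(570.5,376.7,14.6,1.368-np.pi/2)"
python3 -m inch '[{"x":0,"y":0,"z":0.025,"ax":0,"ay":0,"az":0,"hand":-0.3},{"x":0,"y":0,"z":0.03,"ax":0,"ay":0,"az":0,"hand":-0.3},{"x":0,"y":0,"z":0.03,"ax":0,"ay":0,"az":0,"hand":-0.3},{"x":-0.003,"y":-0.02,"z":0.01,"ax":0,"ay":0,"az":0.02,"hand":-0.3},{"x":-0.004,"y":-0.036,"z":0,"ax":0,"ay":0,"az":0.02,"hand":-0.3}]'
```

```text
clock: 37.75
eef_pos: [570.6, 376.8, 15.2]
ee_rot: [0.0, 0.101, 0.995, 0.0]
force: [-0.8, -0.2, -1.5]
gripper_width: 38.2
clock: 37.92
eef_pos: [570.5, 376.6, 15.2]
ee_rot: [0.0, 0.101, 0.995, 0.0]
force: [0.3, -0.5, -2.1]
gripper_width: 38.3
{'t': 37.92, 'p': array([570.5, 376.6,  15.2]), 'jaw': np.float64(1.368), 'tilt': array([0.0007, 0.0003]), 'f': array([ 0.3, -0.5, -2.1]), 'w': 38.3, 'j': array([-0.51,  0.71, -0.2 ,  1.66,  0.18,  0.79,  0.58])}
d mm [ 0.   0.1 -0.6] az 0.0 ax -0.0003 ay 0.0007
clock: 38.33
eef_pos: [558.8, 327.5, 110.7]
ee_rot: [-0.002, 0.075, 0.997, 0.002]
force: [0.6, 0.2, -1.5]
gripper_width: 38.5
```

```bash

python3 -m inch '[{"x":-0.004,"y":-0.037,"z":0,"ax":0,"ay":0,"az":0.02,"hand":-0.3},{"x":-0.004,"y":-0.037,"z":0,"ax":0,"ay":0,"az":0.02,"hand":-0.3},{"x":-0.004,"y":-0.037,"z":0,"ax":0,"ay":0,"az":0.02,"hand":-0.3},{"x":-0.004,"y":-0.037,"z":0,"ax":0,"ay":0,"az":0.02,"hand":-0.3},{"x":-0.004,"y":-0.037,"z":0,"ax":0,"ay":0,"az":0.01,"hand":-0.3}]'
python3 -m inch '[{"x":-0.004,"y":-0.03,"z":0,"ax":0,"ay":0,"az":0,"hand":-0.3},{"x":0,"y":-0.01,"z":0,"ax":0,"ay":0,"az":0,"hand":-0.3},{"x":0,"y":0,"z":0,"ax":0,"ay":0,"az":0,"hand":-0.3},{"x":0,"y":0,"z":0,"ax":0,"ay":0,"az":0,"hand":-0.3}]'
python3 -c "
from h import *
go(527.8,62.9,27,-.05)"
```

```text
clock: 38.75
eef_pos: [536.8, 139.5, 113.3]
ee_rot: [-0.0, 0.023, 1.0, 0.004]
force: [0.3, -1.0, -1.9]
gripper_width: 38.5
clock: 39.08
eef_pos: [530.8, 86.1, 113.1]
ee_rot: [-0.001, 0.031, 1.0, 0.0]
force: [0.5, 0.3, -1.6]
gripper_width: 38.5
{'t': 39.08, 'p': array([530.8,  86.1, 113.1]), 'jaw': np.float64(1.5092), 'tilt': array([-0.0018,  0.0009]), 'f': array([ 0.5,  0.3, -1.6]), 'w': 38.5, 'j': array([-0.04,  0.39, -0.24,  1.96,  0.12,  0.81,  1.15])}
d mm [ -3.  -23.2 -86.1] az 0.0116 ax -0.0009 ay -0.0018
```

```bash

python3 -m inch '[{"x":-0.003,"y":-0.02,"z":0,"ax":0,"ay":-0.001,"az":0.011,"hand":-0.3},{"x":0,"y":0,"z":-0.02,"ax":0,"ay":0,"az":0,"hand":-0.3},{"x":0,"y":0,"z":-0.02,"ax":0,"ay":0,"az":0,"hand":-0.3},{"x":0,"y":0,"z":0,"ax":0,"ay":0,"az":0,"hand":-0.3},{"x":0,"y":0,"z":0,"ax":0,"ay":0,"az":0,"hand":-0.3}]'
python3 -c "
from h import *
go(527.8,62.9,27,-.05)"
```

```text
clock: 39.5
eef_pos: [531.0, 76.6, 74.0]
ee_rot: [0.003, 0.019, 1.0, 0.004]
force: [-1.0, 0.0, -1.5]
gripper_width: 38.1
{'t': 39.5, 'p': array([531. ,  76.6,  74. ]), 'jaw': np.float64(1.5331), 'tilt': array([0.0058, 0.0077]), 'f': array([-1. ,  0. , -1.5]), 'w': 38.1, 'j': array([-0.03,  0.44, -0.24,  2.  ,  0.14,  0.72,  1.18])}
d mm [ -3.2 -13.7 -47. ] az -0.0123 ax -0.0077 ay 0.0058
```

```bash

python3 -m inch '[{"x":-0.004,"y":-0.014,"z":-0.01,"ax":-0.008,"ay":0.006,"az":-0.012,"hand":-0.3},{"x":0,"y":-0.003,"z":-0.01,"ax":0,"ay":0,"az":0,"hand":-0.3},{"x":0,"y":0,"z":0,"ax":0,"ay":0,"az":0,"hand":-0.3},{"x":0,"y":0,"z":0,"ax":0,"ay":0,"az":0,"hand":-0.3}]'
python3 -c "
from h import *
go(527.8,62.9,27,-.05)"
```

```text
clock: 39.83
eef_pos: [528.2, 62.3, 54.1]
ee_rot: [0.001, 0.023, 1.0, 0.001]
force: [-0.2, -0.3, -1.1]
gripper_width: 38.1
{'t': 39.83, 'p': array([528.2,  62.3,  54.1]), 'jaw': np.float64(1.5258), 'tilt': array([0.0024, 0.001 ]), 'f': array([-0.2, -0.3, -1.1]), 'w': 38.1, 'j': array([-0.02,  0.46, -0.22,  2.02,  0.16,  0.68,  1.18])}
d mm [ -0.4   0.6 -27.1] az -0.005 ax -0.001 ay 0.0024
```

```bash

python3 -m inch '[{"x":-0.001,"y":0,"z":-0.012,"ax":-0.001,"ay":0.003,"az":-0.004,"hand":-0.3},{"x":0,"y":0,"z":-0.008,"ax":0,"ay":0,"az":0,"hand":-0.3},{"x":0,"y":0,"z":0,"ax":0,"ay":0,"az":0,"hand":-0.3},{"x":0,"y":0,"z":0,"ax":0,"ay":0,"az":0,"hand":-0.3}]'
python3 -c "
from h import *
go(527.8,62.9,27,-.05)"
```

```text
clock: 40.17
eef_pos: [527.8, 62.6, 32.7]
ee_rot: [0.0, 0.025, 1.0, 0.0]
force: [0.0, -0.3, -1.9]
gripper_width: 38.5
{'t': 40.17, 'p': array([527.8,  62.6,  32.7]), 'jaw': np.float64(1.521), 'tilt': array([0.0007, 0.0004]), 'f': array([ 0. , -0.3, -1.9]), 'w': 38.5, 'j': array([-0.03,  0.5 , -0.21,  2.03,  0.17,  0.63,  1.17])}
d mm [ 0.   0.3 -5.7] az -0.0002 ax -0.0004 ay 0.0007
```

```bash

python3 -m inch '[{"x":0,"y":0,"z":-0.005,"ax":0,"ay":0,"az":0,"hand":-0.3},{"x":0,"y":0,"z":0,"ax":0,"ay":0,"az":0,"hand":-0.3},{"x":0,"y":0,"z":0,"ax":0,"ay":0,"az":0,"hand":-0.3}]'
python3 -c "
from h import *
go(527.8,62.9,27,-.05)"
```

```text
clock: 40.42
eef_pos: [528.5, 62.9, 27.5]
ee_rot: [0.001, 0.025, 1.0, 0.0]
force: [0.6, 0.4, -1.1]
gripper_width: 38.0
{'t': 40.42, 'p': array([528.5,  62.9,  27.5]), 'jaw': np.float64(1.5212), 'tilt': array([0.0019, 0.0008]), 'f': array([ 0.6,  0.4, -1.1]), 'w': 38.0, 'j': array([-0.03,  0.51, -0.21,  2.03,  0.17,  0.62,  1.16])}
d mm [-0.7  0.  -0.5] az -0.0004 ax -0.0008 ay 0.0019
```

```bash

python3 -m inch '[{"x":-0.001,"y":0,"z":-0.001,"ax":0,"ay":0.001,"az":0,"hand":-0.3},{"x":0,"y":0,"z":0,"ax":0,"ay":0,"az":0,"hand":-0.3}]'
python3 -c "
from h import *
go(527.8,62.9,27,-.05)"
python3 -m inch '[{"x":0,"y":0,"z":0,"ax":0,"ay":0,"az":0,"hand":-0.1},{"x":0,"y":0,"z":0,"ax":0,"ay":0,"az":0,"hand":0.2},{"x":0,"y":0,"z":0,"ax":0,"ay":0,"az":0,"hand":0.3},{"x":0,"y":0,"z":0,"ax":0,"ay":0,"az":0,"hand":0.3},{"x":0,"y":0,"z":0.02,"ax":0,"ay":0,"az":0,"hand":0.3}]'
python3 -c "
from h import *
go(527.8,62.9,27,-.05)"
python3 -m inch '[{"x":0.004,"y":0,"z":0.03,"ax":0,"ay":0,"az":0,"hand":0.4},{"x":0.004,"y":0.01,"z":0.03,"ax":0,"ay":0,"az":0,"hand":0.4},{"x":0.004,"y":0.036,"z":0.02,"ax":0,"ay":0,"az":-0.02,"hand":0.4},{"x":0.004,"y":0.036,"z":0,"ax":0,"ay":0,"az":-0.02,"hand":0.4},{"x":0.004,"y":0.036,"z":0,"ax":0,"ay":0,"az":-0.02,"hand":0.4}]'
python3 -m inch '[{"x":0.004,"y":0.036,"z":0,"ax":0,"ay":0,"az":-0.02,"hand":0.4},{"x":0.004,"y":0.036,"z":0,"ax":0,"ay":0,"az":-0.02,"hand":0.4},{"x":0.004,"y":0.03,"z":0,"ax":0,"ay":0,"az":-0.02,"hand":0.4},{"x":0.0,"y":0,"z":0,"ax":0,"ay":0,"az":0,"hand":0.4},{"x":0,"y":0,"z":0,"ax":0,"ay":0,"az":0,"hand":0.4}]'
python3 -c "
from h import *
go(555.8,295.5,14.4,1.361-np.pi/2)"
```

```text
clock: 40.58
eef_pos: [528.4, 63.0, 27.3]
ee_rot: [0.001, 0.025, 1.0, 0.0]
force: [-0.4, 0.6, -1.1]
gripper_width: 38.6
{'t': 40.58, 'p': array([528.4,  63. ,  27.3]), 'jaw': np.float64(1.5213), 'tilt': array([0.0028, 0.0008]), 'f': array([-0.4,  0.6, -1.1]), 'w': 38.6, 'j': array([-0.03,  0.51, -0.21,  2.03,  0.17,  0.62,  1.16])}
d mm [-0.6 -0.1 -0.3] az -0.0005 ax -0.0008 ay 0.0028
clock: 41.0
eef_pos: [526.2, 62.7, 45.5]
ee_rot: [-0.001, 0.025, 1.0, 0.0]
force: [-0.4, -0.5, -0.1]
gripper_width: 54.0
{'t': 41.0, 'p': array([526.2,  62.7,  45.5]), 'jaw': np.float64(1.5214), 'tilt': array([-0.0024,  0.0002]), 'f': array([-0.4, -0.5, -0.1]), 'w': 54.0, 'j': array([-0.02,  0.48, -0.22,  2.02,  0.16,  0.66,  1.17])}
d mm [  1.6   0.2 -18.5] az -0.0006 ax -0.0002 ay -0.0024
clock: 41.42
eef_pos: [547.4, 172.8, 131.7]
ee_rot: [-0.001, 0.065, 0.998, -0.002]
force: [0.7, -0.8, 1.0]
gripper_width: 60.7
clock: 41.83
eef_pos: [558.7, 290.6, 134.2]
ee_rot: [0.001, 0.092, 0.996, 0.002]
force: [0.5, -1.6, -0.9]
gripper_width: 60.8
{'t': 41.83, 'p': array([558.7, 290.6, 134.2]), 'jaw': np.float64(1.3867), 'tilt': array([0.0029, 0.004 ]), 'f': array([ 0.5, -1.6, -0.9]), 'w': 60.8, 'j': array([-0.37,  0.49, -0.24,  1.73,  0.14,  0.93,  0.72])}
d mm [  -2.9    4.9 -119.8] az -0.0257 ax -0.004 ay 0.0029
```

```bash

python3 -m inch '[{"x":-0.003,"y":0.004,"z":-0.02,"ax":-0.004,"ay":0.003,"az":-0.025,"hand":0.4},{"x":0,"y":0,"z":-0.025,"ax":0,"ay":0,"az":0,"hand":0.4},{"x":0,"y":0,"z":-0.025,"ax":0,"ay":0,"az":0,"hand":0.4},{"x":0,"y":0,"z":0,"ax":0,"ay":0,"az":0,"hand":0.4},{"x":0,"y":0,"z":0,"ax":0,"ay":0,"az":0,"hand":0.4}]'
python3 -c "
from h import *
go(555.8,295.5,14.4,1.361-np.pi/2);grab('wrist','w24')"
```

```text
clock: 42.25
eef_pos: [556.5, 291.6, 63.7]
ee_rot: [0.001, 0.106, 0.994, -0.0]
force: [0.8, -0.3, 0.8]
gripper_width: 60.7
{'t': 42.25, 'p': array([556.5, 291.6,  63.7]), 'jaw': np.float64(1.3586), 'tilt': array([ 0.0028, -0.0005]), 'f': array([ 0.8, -0.3,  0.8]), 'w': 60.7, 'j': array([-0.39,  0.57, -0.22,  1.78,  0.17,  0.8 ,  0.66])}
d mm [ -0.7   3.9 -49.3] az 0.0024 ax 0.0005 ay 0.0028
```

View pics/w24.png

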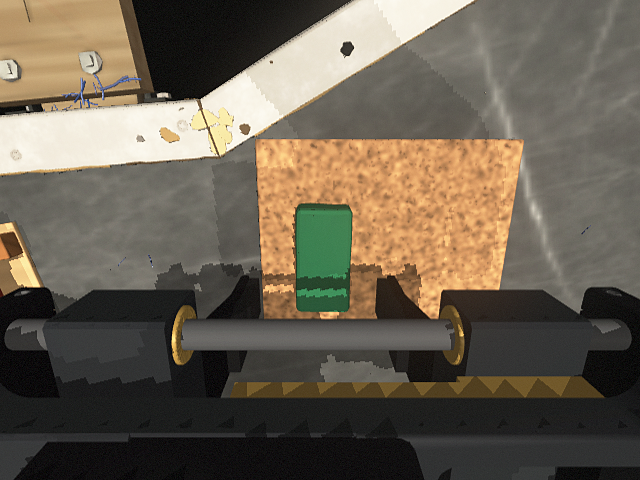

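Green sits as I left it, so I'll descend onto it.

```bash

python3 -m inch '[{"x":-0.001,"y":0.004,"z":-0.014,"ax":0,"ay":0.003,"az":0.002,"hand":0.4},{"x":0,"y":0,"z":-0.015,"ax":0,"ay":0,"az":0,"hand":0.4},{"x":0,"y":0,"z":0,"ax":0,"ay":0,"az":0,"hand":0.4},{"x":0,"y":0,"z":0,"ax":0,"ay":0,"az":0,"hand":0.4}]'
python3 -c "
from h import *
go(555.8,295.5,14.4,1.361-np.pi/2)"
```

```text
clock: 42.63
eef_pos: [558.6, 295.1, 37.4]
ee_rot: [0.003, 0.107, 0.994, 0.001]
force: [-0.3, 0.5, 0.2]
gripper_width: 61.1
{'t': 42.63, 'p': array([558.6, 295.1,  37.4]), 'jaw': np.float64(1.3572), 'tilt': array([0.0059, 0.0023]), 'f': array([-0.3,  0.5,  0.2]), 'w': 61.1, 'j': array([-0.4 ,  0.61, -0.21,  1.79,  0.18,  0.76,  0.65])}
d mm [ -2.8   0.4 -23. ] az 0.0038 ax -0.0023 ay 0.0059
```

```bash

python3 -m inch '[{"x":-0.004,"y":0,"z":-0.014,"ax":-0.002,"ay":0.006,"az":0.004,"hand":0.4},{"x":-0.001,"y":0,"z":-0.004,"ax":0,"ay":0.001,"az":0,"hand":0.4},{"x":0,"y":0,"z":0,"ax":0,"ay":0,"az":0,"hand":0.4},{"x":0,"y":0,"z":0,"ax":0,"ay":0,"az":0,"hand":0.4}]'
python3 -c "
from h import *
go(555.8,295.5,14.4,1.361-np.pi/2)"
```

```text
clock: 42.97
eef_pos: [554.2, 295.8, 19.9]
ee_rot: [0.0, 0.105, 0.995, 0.001]
force: [0.3, 0.9, 0.0]
gripper_width: 60.5
{'t': 42.97, 'p': array([554.2, 295.8,  19.9]), 'jaw': np.float64(1.3614), 'tilt': array([0.0011, 0.0019]), 'f': array([0.3, 0.9, 0. ]), 'w': 60.5, 'j': array([-0.4 ,  0.63, -0.21,  1.8 ,  0.19,  0.73,  0.65])}
d mm [ 1.6 -0.3 -5.5] az -0.0004 ax -0.0019 ay 0.0011
```

```bash

python3 -m inch '[{"x":0.001,"y":0,"z":-0.005,"ax":-0.001,"ay":0,"az":0,"hand":0.4},{"x":0,"y":0,"z":0,"ax":0,"ay":0,"az":0,"hand":0.2},{"x":0,"y":0,"z":0,"ax":0,"ay":0,"az":0,"hand":0.2}]'
python3 -c "
from h import *
go(555.8,295.5,14.4,1.361-np.pi/2)"
```

```text
clock: 43.22
eef_pos: [555.8, 296.2, 15.0]
ee_rot: [0.001, 0.104, 0.995, 0.001]
force: [-0.3, 0.3, -0.1]
gripper_width: 54.9
{'t': 43.22, 'p': array([555.8, 296.2,  15. ]), 'jaw': np.float64(1.3615), 'tilt': array([0.0023, 0.0015]), 'f': array([-0.3,  0.3, -0.1]), 'w': 54.9, 'j': array([-0.41,  0.64, -0.21,  1.8 ,  0.19,  0.72,  0.64])}
d mm [ 0.  -0.7 -0.6] az -0.0005 ax -0.0015 ay 0.0023
```

```bash

python3 -m inch '[{"x":-0.0005,"y":0,"z":-0.001,"ax":0,"ay":0.001,"az":0,"hand":0.0},{"x":0,"y":0,"z":0,"ax":0,"ay":0,"az":0,"hand":-0.35},{"x":0,"y":0,"z":0,"ax":0,"ay":0,"az":0,"hand":-0.35},{"x":0,"y":0,"z":0,"ax":0,"ay":0,"az":0,"hand":-0.35},{"x":0,"y":0,"z":0,"ax":0,"ay":0,"az":0,"hand":-0.35}]'
python3 -m inch '[{"x":0,"y":0,"z":0,"ax":0,"ay":0,"az":0,"hand":-0.35},{"x":0,"y":0,"z":0,"ax":0,"ay":0,"az":0,"hand":-0.35}]'
python3 -c "
from h import *
go(555.8,295.5,14.4,1.361-np.pi/2)"
python3 -m inch '[{"x":0,"y":0,"z":0.025,"ax":0,"ay":0,"az":0,"hand":-0.35},{"x":0,"y":0,"z":0.03,"ax":0,"ay":0,"az":0,"hand":-0.35},{"x":0,"y":0,"z":0.03,"ax":0,"ay":0,"az":0,"hand":-0.35},{"x":-0.002,"y":-0.02,"z":0.02,"ax":0,"ay":0,"az":0.02,"hand":-0.35},{"x":-0.003,"y":-0.036,"z":0.01,"ax":0,"ay":0,"az":0.02,"hand":-0.35}]'
python3 -m inch '[{"x":-0.003,"y":-0.037,"z":0,"ax":0,"ay":0,"az":0.02,"hand":-0.35},{"x":-0.003,"y":-0.037,"z":0,"ax":0,"ay":0,"az":0.02,"hand":-0.35},{"x":-0.003,"y":-0.037,"z":0,"ax":0,"ay":0,"az":0.02,"hand":-0.35},{"x":-0.003,"y":-0.037,"z":0,"ax":0,"ay":0,"az":0.02,"hand":-0.35},{"x":-0.003,"y":-0.037,"z":0,"ax":0,"ay":0,"az":0.02,"hand":-0.35}]'
python3 -m inch '[{"x":-0.003,"y":-0.037,"z":0,"ax":0,"ay":0,"az":0.02,"hand":-0.35},{"x":-0.002,"y":-0.037,"z":0,"ax":0,"ay":0,"az":0,"hand":-0.35},{"x":0,"y":-0.015,"z":0,"ax":0,"ay":0,"az":0,"hand":-0.35},{"x":0,"y":0,"z":0,"ax":0,"ay":0,"az":0,"hand":-0.35},{"x":0,"y":0,"z":0,"ax":0,"ay":0,"az":0,"hand":-0.35}]'
python3 -c "
from h import *
go(522.9,-46.6,26,-.045)"
```

```text
clock: 43.63
eef_pos: [555.5, 296.2, 14.3]
ee_rot: [0.001, 0.105, 0.995, 0.001]
force: [-0.1, 0.7, -0.6]
gripper_width: 34.9
clock: 43.8
eef_pos: [555.5, 296.2, 14.3]
ee_rot: [0.001, 0.105, 0.995, 0.001]
force: [-0.1, -0.1, -1.0]
gripper_width: 35.1
{'t': 43.8, 'p': array([555.5, 296.2,  14.3]), 'jaw': np.float64(1.3614), 'tilt': array([0.0018, 0.0018]), 'f': array([-0.1, -0.1, -1. ]), 'w': 35.1, 'j': array([-0.41,  0.64, -0.21,  1.8 ,  0.19,  0.72,  0.64])}
d mm [ 0.3 -0.7  0.1] az -0.0004 ax -0.0018 ay 0.0018
clock: 44.22
eef_pos: [545.2, 246.4, 128.9]
ee_rot: [-0.004, 0.078, 0.997, 0.001]
force: [0.6, -0.4, -0.7]
gripper_width: 34.9
clock: 44.63
eef_pos: [530.1, 58.8, 134.2]
ee_rot: [0.001, 0.021, 1.0, 0.004]
force: [2.3, -0.3, -0.6]
gripper_width: 34.9
clock: 45.05
eef_pos: [521.5, -45.9, 134.3]
ee_rot: [0.0, 0.018, 1.0, 0.001]
force: [0.1, 0.0, -0.3]
gripper_width: 35.0
{'t': 45.05, 'p': array([521.5, -45.9, 134.3]), 'jaw': np.float64(1.5349), 'tilt': array([0.0007, 0.0019]), 'f': array([ 0.1,  0. , -0.3]), 'w': 35.0, 'j': array([ 0.19,  0.33, -0.22,  1.97,  0.09,  0.84,  1.45])}
d mm [   1.4   -0.7 -108.3] az -0.0091 ax -0.0019 ay 0.0007
```

```bash

python3 -m inch '[{"x":0,"y":0,"z":-0.02,"ax":-0.002,"ay":0,"az":-0.009,"hand":-0.35},{"x":0,"y":0,"z":-0.025,"ax":0,"ay":0,"az":0,"hand":-0.35},{"x":0,"y":0,"z":-0.02,"ax":0,"ay":0,"az":0,"hand":-0.35},{"x":0,"y":0,"z":0,"ax":0,"ay":0,"az":0,"hand":-0.35},{"x":0,"y":0,"z":0,"ax":0,"ay":0,"az":0,"hand":-0.35}]'
python3 -c "
from h import *
go(522.9,-46.6,26.3,-.047);grab('wrist','w25')"
```

```text
clock: 45.47
eef_pos: [523.9, -37.3, 69.2]
ee_rot: [0.003, 0.018, 1.0, 0.002]
force: [-0.1, -0.1, 0.3]
gripper_width: 35.5
{'t': 45.47, 'p': array([523.9, -37.3,  69.2]), 'jaw': np.float64(1.5348), 'tilt': array([0.0064, 0.0039]), 'f': array([-0.1, -0.1,  0.3]), 'w': 35.5, 'j': array([ 0.16,  0.43, -0.21,  2.03,  0.13,  0.69,  1.41])}
d mm [ -1.   -9.3 -42.9] az -0.011 ax -0.0039 ay 0.0064
```

View pics/w25.png

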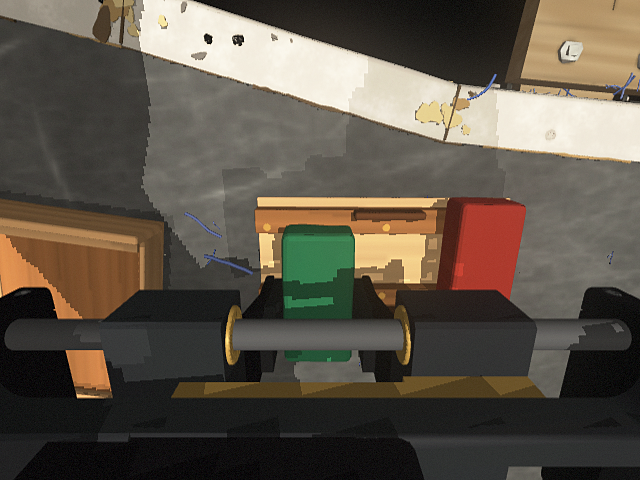

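```bash

python3 -m inch '[{"x":-0.002,"y":-0.010,"z":-0.010,"ax":-0.004,"ay":0.006,"az":-0.01,"hand":-0.35},{"x":0,"y":-0.002,"z":-0.014,"ax":0,"ay":0,"az":0,"hand":-0.35},{"x":0,"y":0,"z":0,"ax":0,"ay":0,"az":0,"hand":-0.35},{"x":0,"y":0,"z":0,"ax":0,"ay":0,"az":0,"hand":-0.35}]'
python3 -c "
from h import *
go(522.9,-46.6,26.3,-.047)"
```

```text
clock: 45.85
eef_pos: [524.8, -48.3, 47.7]
ee_rot: [0.003, 0.022, 1.0, -0.0]
force: [-0.5, -0.1, -1.3]
gripper_width: 35.1
{'t': 45.85, 'p': array([524.8, -48.3,  47.7]), 'jaw': np.float64(1.5274), 'tilt': array([ 0.0068, -0.0006]), 'f': array([-0.5, -0.1, -1.3]), 'w': 35.1, 'j': array([ 0.16,  0.46, -0.19,  2.03,  0.14,  0.65,  1.41])}
d mm [ -1.9   1.7 -21.4] az -0.0036 ax 0.0006 ay 0.0068
```

```bash

python3 -m inch '[{"x":-0.003,"y":0.001,"z":-0.010,"ax":0,"ay":0.007,"az":-0.004,"hand":-0.35},{"x":0,"y":0,"z":-0.004,"ax":0,"ay":0.001,"az":0,"hand":-0.35},{"x":0,"y":0,"z":0,"ax":0,"ay":0,"az":0,"hand":-0.35},{"x":0,"y":0,"z":0,"ax":0,"ay":0,"az":0,"hand":-0.35}]'
python3 -c "
from h import *
go(522.9,-46.6,26.3,-.047)"
```

```text
clock: 46.18
eef_pos: [522.8, -47.7, 34.4]
ee_rot: [0.001, 0.024, 1.0, -0.001]
force: [-0.3, -0.4, -1.2]
gripper_width: 34.9
{'t': 46.18, 'p': array([522.8, -47.7,  34.4]), 'jaw': np.float64(1.522), 'tilt': array([ 0.0013, -0.0011]), 'f': array([-0.3, -0.4, -1.2]), 'w': 34.9, 'j': array([ 0.16,  0.48, -0.19,  2.04,  0.15,  0.63,  1.39])}
d mm [ 0.1  1.1 -8.1] az 0.0018 ax 0.0011 ay 0.0013
```

```bash

python3 -m inch '[{"x":0,"y":0.001,"z":-0.006,"ax":0.001,"ay":0.001,"az":0.002,"hand":-0.35},{"x":0,"y":0,"z":0,"ax":0,"ay":0,"az":0,"hand":-0.35},{"x":0,"y":0,"z":-0.001,"ax":0,"ay":0,"az":0,"hand":-0.35},{"x":0,"y":0,"z":0,"ax":0,"ay":0,"az":0,"hand":-0.35}]'
python3 -c "
from h import *
go(522.9,-46.6,26.3,-.047)"
```

```text
clock: 46.52
eef_pos: [523.4, -46.4, 27.2]
ee_rot: [0.001, 0.023, 1.0, 0.0]
force: [0.0, 0.4, -1.0]
gripper_width: 34.9
{'t': 46.52, 'p': array([523.4, -46.4,  27.2]), 'jaw': np.float64(1.5245), 'tilt': array([0.0014, 0.    ]), 'f': array([ 0. ,  0.4, -1. ]), 'w': 34.9, 'j': array([ 0.15,  0.5 , -0.19,  2.05,  0.15,  0.61,  1.39])}
d mm [-0.5 -0.2 -0.9] az -0.0007 ax -0.0 ay 0.0014
```

```bash

python3 -m inch '[{"x":-0.0005,"y":0,"z":-0.001,"ax":0,"ay":0.001,"az":0,"hand":-0.35},{"x":0,"y":0,"z":0,"ax":0,"ay":0,"az":0,"hand":-0.35}]'
python3 -c "
from h import *
go(522.9,-46.6,26.3,-.047)"
python3 -m inch '[{"x":0,"y":0,"z":0,"ax":0,"ay":0,"az":0,"hand":-0.1},{"x":0,"y":0,"z":0,"ax":0,"ay":0,"az":0,"hand":0.2},{"x":0,"y":0,"z":0,"ax":0,"ay":0,"az":0,"hand":0.3},{"x":0,"y":0,"z":0,"ax":0,"ay":0,"az":0,"hand":0.3},{"x":0,"y":0,"z":0.02,"ax":0,"ay":0,"az":0,"hand":0.3}]'
python3 -m inch '[{"x":0.01,"y":0,"z":0.03,"ax":0,"ay":0,"az":0,"hand":0.4},{"x":0.015,"y":0.01,"z":0.035,"ax":0,"ay":0,"az":0,"hand":0.4},{"x":0.025,"y":0.015,"z":0.03,"ax":0,"ay":0,"az":0,"hand":0.4},{"x":0.025,"y":0.02,"z":0.03,"ax":0,"ay":0,"az":0,"hand":0.4},{"x":0.015,"y":0.015,"z":0.02,"ax":0,"ay":0,"az":0,"hand":0.4}]'
python3 -m inch '[{"x":0,"y":0,"z":0,"ax":0,"ay":0,"az":0,"hand":0.4},{"x":0,"y":0,"z":0,"ax":0,"ay":0,"az":0,"hand":0.4},{"x":0,"y":0,"z":0,"ax":0,"ay":0,"az":0,"hand":0.4}]'
cat > look2.py <<'E'
from h import *
import sys
print(st());P,im=grab('wrist',sys.argv[1]);V=im.max(2)
mr=colmask(im,'red')&(V>120);mg=colmask(im,'green')&(V>100)
R_=box(85,38,43,43);G=box(70,35,39,39)
a=fit(P,mr,R_,[527,62,-.05]);b=fit(P,mg,G,[522,-46,-.05]);print('red',a,'\ngreen',b)
overlay(im,P,[(R_,a[0]),(G,b[0])],sys.argv[1]+'o',(190,40,430,220),3.3)
E
python3 look2.py w26
```

```text
clock: 46.68
eef_pos: [523.2, -46.4, 26.4]
ee_rot: [0.001, 0.023, 1.0, 0.0]
force: [-0.2, 0.6, -0.2]
gripper_width: 35.0
{'t': 46.68, 'p': array([523.2, -46.4,  26.4]), 'jaw': np.float64(1.5246), 'tilt': array([0.0011, 0.    ]), 'f': array([-0.2,  0.6, -0.2]), 'w': 35.0, 'j': array([ 0.15,  0.5 , -0.18,  2.05,  0.15,  0.61,  1.39])}
d mm [-0.3 -0.2 -0.1] az -0.0008 ax -0.0 ay 0.0011
clock: 47.1
eef_pos: [521.2, -46.4, 44.5]
ee_rot: [-0.002, 0.023, 1.0, 0.0]
force: [-0.4, -0.0, -0.3]
gripper_width: 54.0
clock: 47.52
eef_pos: [605.1, 9.2, 192.6]
ee_rot: [-0.008, 0.028, 1.0, -0.001]
force: [1.5, 0.2, 0.4]
gripper_width: 61.0
clock: 47.77
eef_pos: [610.8, 14.5, 198.5]
ee_rot: [-0.002, 0.025, 1.0, 0.0]
force: [-0.4, -0.4, 0.2]
gripper_width: 60.7
{'t': 47.77, 'p': array([610.8,  14.5, 198.5]), 'jaw': np.float64(1.5217), 'tilt': array([-0.0035,  0.0009]), 'f': array([-0.4, -0.4,  0.2]), 'w': 60.7, 'j': array([ 0.08,  0.4 , -0.22,  1.71,  0.1 ,  1.05,  1.34])}
red (array([ 5.28343529e+02,  6.26421530e+01, -7.55196875e-02]), np.float64(0.11300712823867798)) 
green (array([ 5.22880308e+02, -4.57075159e+01, -3.62988998e-02]), np.float64(0.135659322142601))
```

View pics/w26o.png

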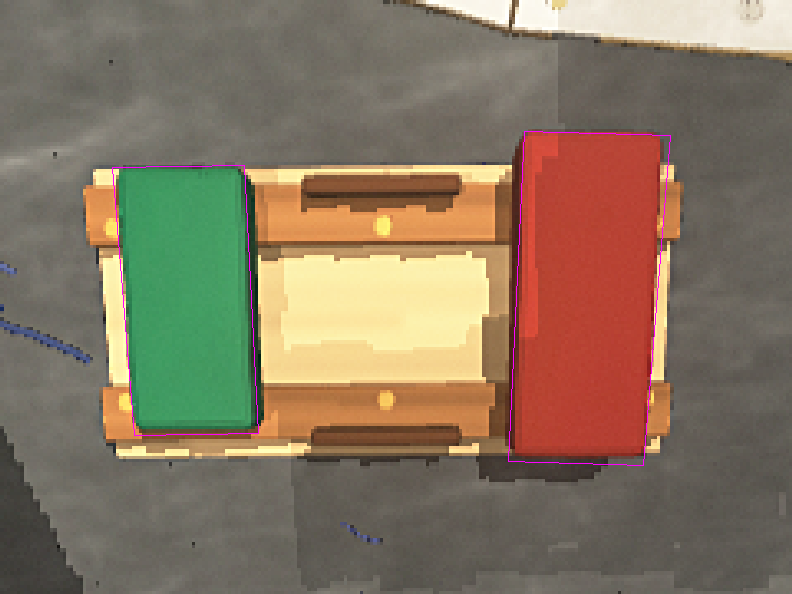

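View pics/w26.png

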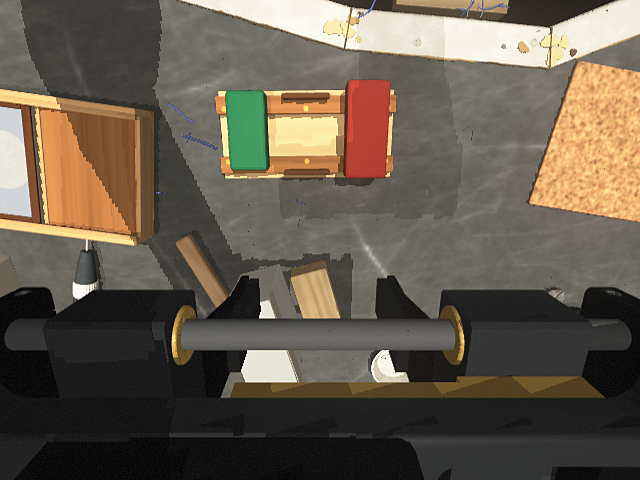

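Both bars lie flat and square, within about 1 mm of their starting fits. The case is shut and the gripper is clear, so I'll hand in.

```bash
python3 -c "
from h import *
print(st()['t'],ticket.finish_job())"
```

```text
the job is handed in; nothing more can be done
47.82 None
```

The job is done and handed in at 47.8 s of the 136 s allowed, in the order you asked. I moved both bars to the cork mat, put the disc on the pad in the case and slid the cover shut. Only then did I put the bars back on the rack.

What the last checks showed:

- **Disc:** it lay flat at (0.0, -44.7) mm in the case frame, against the pad's (0, -46). That is 1.3 mm off, about the accuracy of the camera measurement, and it is visible through the shut cover.
- **Cover:** I pushed it to its stop, about 90 mm of travel with 16 N at the stop. The pictures show its frame against the end wall and the grip at y = -46.1 mm, against -47 mm when fully shut. The automatic fit of the grip in that picture failed because of shade, so I worked that position out by hand from the pixels.
- **Bars:** both are flat on the rails and within about 1 mm of where they started.
    - **Red:** it is back at (528.3, 62.6), from about (527.4, 62.3).
    - **Green:** it is back at (522.9, -45.7), from about (522.6, -46.7).
    - **Yaw:** the yaw fits are only good to about 0.03 rad. I released red at -0.050 and green at -0.046, with the rack at about -0.045. The fits afterwards read -0.076 and -0.036.

Two readings were off along the way. The gripper read about 53 mm across the 57 mm disc; the picture showed the rim pressed into the pads, held flat and centred. Joint 7 also read 2.66, its range limit, on the first turn with the disc, so I turned the other way.

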